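# Fish dropped back nuts out of the pipe chase and pack the toolbox

### The job

Some back nuts have slid deep into the narrow pipe chase under the sink: fish every one out with the long hook picker, and leave the picker lying flat on the drip tray, clear of the chase. Put all the nuts into the large well of the open toolbox, and pick all the blanking plugs out of the organiser's compartments into its small well. Leave everything else on the tray where it stands.

Things in the scene. Friction and masses are not known exactly. Their poses are not given: they have to be found in the camera images.
- hook: hook picker, 0.14 kg: black block handle 80 long x 26 wide x 40 high; from its front a steel rod (8 thick, axis 30 above the handle's underside) runs along +x, then bends straight down to a blunt prong 8 thick, ending level with the handle's underside. Lies level on handle and prong. Origin: centre of the handle's underside; x to the prong, z up. Balance point 22 ahead of the origin. Sizes in mm.
- hook_tip (a point): lower end of the hook picker's prong, 225 mm ahead of the hook's origin along its x, level with the handle's underside
- chase: pipe chase: narrow white-painted boxing fixed on the tray, open at one end (mouth), inside 62 mm wide, 62 high, 185 deep; walls 6, no floor or sill (the tray runs through). Top: seven steel crossbars 62 to 67 mm above the tray, gaps 26 mm: one can see but not reach through. Origin: on the tray, middle of the mouth; x points inwards, y across, z up.
- chase_mouth (a point): centre of the chase's mouth opening, 31 mm above the tray
- toolbox: open grey plastic toolbox fixed on the tray, 180 (x) x 240 (y) x 60 mm high, walls and floor 4, two spring clips at -x, lid folded flat (28 high) behind at +x. A partition along x, 54 high, centred at y = -10 mm, makes a large well (y -8 to 116) and a small well (y -116 to -12), each 172 long in x. Origin: under the box's centre, on the tray.
- well_large (a point): centre of the large well's floor (the well on the side nearer to the chase)
- well_small (a point): centre of the small well's floor
- organiser: white plastic parts organiser fixed on the tray, 100 (x) x 186 (y) x 22 mm high, walls and floor 3 mm, two partitions (19 high) along x making three compartments in a row along y, each 94 x 58 mm, centred at y = -61, 0 and 61 mm. Origin: under its centre, on the tray (whose top is 2 mm above the work surface).
- nut0: brass hexagonal back nut lying flat in the chase, 36 mm across flats (42 over corners), 12 mm high, with a 22 mm hexagonal hole through it; origin: centre of the underside, z along the hole; two of the flats face along its +x and -x, the others at 60 degree steps; 0.05 kg. May be absent: two or three of the nuts are there, in a row one behind the other.
- nut1: brass hexagonal back nut lying flat in the chase, 36 mm across flats (42 over corners), 12 mm high, with a 22 mm hexagonal hole through it; origin: centre of the underside, z along the hole; two of the flats face along its +x and -x, the others at 60 degree steps; 0.05 kg. May be absent: two or three of the nuts are there, in a row one behind the other.
- nut2: brass hexagonal back nut lying flat in the chase, 36 mm across flats (42 over corners), 12 mm high, with a 22 mm hexagonal hole through it; origin: centre of the underside, z along the hole; two of the flats face along its +x and -x, the others at 60 degree steps; 0.05 kg. May be absent: two or three of the nuts are there, in a row one behind the other.
- plug0: brass blanking plug standing on its head in a compartment of the organiser: head 20 x 20 x 10 mm, above it a round shank 18 mm thick and 24 mm high (34 mm in all); origin: centre of the head's underside, z along the shank; 0.04 kg. May be absent: two or three of the plugs are there.
- plug1: brass blanking plug standing on its head in a compartment of the organiser: head 20 x 20 x 10 mm, above it a round shank 18 mm thick and 24 mm high (34 mm in all); origin: centre of the head's underside, z along the shank; 0.04 kg. May be absent: two or three of the plugs are there.
- plug2: brass blanking plug standing on its head in a compartment of the organiser: head 20 x 20 x 10 mm, above it a round shank 18 mm thick and 24 mm high (34 mm in all); origin: centre of the head's underside, z along the shank; 0.04 kg. May be absent: two or three of the plugs are there.
- bottle: blue plastic bottle with a white twist cap, 68 mm thick, 200 mm high; origin: underside centre. Not part of the job: leave it where it is.
- jar: glass storage jar with a steel lid, 90 mm thick, 120 mm high; origin: underside centre. Not part of the job: leave it where it is.
- scoop: orange plastic scoop, 170 mm long, 58 mm wide, lying on the tray; bowl 78 mm along +x and handle along -x from the origin; origin: underside. Not part of the job: leave it where it is.
- tin: small aluminium tin, 64 mm thick, 55 mm high; origin: underside centre. Not part of the job: leave it where it is.
- sponge: yellow sponge block, 45 x 75 x 28 mm; origin: underside centre. Not part of the job: leave it where it is.
- tape: roll of white tape lying flat, 72 mm thick, 19 mm high; origin: underside centre. Not part of the job: leave it where it is.
- spray: grey spray can, 56 mm thick, 170 mm high; origin: underside centre. Not part of the job: leave it where it is.

How it is judged:
By the outcome, as a careful person would: the job done as asked, in the order asked, and still so for the second after the job is handed in, with the robot touching nothing.
Of nut0, nut1, nut2 only 2 to 3 are there at a start; the rules pass over those that are not, and their reading is None.
Of plug0, plug1, plug2 only 2 to 3 are there at a start; the rules pass over those that are not, and their reading is None.
At some moment in a run one of nut0, nut1, nut2 may be knocked a few centimetres aside while the robot is not near it.
Once in a run the grip may slacken for a moment while it holds something.
It also fails if it takes over 210 s, if anything falls off the work surface, if the arm or the gripper's body presses on something with over 40 N, if the wrist force passes 120 N, or if a joint passes its speed limit or range.

### The arm

A 7-joint arm with a two-finger parallel gripper is mounted at the origin on the work surface. World frame = base frame: x ahead of the robot, y to its left, z up, the work surface at z = 0. Lengths are in mm, angles in degrees, forces in N, time in s.
With the tool pointing down it reaches from about 350 to 900 mm from the base axis. Payload 8.1 kg.
Tool frame: the origin (TCP) lies at the very end of the fingers, on their centre line; the grasp point (between the pads) lies manip.hold_point_z behind it (manip.hold_point_z is the distance from the TCP to the grasp point, in mm); y points along the fingers, z is the direction in which the jaws open and shut, and the axes are right-handed (so a half turn about y gives the same grasp; the last joint's range is limited). The gripper opens to 85 mm and grips with 20 to 120 N. Pads are 22 mm wide; open, the fingers measure 114 mm over their backs; the gripper's body (76 mm by 85 mm) begins 54 mm behind the grasp point. The pads swing forward as they close: fully open they stand 13 mm farther back than shut.
Start: joints at [63.793, 24.895, 1.432, 90.138, -0.665, 64.973, -4.303], TCP at [217.104, -586.095, 231.323] pointing down, gripper open.
Joint ranges: [-149.89, 149.89], [-25.12, 119.58], [-72.63, 75.52], [4.76, 147.25], [-75.54, 255.54], [6.69, 114.76], [-157.13, 157.13]. Speed limits (degrees/s): [127.2, 127.2, 172.46, 172.46, 180, 180, 180].

### API

Orientations are given as [roll, pitch, yaw] about the fixed x, y, z axes, in that order (R = Rz(yaw) Ry(pitch) Rx(roll)).
In Python, from station import status, viewer, ticket, manip gives the robot as it stands.
- The arm moves only by the tool move_arm, never from a script. Its argument "series" is one flat list of numbers, 7 for each row, row after row: the shift along the tool's x, y, z in units of 25 mm (1.0 is 25 mm), then the turn, a rotation vector about the tool's x, y, z in units of 8 degrees (1.0 is 8 degrees), then the opening, from 0 (shut) to 1 (fully open). In form: [x, y, z, wx, wy, wz, jaw, x, y, z, wx, wy, wz, jaw, ...]. A call has 1 to 5 rows; each row is the pose to reach, as a shift and turn from the pose commanded when the call began, along the tool's axes at that moment; what a row does not reach only later rows make up. A row lasts 1/10 s, in which the tool goes at most 50 mm and 8.59 degrees, less where a joint would pass 70% of its speed; a pose out of reach is approached as far as the arm can. A call with a gripper value outside its range is refused whole. The fingers move at their own pace and stop on an object; the grip force is fixed at half the most. Time passes only in rows, so rows that repeat a pose let the fingers close. It gives the time, the measured TCP pose, the force and the opening at its end, in the units of the state.
- status.read_state(): the state, without advancing time (a new reading comes with each control period).
- viewer.get_image(name): name is "side" or "top"; returns a dict with "frame" (480x640x3 uint8, red, green, blue), "vfov" (degrees; the focal length in pixels is half the picture's height over the tangent of half this angle, whatever the lens; pixels are square), "cx", "cy" (the principal point, pixels), "cam_to_world" (4x4, takes a point from camera to world coordinates). Camera axes: x right, y down, z forward; pixel columns grow to the right and rows downward; lengths in mm; the calibration is good to about 2 mm. A picture is of the moment at which its call begins. There is no depth.
- ticket.job_done(): hands the job in, once; it reports no verdict.
The state is a dict: "t": time; "joint_positions": joint angles; "joint_vel": joint speeds; "effort": joint torques, N m; "tcp_pos": TCP position; "eef_rot": TCP orientation; "force": force on the tool from outside, world axes, zero at the start; "ft_torque": the same for the moment, N m; "gripper_width": opening from 0.0 (shut) to 1.0 (fully open).
Only numpy, scipy, OpenCV 4.12 (cv2) and the standard library are available. Lean on these libraries where they do the work, as an engineer would, in place of code of your own. Each camera call takes 0.05 s, during which the arm holds its last target.

## Working session

There is one attempt and no reset: what is moved stays moved. The work goes in short steps, Python scripts to look and compute and a tool call to move; the robot and the scene stay as the last step left them, time stands still between calls to the robot, and variables do not carry over. Pictures are saved under pics/ and viewed, and the job is handed in when it is done.

Besides the shell and the picture viewer there is one more tool, called as name(argument=value, ...) on one line, values as JSON. move_arm: Moves the arm, as the interface text tells. Its arguments: {"type":"object","properties":{"series":{"type":"array"}},"required":["series"]}

```bash
ls -la; mkdir -p pics; python3 - <<'E'
from station import status, viewer, ticket, manip
import cv2,json
print(status.read_state()); print(manip.hold_point_z, [a for a in dir(manip) if a[0]!='_'])
for n in("side","top"):
    d=viewer.get_image(n); cv2.imwrite(f"pics/{n}0.png",d["frame"][:,:,::-1]); print(n,d["vfov"],d["cx"],d["cy"],d["cam_to_world"])
E
```

```text
total 12
drwxr-xr-x  3 agent agent 4096 Dec  7 10:07 .
drwxr-xr-x 23 root  root  4096 Dec  7 10:07 ..
drwxr-xr-x  2 agent agent 4096 Dec  7 10:07 pics
{'t': 0.0, 'joint_positions': array([63.79081922, 24.93671369,  1.43239931, 90.19046508, -0.66470296,
       64.97339424, -4.30269582]), 'joint_vel': array([-0.00134405, -0.06743556,  0.015684  , -0.04880204,  0.01155569,
       -0.09921318, -0.01405425]), 'effort': array([ 1.28995754e-03, -6.70464849e+01,  1.02578446e+00, -3.16211450e+01,
        1.56532810e-02,  1.22833910e-02, -2.95373241e-05]), 'tcp_pos': array([ 216.89927822, -585.60401253,  230.51424326]), 'eef_rot': array([-9.00918232e+01, -8.94734494e-03, -1.59674595e+02]), 'force': array([ 0.30935721,  0.27795537, -0.95698352]), 'ft_torque': array([-0.00748302, -0.03246971, -0.01503168]), 'gripper_width': 0.9990519825338823}
18.700000000000003 ['MotionError', 'hold_point_z']
side 54.682815031946575 312.6729677381692 246.77670673888727 [[-9.16166638e-01 -1.92023136e-01  3.51803648e-01  1.85912505e+02]
 [-4.00462174e-01  4.74472218e-01 -7.83904434e-01  8.34618939e+02]
 [-1.63932689e-02 -8.59071144e-01 -5.11593619e-01  6.04240951e+02]
 [ 0.00000000e+00  0.00000000e+00  0.00000000e+00  1.00000000e+00]]
top 44.23947499455069 325.3261285562669 238.35931566271086 [[-1.00972298e-02 -9.93515746e-01  1.13245350e-01  4.21840821e+02]
 [-9.99949016e-01  1.00447221e-02 -1.03426270e-03  8.33078945e+00]
 [-1.09961790e-04 -1.13250019e-01 -9.93566516e-01  1.30566151e+03]
 [ 0.00000000e+00  0.00000000e+00  0.00000000e+00  1.00000000e+00]]
```

View pics/top0.png

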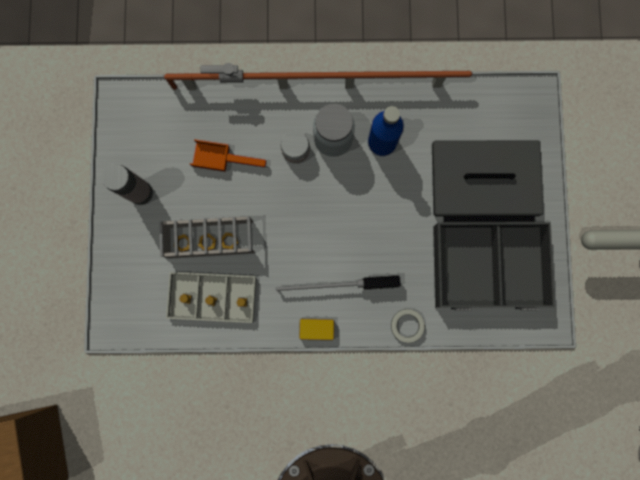

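View pics/side0.png

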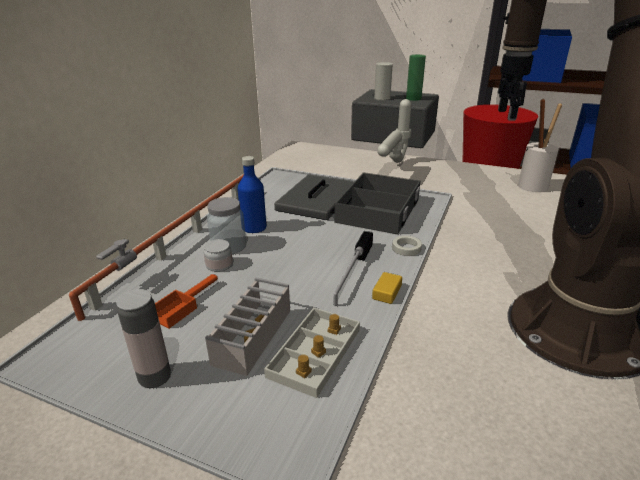

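```bash
cat > h.py <<'E'
from station import status, viewer, ticket, manip
import cv2, numpy as np
from scipy.spatial.transform import Rotation as R
np.set_printoptions(precision=2,suppress=True)
def img(n): return viewer.get_image(n)
def K(d):
    f=240/np.tan(np.radians(d["vfov"]/2)); return np.array([[f,0,d["cx"]],[0,f,d["cy"]],[0,0,1]])
def proj(d,P):
    T=np.linalg.inv(d["cam_to_world"]); P=np.atleast_2d(P).astype(float)
    c=P@T[:3,:3].T+T[:3,3]; q=c@K(d).T; return q[:,:2]/q[:,2:]
def back(d,uv,z):
    uv=np.atleast_2d(uv).astype(float); T=d["cam_to_world"]
    r=np.c_[uv,np.ones(len(uv))]@np.linalg.inv(K(d)).T@T[:3,:3].T
    o=T[:3,3]; s=(z-o[2])/r[:,2]; return o+s[:,None]*r
def crop(d,x0,y0,x1,y1,s,name):
    c=d["frame"][y0:y1,x0:x1,::-1]; c=cv2.resize(c,None,fx=s,fy=s,interpolation=cv2.INTER_CUBIC); cv2.imwrite("pics/"+name,c)
E
python3 - <<'E'
from h import *
d=img("top"); crop(d,150,205,280,335,6,"t1.png"); crop(d,270,260,430,360,5,"t2.png"); crop(d,420,130,570,320,3,"t4.png")
d=img("side"); crop(d,200,260,400,400,4,"s1.png")
E
```

```text
(no output)
```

View pics/t1.png

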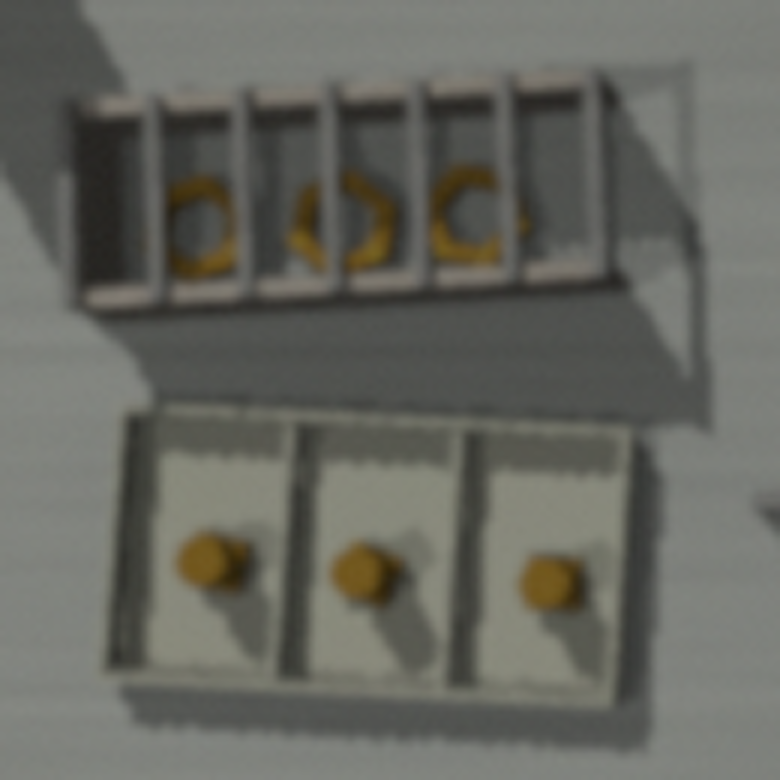

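View pics/t2.png

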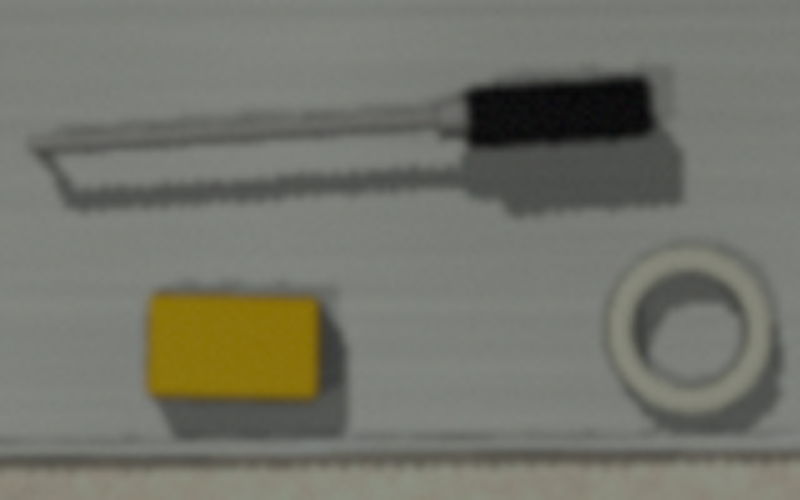

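View pics/t4.png

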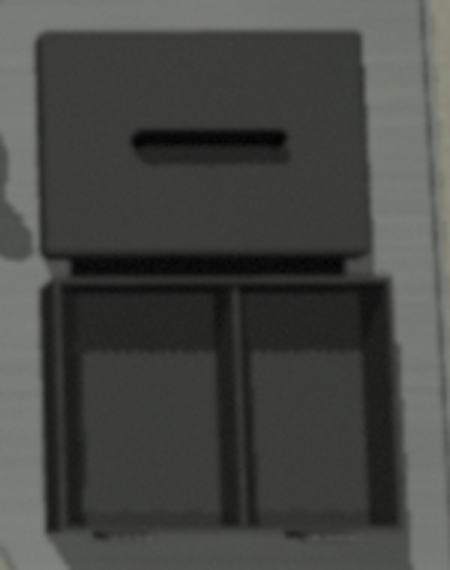

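View pics/s1.png

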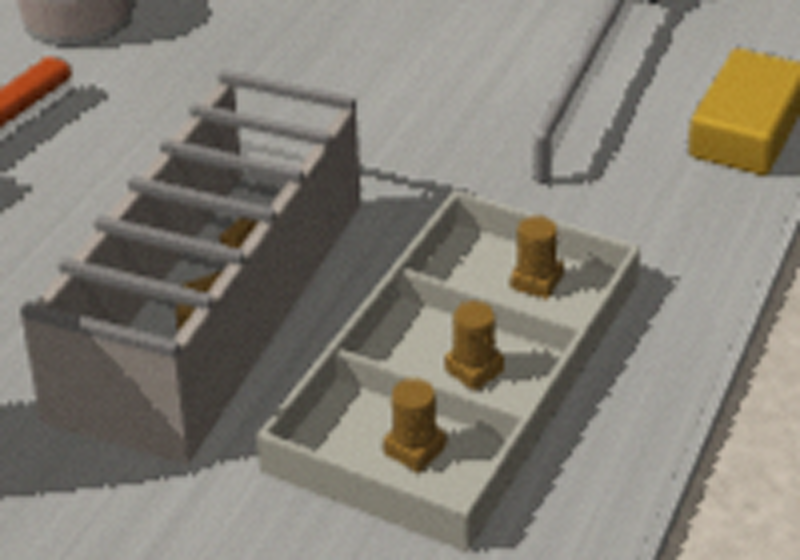

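```bash
cat > fit.py <<'E'
from h import *
from scipy.optimize import least_squares
def uv(U,V,s,ox,oy): return ((U+.5)/s-.5+ox,(V+.5)/s-.5+oy)
t1=lambda U,V:("top",*uv(U,V,6,150,205)); t2=lambda U,V:("top",*uv(U,V,5,270,260)); t4=lambda U,V:("top",*uv(U,V,3,420,130)); s1=lambda U,V:("side",*uv(U,V,4,200,260))
def fit(D,picks,guess):
    def w(p,l):
        c,s=np.cos(p[2]),np.sin(p[2]); return [p[0]+c*l[0]-s*l[1],p[1]+s*l[0]+c*l[1],2+l[2]]
    def f(p): return np.concatenate([proj(D[k[0]],w(p,l))[0]-np.array(k[1:]) for k,l in picks])
    r=least_squares(f,[guess[0],guess[1],np.radians(guess[2])],x_scale=[10,10,.05],loss="soft_l1")
    return np.r_[r.x[:2],np.degrees(r.x[2])], f(r.x).reshape(-1,2)
E
cat > est.py <<'E'
from fit import *
D={n:img(n) for n in("top","side")}
ch=[(t1(597,66),(2.5,-37,67)),(t1(608,282),(2.5,37,67)),(t1(70,97),(188.5,-37,67)),(t1(74,305),(188.5,37,67)),
 (s1(224,77),(2.5,-37,64.5)),(s1(353,103),(2.5,37,64.5)),(s1(188,457),(191,37,0)),(s1(45,415),(191,-37,0)),(s1(358,205),(0,37,0))]
og=[(t1(130,410),(50,93,22)),(t1(635,428),(50,-93,22)),(t1(612,705),(-50,-93,22)),(t1(105,672),(-50,93,22)),
 (s1(458,195),(50,-93,22)),(s1(638,248),(-50,-93,22)),(s1(262,435),(50,93,22)),(s1(468,515),(-50,93,22))]
tb=[(t4(43,285),(90,120,60)),(t4(390,279),(90,-120,60)),(t4(405,528),(-90,-120,60)),(t4(48,532),(-90,120,60))]
hk=[(t2(468,90),(40,-13,40)),(t2(648,77),(-40,-13,40)),(t2(655,135),(-40,13,40)),(t2(470,147),(40,13,40)),(t2(30,143),(229,0,30)),(s1(541,180),(225,0,0))]
for n,p,g in(("chase",ch,(450,300,92)),("org",og,(400,300,0)),("tb",tb,(420,-200,0)),("hook",hk,(400,0,90))):
    r,e=fit(D,p,g); print(n,r); print(e.T)
for U,V in((210,562),(364,574),(550,585)):
    k=t1(U,V); print("plug",back(D["top"],k[1:],2+3+34))
for U,V in((413,393),(474,314),(537,228)):
    k=s1(U,V); print("plug s",back(D["side"],k[1:],2+3+34))
for U,V in((202,228),(343,222),(474,215)):
    k=t1(U,V); print("nut",back(D["top"],k[1:],2+10))
E
python3 est.py
```

```text
chase [576.72 164.13  92.61]
[[-0.16 -0.55 -0.18 -0.    0.17  1.16  0.71 -0.32  1.72]
 [-0.28 -1.53 -0.62 -0.47 -0.91 -0.29  1.01  0.86 -0.97]]
org [443.75 256.14  -3.57]
[[-1.68 -0.35  0.43 -1.33  0.02  1.38 -0.61  0.35]
 [-1.65 -0.18  0.14  1.09 -1.57 -0.62 -0.4  -0.26]]
tb [ 504.33 -347.23    0.06]
[[ 1.32 -1.53 -1.9   2.42]
 [-1.72 -0.96  1.24  1.19]]
hook [ 470.9  -112.71   92.54]
[[-0.44  0.89  0.33 -0.09 -0.49  0.39]
 [-0.69 -0.13  0.44  0.09 -0.24  0.33]]
plug [[440.59 308.71  39.  ]]
plug [[435.79 253.87  39.  ]]
plug [[431.24 187.71  39.  ]]
plug s [[442.32 312.73  39.  ]]
plug s [[437.67 257.44  39.  ]]
plug s [[433.52 190.81  39.  ]]
nut [[563.09 320.11  12.  ]]
nut [[564.78 268.36  12.  ]]
nut [[566.88 220.27  12.  ]]
```

```bash
cat > plan.py <<'E'
import sys
from h import *
# usage: plan.py x y z [yaw]  (TCP target, tool pointing down)
def plan(x,y,z,yaw=None):
    s=status.read_state(); p=s["tcp_pos"]; Rm=R.from_euler("xyz",s["eef_rot"],degrees=True)
    cy=s["eef_rot"][2]
    if yaw is None: yaw=cy
    Rt=R.from_euler("xyz",[-90,0,yaw],degrees=True)
    d=Rm.inv().apply(np.array([x,y,z])-p)
    w=np.degrees((Rm.inv()*Rt).as_rotvec())
    n=max(np.linalg.norm(d)/50,np.linalg.norm(w)/8.59)
    print("t",s["t"],"pos",p,"yaw",round(cy,2),"F",s["force"],"g",round(s["gripper_width"],3),"j",s["joint_positions"])
    print("shift",d/25,"turn",w/8,"rows>=",round(n,2))
if __name__=="__main__": plan(*map(float,sys.argv[1:]))
E
python3 plan.py 470 -95 120 -87.46; python3 - <<'E'
from h import *
d=img("top")
for n,(u,v,z) in dict(tape=(408,326,21),sponge=(317,329,30),tin=(295,147,57),jar=(334,125,122),bottlecap=(392,115,202),pipe=(320,76,40),spraytop=(120,180,172)).items(): print(n,back(d,(u,v),z))
# overlay toolbox
f=d["frame"][:,:,::-1].copy()
def box(cx,cy,yaw,pts,col):
    c,s=np.cos(np.radians(yaw)),np.sin(np.radians(yaw))
    P=np.array([[cx+c*a-s*b,cy+s*a+c*b,2+z] for a,b,z in pts]); q=proj(d,P)
    return q
g=cv2.resize(f,None,fx=3,fy=3,interpolation=cv2.INTER_CUBIC)
def poly(q): cv2.polylines(g,[np.int32((q+.5)*3).reshape(-1,1,2)],True,(0,255,0),1)
for tb in((504.3,-347.2,0),):
    poly(box(*tb,[(90,120,60),(90,-120,60),(-90,-120,60),(-90,120,60)],0))
    poly(box(*tb,[(86,116,4),(86,-8,4),(-86,-8,4),(-86,116,4)],0))
    poly(box(*tb,[(86,-12,4),(86,-116,4),(-86,-116,4),(-86,-12,4)],0))
cv2.imwrite("pics/ov1.png",g[3*200:3*330,3*410:3*580])
g2=g
E
```

```text
t 0.3 pos [ 217.04 -585.97  231.07] yaw -159.68 F [-0.33 -0.08  0.32] g 0.998 j [63.79 24.91  1.43 90.15 -0.67 64.97 -4.31]
shift [-16.31   4.45 -14.9 ] turn [ 0.   -9.03 -0.  ] rows>= 11.27
tape [[ 376.54 -169.1    21.  ]]
sponge [[372.47  26.76  30.  ]]
tin [[764.04  70.72  57.  ]]
jar [[791.91 -13.17 122.  ]]
bottlecap [[ 785.59 -123.72  202.  ]]
pipe [[930.15  15.2   40.  ]]
spraytop [[669.91 407.28 172.  ]]
```

View pics/ov1.png

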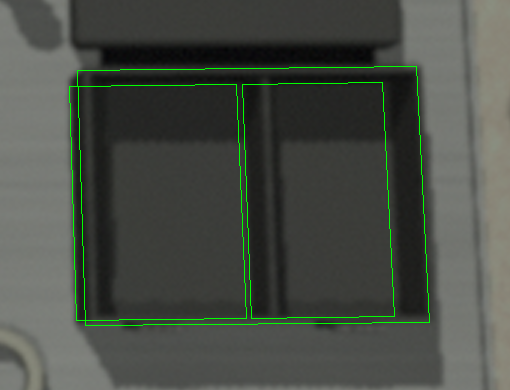

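move_arm(series=[-1.5, 0.4, -1.4, 0, -1, 0, 1, -3, 0.8, -2.8, 0, -2, 0, 1, -4.4, 1.2, -4.1, 0, -3, 0, 1, -5.9, 1.6, -5.4, 0, -4, 0, 1, -7.4, 2, -6.8, 0, -5, 0, 1])

```text
t: 0.85
tcp_pos: [329.5, -366.2, 182.4]
eef_rot: [-90.0, -0.0, -119.4]
force: [1.1, 0.3, 0.3]
gripper_width: 0.998
```

```bash
python3 plan.py 470 -95 120 -87.46
```

```text
t 0.85 pos [ 329.52 -366.16  182.41] yaw -119.35 F [1.08 0.28 0.28] g 0.998 j [ 51.89  16.4  -12.48 111.11   4.4   52.88   7.9 ]
shift [-12.21   2.49  -0.42] turn [-0.01 -3.99  0.  ] rows>= 6.23
```

move_arm(series=[-2, 0.4, -0.1, 0, -0.8, 0, 1, -4, 0.8, -0.2, 0, -1.6, 0, 1, -6, 1.2, -0.3, 0, -2.4, 0, 1, -8, 1.6, -0.35, 0, -3.2, 0, 1, -10, 2, -0.4, 0, -4, 0, 1])

```text
t: 1.35
tcp_pos: [442.2, -148.6, 133.5]
eef_rot: [-89.9, -0.0, -87.4]
force: [0.5, -1.0, 0.1]
gripper_width: 1.004
```

```bash
python3 plan.py 470 -95 60 -87.46;  python3 - <<'E'
from h import *
d=img("top");crop(d,270,220,430,360,5,"t5.png")
E
```

```text
t 1.35 pos [ 442.24 -148.56  133.51] yaw -87.44 F [ 0.53 -0.96  0.08] g 1.004 j [ 31.83  19.21 -24.62 116.95  11.02  45.95   3.29]
shift [-2.09  2.94  1.2 ] turn [-0.01  0.    0.  ] rows>= 1.9
```

View pics/t5.png

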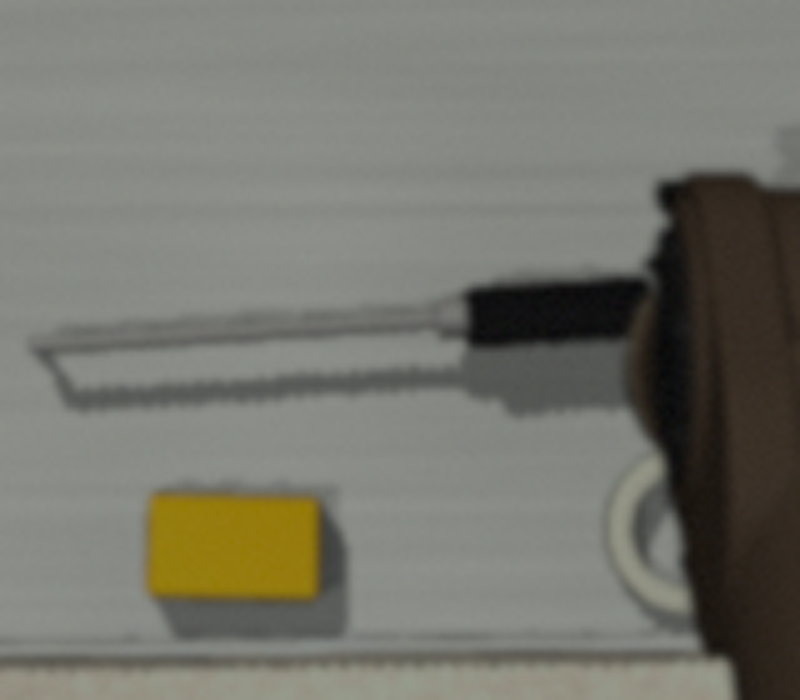

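move_arm(series=[-0.7, 1, 0.4, 0, 0, 0, 1, -1.4, 2, 0.8, 0, 0, 0, 1, -2.09, 2.94, 1.2, 0, 0, 0, 1, -2.09, 2.94, 1.2, 0, 0, 0, 1])

```text
t: 1.8
tcp_pos: [469.0, -94.1, 57.9]
eef_rot: [-90.2, 0.1, -87.5]
force: [-0.1, -0.4, -0.8]
gripper_width: 0.997
```

```bash
python3 plan.py 470 -95 10 -87.46;  python3 - <<'E'
from h import *
d=img("side");crop(d,300,180,460,320,5,"s5.png")
E
```

```text
t 1.8 pos [468.96 -94.07  57.88] yaw -87.49 F [-0.13 -0.43 -0.78] g 0.997 j [ 22.21  26.91 -22.37 119.31  16.5   36.87  -8.79]
shift [0.04 1.91 0.05] turn [ 0.02 -0.   -0.02] rows>= 0.96
```

View pics/s5.png

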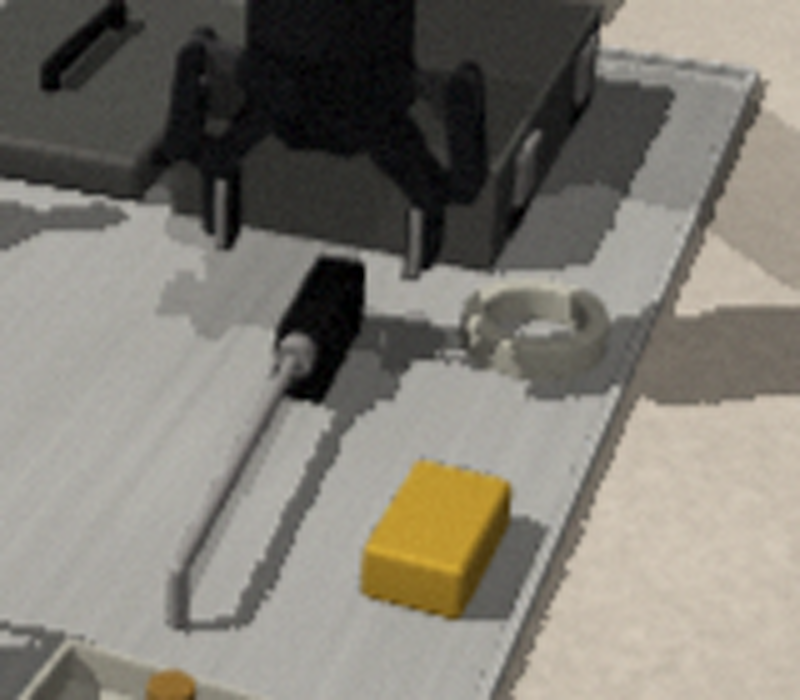

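move_arm(series=[0, 1, 0, 0, 0, 0, 1, 0.04, 1.9, 0.05, 0, 0, 0, 1, 0.04, 1.9, 0.05, 0, 0, 0, 0.6, 0.04, 1.9, 0.05, 0, 0, 0, 0.4, 0.04, 1.9, 0.05, 0, 0, 0, 0.2])

```text
t: 2.35
tcp_pos: [471.3, -98.3, 13.9]
eef_rot: [-89.9, -0.0, -87.7]
force: [0.1, 0.1, -0.1]
gripper_width: 0.513
```

move_arm(series=[0, 0, 0, 0, 0, 0, 0.1, 0, 0, 0, 0, 0, 0, 0, 0, 0, 0, 0, 0, 0, 0])

```text
t: 2.65
tcp_pos: [471.5, -98.0, 13.9]
eef_rot: [-89.9, -0.1, -87.7]
force: [-1.0, -0.0, 9.7]
gripper_width: 0.295
```

```bash
python3 plan.py 470 -95 10 -87.46;  python3 - <<'E'
from h import *
d=img("side");crop(d,300,180,460,320,5,"s6.png")
d=img("top");crop(d,270,240,400,320,6,"t6.png")
E
```

```text
t 2.65 pos [471.55 -98.04  13.89] yaw -87.69 F [-0.96 -0.    9.75] g 0.295 j [ 20.22  31.14 -19.64 120.91  19.89  30.85 -11.68]
shift [-0.12  0.16 -0.06] turn [-0.02 -0.03  0.01] rows>= 0.1
```

View pics/s6.png

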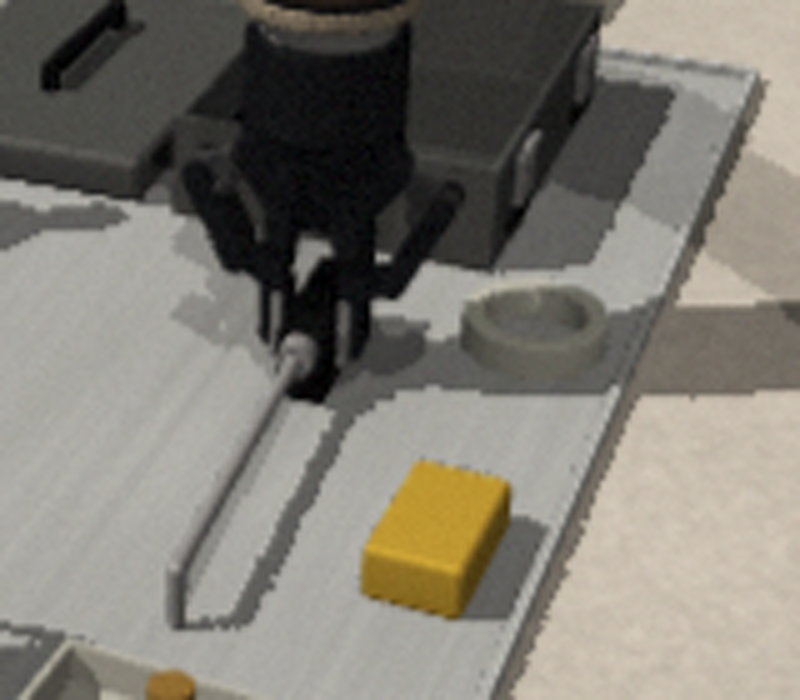

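View pics/t6.png

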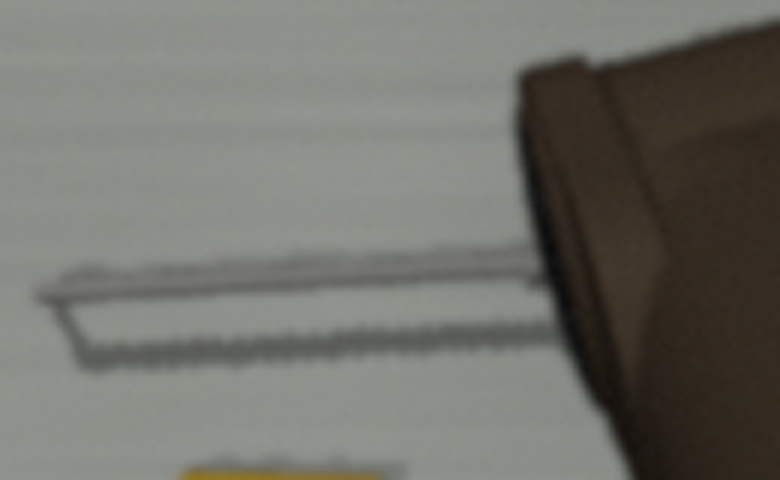

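move_arm(series=[0, -0.4, 0, 0, 0, 0, 0, 0, -0.78, 0.4, 0, 0, 0, 0, -0.2, -0.78, 1.6, 0, 0, 0, 0, -0.45, -0.78, 2.8, 0, 0, 0, 0, -0.6, -0.78, 3.9, 0, 0, 0, 0])

```text
t: 3.25
tcp_pos: [568.9, -78.2, 33.3]
eef_rot: [-89.9, 0.0, -87.7]
force: [-0.4, -0.0, -1.1]
gripper_width: 0.299
```

move_arm(series=[-0.1, 0, 0.5, 0, 0, 0, 0, -0.1, 0, 0.57, 0, 0, 0, 0, -0.1, 0, 0.57, 0, 0, 0, 0])

```text
t: 3.55
tcp_pos: [581.1, -75.8, 32.3]
eef_rot: [-90.0, -0.0, -87.7]
force: [0.1, 0.3, -2.0]
gripper_width: 0.294
```

```bash
python3 plan.py 582.6 -76 33 -87.46;  python3 - <<'E'
from h import *
d=img("side");crop(d,200,240,360,380,5,"s7.png")
d=img("top");crop(d,150,200,310,300,5,"t7.png")
E
```

```text
t 3.55 pos [581.09 -75.79  32.32] yaw -87.68 F [ 0.1   0.25 -2.03] g 0.294 j [ 16.31  36.23 -20.25 105.42  17.98  41.52 -11.61]
shift [ 0.01 -0.03  0.06] turn [ 0.   -0.03  0.  ] rows>= 0.03
```

View pics/s7.png

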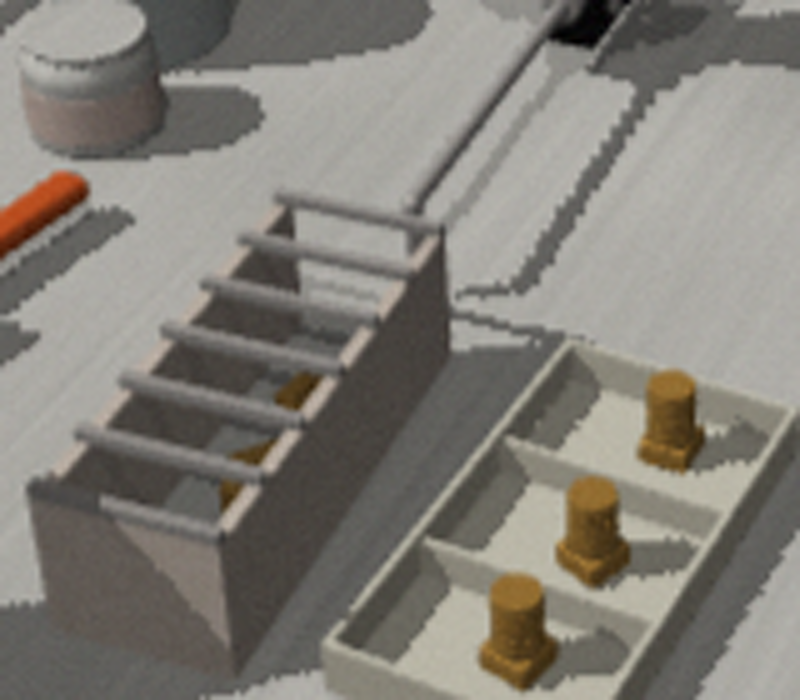

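View pics/t7.png

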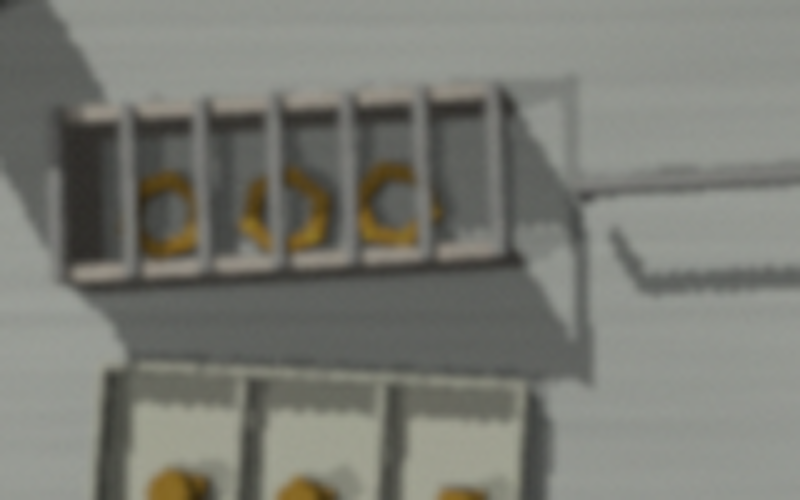

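```bash
cat > loc.py <<'E'
from fit import *
C=np.array([576.72,164.13]); a=np.radians(92.61); ex=np.array([np.cos(a),np.sin(a)]); ey=np.array([-np.sin(a),np.cos(a)])
def loc(p): q=np.asarray(p)[:2]-C; return np.array([q@ex,q@ey])
def wor(l): return C+l[0]*ex+l[1]*ey
E
python3 - <<'E'
from loc import *
d=img("top"); e=img("side")
p=back(d,uv(582,188,5,150,200),50)[0]; print("rod end top",p,loc(p))
for U,V in((395,206),(285,209),(168,214)): p=back(d,uv(U,V,5,150,200),12)[0]; print("nut",p,loc(p))
p=back(e,uv(412,207,5,200,240),50)[0]; print("rod end side",p,loc(p))
# bar check
for U,V,z in((496,87,69),(507,262,69),(58,108,69),(63,282,69)): p=back(d,uv(U,V,5,150,200),z)[0]; print("bar",loc(p))
print("tcp",status.read_state()["tcp_pos"],loc(status.read_state()["tcp_pos"]))
E
```

```text
rod end top [568.74 134.    50.  ] [-29.74   9.34]
nut [566.03 220.22  12.  ] [56.52  8.12]
nut [565.19 268.69  12.  ] [104.98   6.75]
nut [563.5  320.23  12.  ] [156.54   6.1 ]
rod end side [570.49 136.85  50.  ] [-26.97   7.46]
bar [  2.91 -33.38]
bar [ 1.34 41.19]
bar [188.27 -34.72]
bar [187.96  39.24]
tcp [580.56 -76.17  32.13] [-240.23    7.11]
```

move_arm(series=[-0.7, 0, 0, 0, 0, 0, 0, -1.4, 0, 0, 0, 0, 0, 0, -2.1, 0, 0.02, 0, 0, 0, 0, -2.9, 0, 0.03, 0, 0, 0, 0, -3.6, 0, 0.03, 0, 0, 0, 0])

```text
t: 4.25
tcp_pos: [578.1, 15.0, 32.2]
eef_rot: [-90.0, -0.0, -87.7]
force: [0.9, -0.0, -1.3]
gripper_width: 0.291
```

move_arm(series=[0, 0, 0, 0, 0, 0, 0])

```text
t: 4.35
tcp_pos: [578.1, 17.5, 32.4]
eef_rot: [-90.0, 0.1, -87.5]
force: [-0.2, 0.2, -1.1]
gripper_width: 0.291
```

```bash
python3 - <<'E'
from loc import *
d=img("side");crop(d,200,240,360,380,5,"s8.png")
d=img("top");crop(d,150,200,310,300,5,"t8.png")
s=status.read_state(); print(s["t"],s["tcp_pos"],loc(s["tcp_pos"]),s["eef_rot"],s["force"],s["gripper_width"])
E
```

```text
4.45 [578.25  13.86  32.06] [-150.19    5.31] [-90.02  -0.03 -87.65] [ 0.66 -0.31 -1.13] 0.2938052639423588
```

View pics/s8.png

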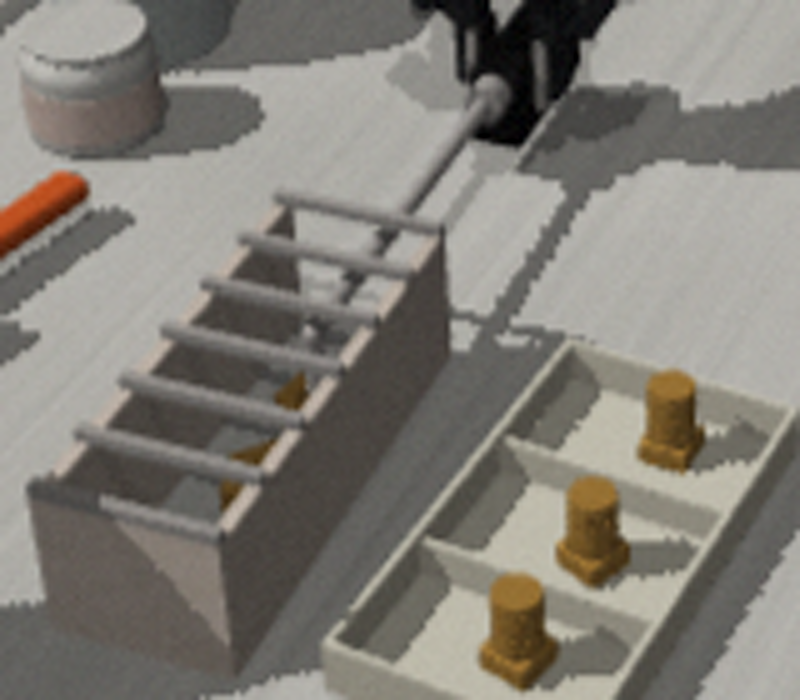

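View pics/t8.png

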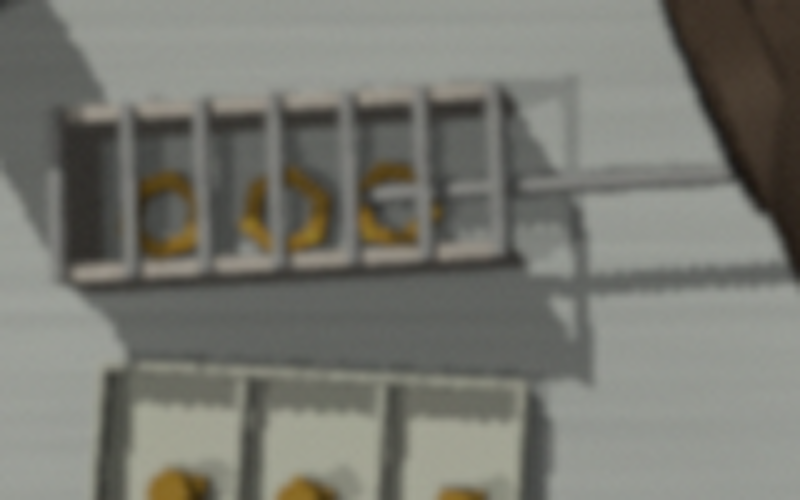

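```bash
python3 - <<'E'
from loc import *
d=img("top")
for U,V in((370,195),(368,195)): p=back(d,uv(U,V,5,150,200),50)[0]; print("rod end",loc(p)-[4,0])
s=[]
for i in range(6):
    s.append(np.r_[status.read_state()["tcp_pos"],status.read_state()["eef_rot"]]); img("side")
print(np.array(s))
E
```

```text
rod end [57.01  7.31]
rod end [57.86  7.26]
[[578.39  13.09  32.02 -90.02  -0.05 -87.72]
 [578.47  12.75  31.97 -90.02  -0.06 -87.76]
 [578.54  12.73  31.96 -90.02  -0.05 -87.77]
 [578.61  12.87  31.96 -90.01  -0.04 -87.77]
 [578.64  13.07  31.96 -90.01  -0.03 -87.76]
 [578.64  13.3   31.95 -90.01  -0.02 -87.75]]
```

move_arm(series=[0.03, 0.25, 0, 0, 0, 0, 0, 0.03, 0.5, 0, 0, 0, 0, 0, 0.03, 0.68, 0, 0, 0, 0, 0, 0.03, 0.68, 0, 0, 0, 0, 0])

```text
t: 5.2
tcp_pos: [578.5, 13.6, 14.3]
eef_rot: [-90.0, -0.0, -87.7]
force: [-0.7, 0.5, -1.9]
gripper_width: 0.301
```

```bash
python3 - <<'E'
from loc import *
d=img("side");crop(d,200,240,360,380,5,"s9.png")
d=img("top");crop(d,150,200,310,300,5,"t9.png")
s=status.read_state(); print(s["t"],s["tcp_pos"],loc(s["tcp_pos"]),s["eef_rot"],s["force"],s["gripper_width"])
E
```

```text
5.3 [578.51  13.61  14.6 ] [-150.45    5.06] [-90.03   0.   -87.67] [ 1.12 -0.11 -1.96] 0.2920935341011715
```

View pics/t9.png

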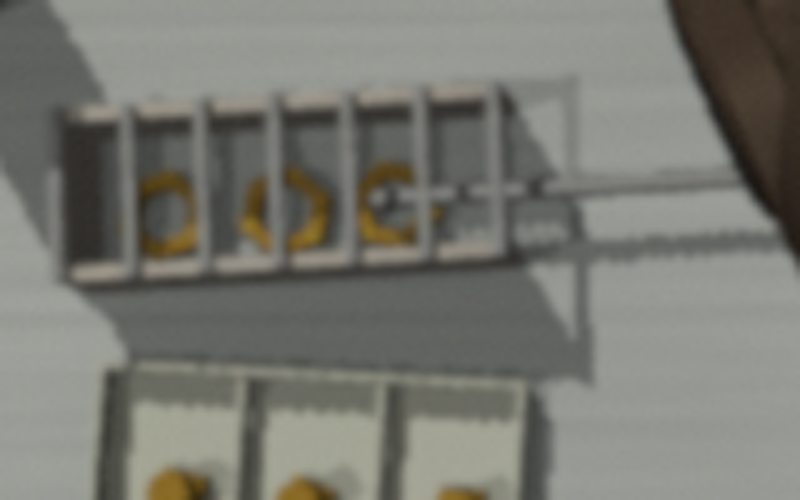

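move_arm(series=[0.4, 0, 0, 0, 0, 0, 0, 1, 0, 0, 0, 0, 0, 0, 1.6, 0, 0, 0, 0, 0, 0, 2.2, 0, 0, 0, 0, 0, 0, 2.8, 0, 0, 0, 0, 0, 0])

```text
t: 5.8
tcp_pos: [581.5, -58.6, 15.0]
eef_rot: [-90.0, -0.0, -87.7]
force: [0.0, -0.9, -1.0]
gripper_width: 0.29
```

move_arm(series=[0.6, 0, 0, 0, 0, 0, 0, 1.2, 0, 0, 0, 0, 0, 0, 1.8, 0, 0, 0, 0, 0, 0, 2.3, 0, 0, 0, 0, 0, 0, 2.3, 0, 0, 0, 0, 0, 0])

```text
t: 6.3
tcp_pos: [583.7, -116.9, 14.9]
eef_rot: [-90.0, -0.1, -87.9]
force: [-0.4, -0.3, -1.1]
gripper_width: 0.296
```

```bash
python3 - <<'E'
from loc import *
d=img("side");crop(d,200,200,400,350,4,"s10.png")
d=img("top");crop(d,150,180,310,300,5,"t10.png")
s=status.read_state(); print(s["t"],s["tcp_pos"],loc(s["tcp_pos"]),s["eef_rot"],s["force"],s["gripper_width"])
E
```

```text
6.4 [ 583.84 -113.8    14.95] [-277.97    5.54] [-90.     0.02 -87.7 ] [ 0.27  0.97 -1.27] 0.29553409506211037
```

View pics/t10.png

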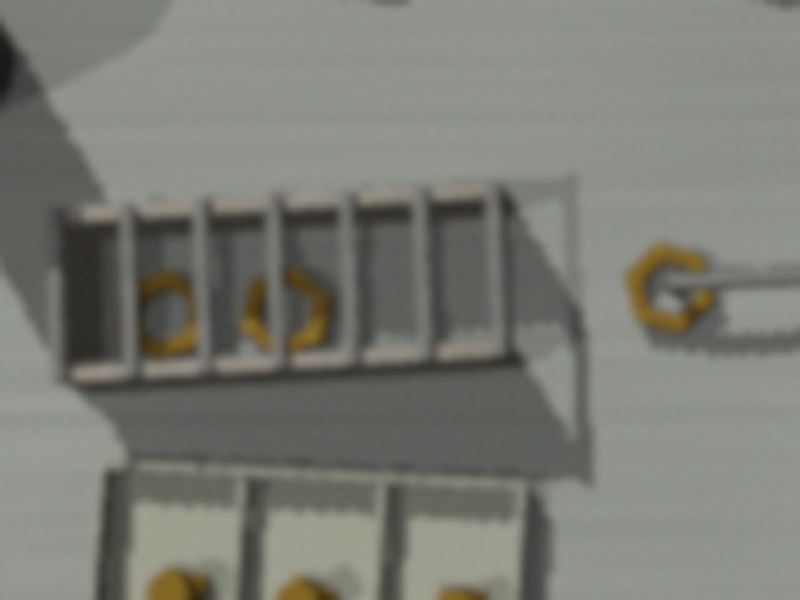

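View pics/s10.png

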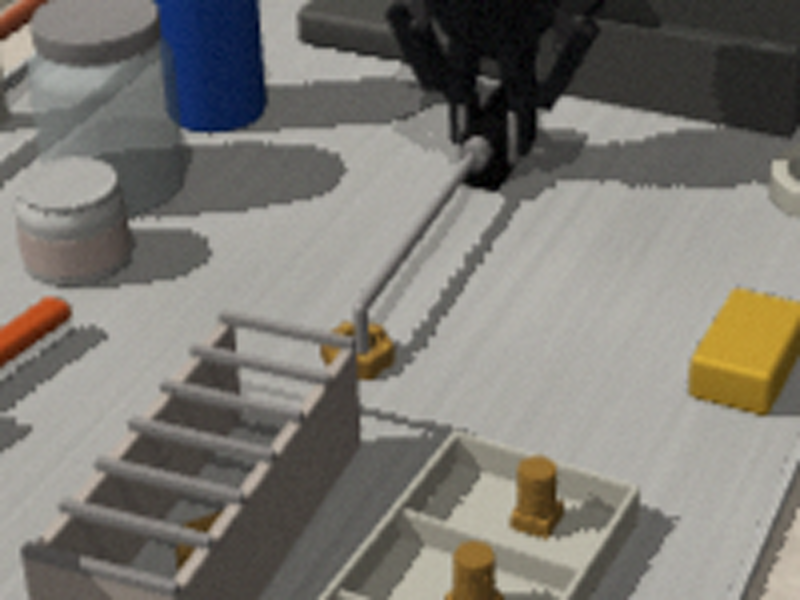

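move_arm(series=[0.4, 0, 0.6, 0, 0, 0, 0, 0.8, 0, 1.3, 0, 0, 0, 0, 1.2, 0, 2, 0, 0, 0, 0, 1.6, 0, 2.7, 0, 0, 0, 0, 1.8, 0, 3.3, 0, 0, 0, 0])

```text
t: 6.9
tcp_pos: [669.0, -155.1, 14.9]
eef_rot: [-90.0, 0.0, -87.6]
force: [0.7, 0.3, -0.8]
gripper_width: 0.29
```

move_arm(series=[0, 0, 0, 0, 0, 0, 0, 0, -0.3, 0, 0, 0, 0, 0, 0, -0.7, 0, 0, 0, 0, 0, 0, -0.75, 0, 0, 0, 0, 0])

```text
t: 7.3
tcp_pos: [668.7, -154.8, 35.9]
eef_rot: [-89.9, -0.0, -87.6]
force: [1.0, 0.4, -1.9]
gripper_width: 0.294
```

```bash
python3 - <<'E'
from loc import *
d=img("side");crop(d,200,200,400,350,4,"s11.png")
d=img("top");crop(d,150,180,310,300,5,"t11.png")
s=status.read_state(); print(s["t"],s["tcp_pos"],loc(s["tcp_pos"]),s["eef_rot"],s["force"],s["gripper_width"])
E
```

```text
7.4 [ 668.33 -155.28   34.88] [-323.25  -76.97] [-89.92  -0.02 -87.66] [-0.47 -0.08 -1.36] 0.2931978655982599
```

View pics/t11.png

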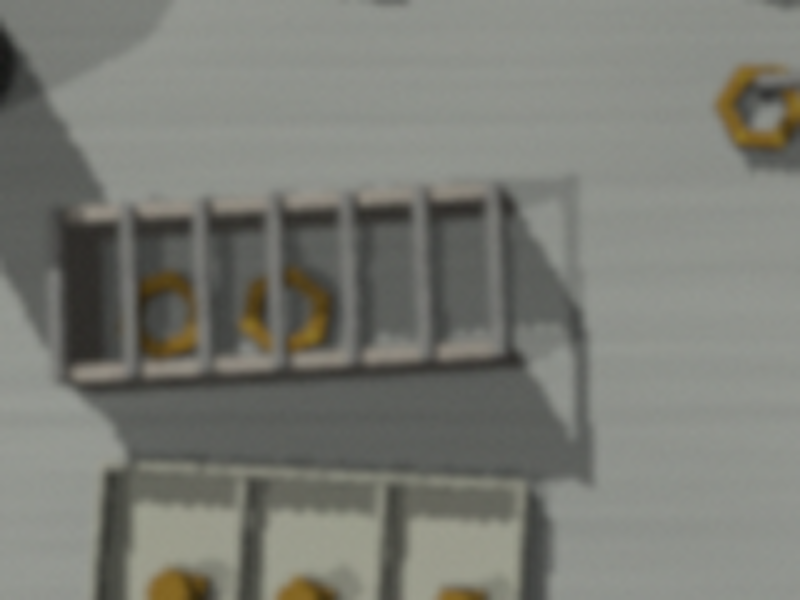

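View pics/s11.png

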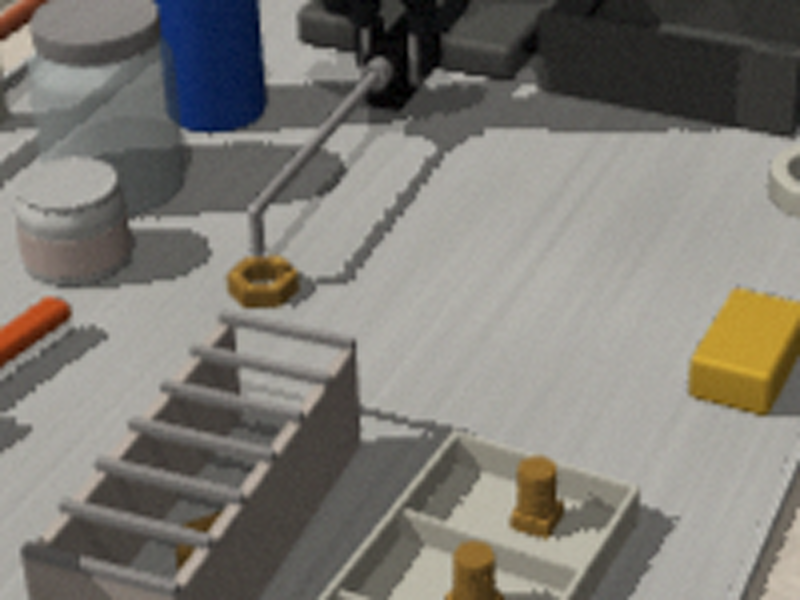

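```bash
cat > pl.py <<'E'
import sys
from loc import *; from plan import plan
a=list(map(float,sys.argv[1:])); w=wor(a[:2]); print(w); plan(w[0],w[1],*a[2:])
E
python3 pl.py -243 4.4 32; python3 pl.py -103 4.4 32
```

```text
[583.39 -78.82]
t 7.4 pos [ 668.33 -155.28   34.88] yaw -87.66 F [-0.47 -0.08 -1.36] g 0.293 j [ 21.01  43.15 -20.09  89.92  17.86  50.03  -3.27]
shift [-3.19  0.11 -3.27] turn [-0.01  0.    0.  ] rows>= 2.29
[577.01  61.04]
t 7.4 pos [ 668.33 -155.28   34.88] yaw -87.66 F [-0.47 -0.08 -1.36] g 0.293 j [ 21.01  43.15 -20.09  89.92  17.86  50.03  -3.27]
shift [-8.79  0.11 -3.3 ] turn [-0.01  0.    0.  ] rows>= 4.7
```

move_arm(series=[-0.6, 0, -0.7, 0, 0, 0, 0, -1.3, 0.05, -1.5, 0, 0, 0, 0, -2, 0.1, -2.4, 0, 0, 0, 0, -2.8, 0.1, -3, 0, 0, 0, 0, -3.2, 0.1, -3.27, 0, 0, 0, 0])

```text
t: 7.9
tcp_pos: [581.3, -77.0, 31.3]
eef_rot: [-90.1, 0.0, -87.6]
force: [1.0, -0.3, -1.5]
gripper_width: 0.292
```

move_arm(series=[0, 0, 0, 0, 0, 0, 0])

```text
t: 8.0
tcp_pos: [582.7, -77.2, 31.6]
eef_rot: [-90.0, 0.0, -87.5]
force: [0.5, 0.3, -1.2]
gripper_width: 0.296
```

```bash
python3 pl.py -103 4.4 32; python3 - <<'E'
from loc import *
d=img("top");crop(d,150,180,310,300,5,"t12.png")
E
```

```text
[577.01  61.04]
t 8.0 pos [582.71 -77.17  31.55] yaw -87.53 F [ 0.5   0.27 -1.25] g 0.296 j [ 16.62  36.46 -20.54 105.18  18.25  41.62 -11.53]
shift [-5.53 -0.02  0.01] turn [ 0.  0. -0.] rows>= 2.77
```

View pics/t12.png

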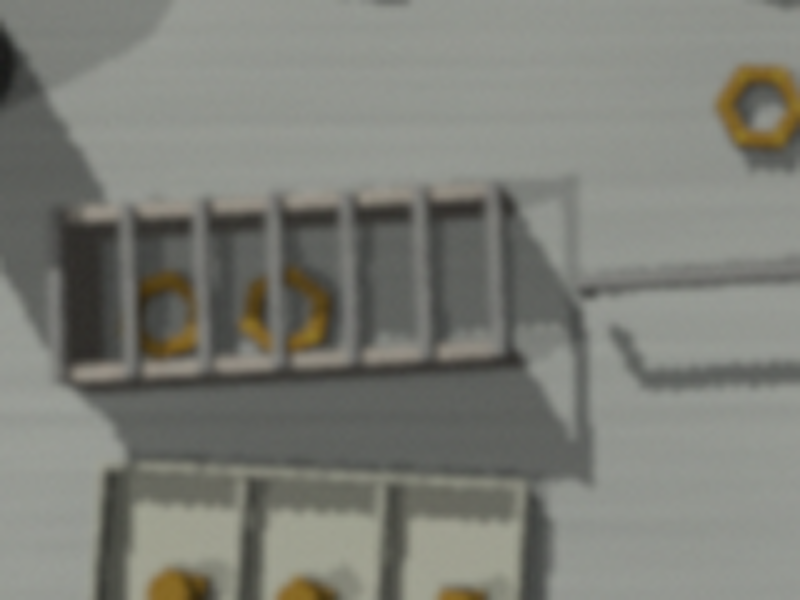

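move_arm(series=[-0.6, 0, 0, 0, 0, 0, 0, -1.3, 0, 0, 0, 0, 0, 0, -2, 0, 0, 0, 0, 0, 0, -2.8, 0, 0, 0, 0, 0, 0, -3.6, 0, 0, 0, 0, 0, 0])

```text
t: 8.55
tcp_pos: [580.5, 12.0, 31.2]
eef_rot: [-90.0, 0.0, -87.7]
force: [-0.4, -0.4, -0.6]
gripper_width: 0.293
```

move_arm(series=[-0.7, 0, 0, 0, 0, 0, 0, -1.3, 0, 0, 0, 0, 0, 0, -1.8, 0, 0, 0, 0, 0, 0, -1.93, 0, 0, 0, 0, 0, 0, -1.93, 0, 0, 0, 0, 0, 0])

```text
t: 9.05
tcp_pos: [577.7, 59.5, 31.2]
eef_rot: [-90.0, -0.0, -87.6]
force: [0.1, -0.3, -1.0]
gripper_width: 0.295
```

```bash
python3 pl.py -103 4.4 32; python3 - <<'E'
from loc import *
d=img("side");crop(d,200,240,360,380,5,"s13.png")
d=img("top");crop(d,150,200,310,300,5,"t13.png")
E
```

```text
[577.01  61.04]
t 9.05 pos [577.71  59.54  31.19] yaw -87.65 F [ 0.12 -0.31 -0.97] g 0.295 j [  2.91  35.94 -20.11 106.25  17.96  40.92 -25.01]
shift [-0.06 -0.03 -0.03] turn [ 0. -0.  0.] rows>= 0.04
```

View pics/t13.png

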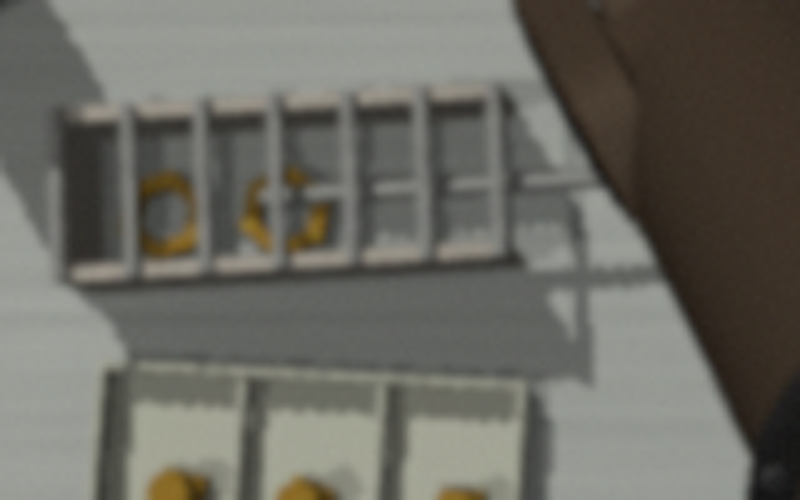

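```bash
python3 - <<'E'
from loc import *
d=img("top")
for U,V in((258,193),(262,193)): p=back(d,uv(U,V,5,150,200),50)[0]; print("rod end",loc(p)-[4,0])
for U,V in((285,209),): p=back(d,uv(U,V,5,150,200),12)[0]; print("nut",loc(p))
E
python3 pl.py -103 4.4 32
```

```text
rod end [104.85   3.78]
rod end [103.14   3.87]
nut [104.98   6.75]
[577.01  61.04]
t 9.2 pos [577.71  58.03  31.16] yaw -87.75 F [-0.47 -0.03 -2.84] g 0.295 j [  3.01  35.93 -20.06 106.27  17.97  40.92 -24.99]
shift [-0.12 -0.03 -0.02] turn [ 0.   -0.    0.01] rows>= 0.06
```

move_arm(series=[-0.04, 0, -0.1, 0, 0, 0, 0, -0.04, 0.25, -0.1, 0, 0, 0, 0, -0.04, 0.5, -0.1, 0, 0, 0, 0, -0.04, 0.65, -0.1, 0, 0, 0, 0, -0.04, 0.65, -0.1, 0, 0, 0, 0])

```text
t: 9.7
tcp_pos: [574.8, 60.1, 14.4]
eef_rot: [-90.0, -0.0, -87.7]
force: [-0.6, 0.2, -1.7]
gripper_width: 0.294
```

```bash
python3 pl.py -103 4.4 14.6; python3 - <<'E'
from loc import *
d=img("side");crop(d,200,240,360,380,5,"s14.png")
d=img("top");crop(d,150,200,310,300,5,"t14.png")
E
```

```text
[577.01  61.04]
t 9.7 pos [574.83  60.09  14.36] yaw -87.68 F [-0.63  0.17 -1.68] g 0.294 j [  2.38  37.13 -19.49 107.16  18.72  38.88 -25.84]
shift [-0.03 -0.01  0.09] turn [ 0.01 -0.    0.  ] rows>= 0.05
```

View pics/t14.png

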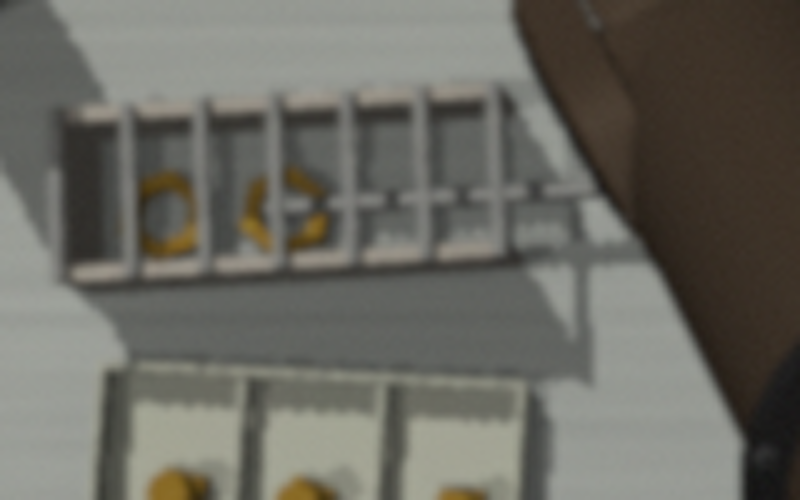

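move_arm(series=[0.4, 0, 0, 0, 0, 0, 0, 1, 0, 0, 0, 0, 0, 0, 1.6, 0, 0, 0, 0, 0, 0, 2.2, 0, 0, 0, 0, 0, 0, 2.8, 0, 0, 0, 0, 0, 0])

```text
t: 10.3
tcp_pos: [577.9, -11.9, 15.0]
eef_rot: [-90.0, -0.0, -87.7]
force: [1.0, 0.6, -0.8]
gripper_width: 0.296
```

move_arm(series=[0.6, 0, 0, 0, 0, 0, 0, 1.2, 0, 0, 0, 0, 0, 0, 1.8, 0, 0, 0, 0, 0, 0, 2.5, 0, 0, 0, 0, 0, 0, 3.3, 0, 0, 0, 0, 0, 0])

```text
t: 10.8
tcp_pos: [581.3, -93.1, 15.0]
eef_rot: [-90.0, 0.0, -87.6]
force: [-0.7, 0.5, -1.0]
gripper_width: 0.297
```

```bash
python3 pl.py -260 -80 14.6; python3 - <<'E'
from loc import *
d=img("top");crop(d,150,180,310,300,5,"t15.png")
E
```

```text
[668.48 -91.96]
t 10.8 pos [581.27 -93.06  15.02] yaw -87.63 F [-0.66  0.52 -1.03] g 0.297 j [ 17.87  37.86 -20.15 105.57  19.22  39.92 -10.89]
shift [0.1  0.02 3.49] turn [-0. -0. -0.] rows>= 1.74
```

View pics/t15.png

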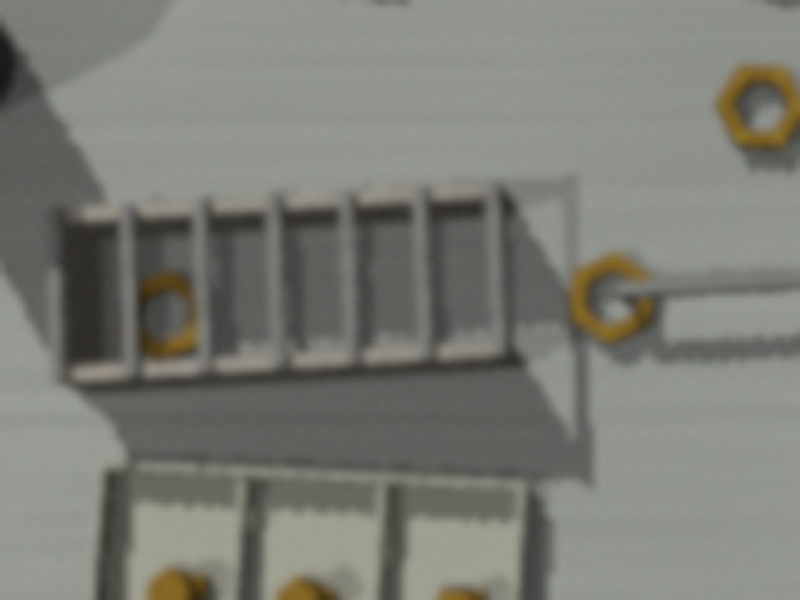

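move_arm(series=[0, 0, 0.6, 0, 0, 0, 0, 0, 0, 1.3, 0, 0, 0, 0, 0, 0, 2.1, 0, 0, 0, 0, 0, 0, 2.9, 0, 0, 0, 0, 0, 0, 3.5, 0, 0, 0, 0])

```text
t: 11.35
tcp_pos: [669.7, -89.2, 14.9]
eef_rot: [-90.0, -0.0, -87.7]
force: [-0.1, -0.4, -1.3]
gripper_width: 0.294
```

move_arm(series=[0, 0, 0, 0, 0, 0, 0, 0, -0.3, 0, 0, 0, 0, 0, 0, -0.7, 0, 0, 0, 0, 0, 0, -0.7, 0, 0, 0, 0, 0])

```text
t: 11.75
tcp_pos: [669.3, -88.9, 34.7]
eef_rot: [-89.9, -0.0, -87.7]
force: [0.3, 0.6, -0.7]
gripper_width: 0.292
```

```bash
python3 pl.py -240 3 32; python3 - <<'E'
from loc import *
d=img("top");crop(d,150,180,310,300,5,"t16.png")
for U,V in((168,314),): p=back(d,uv(U,V,5,150,180),12)[0]; print("nut",loc(p))
d=img("side");crop(d,200,200,400,350,4,"s16.png")
E
```

```text
[584.65 -75.76]
t 11.75 pos [669.25 -88.9   34.68] yaw -87.69 F [ 0.25  0.64 -0.68] g 0.292 j [ 15.71  42.33 -20.23  91.79  18.01  48.98  -9.23]
shift [-0.66  0.1  -3.36] turn [-0.02  0.    0.  ] rows>= 1.71
nut [156.54   6.1 ]
```

View pics/t16.png

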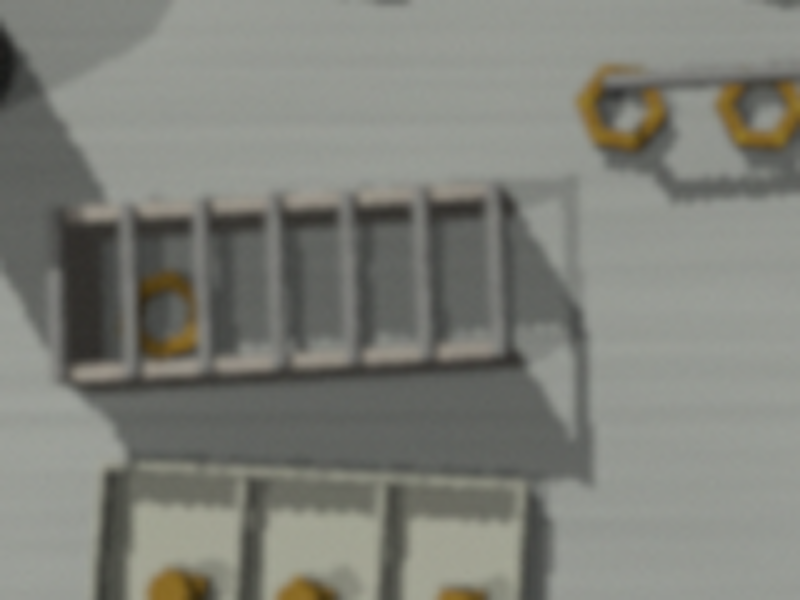

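View pics/s16.png

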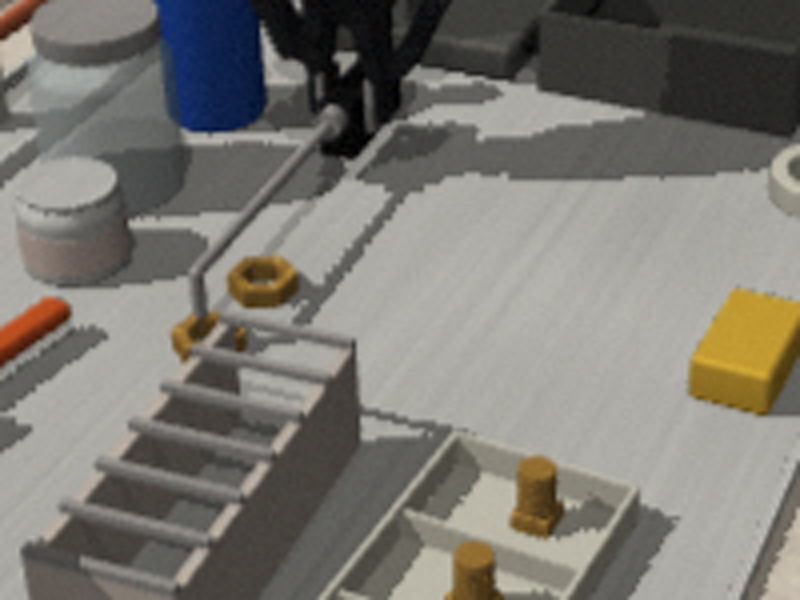

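move_arm(series=[0, 0, -0.7, 0, 0, 0, 0, 0, 0.05, -1.5, 0, 0, 0, 0, -0.2, 0.1, -2.4, 0, 0, 0, 0, -0.4, 0.1, -3.1, 0, 0, 0, 0, -0.6, 0.1, -3.46, 0, 0, 0, 0])

```text
t: 12.35
tcp_pos: [579.6, -77.3, 29.9]
eef_rot: [-90.1, -0.0, -87.7]
force: [-0.2, 0.1, -1.2]
gripper_width: 0.297
```

move_arm(series=[0, 0, 0, 0, 0, 0, 0, 0, 0, 0, 0, 0, 0, 0])

```text
t: 12.55
tcp_pos: [582.6, -77.1, 30.3]
eef_rot: [-89.9, -0.0, -87.7]
force: [0.4, -0.1, -0.5]
gripper_width: 0.296
```

```bash
python3 pl.py -51.5 5.5 32; python3 - <<'E'
from loc import *
d=img("top");crop(d,150,180,310,300,5,"t17.png")
E
```

```text
[573.57 112.43]
t 12.55 pos [582.62 -77.14  30.31] yaw -87.66 F [ 0.4  -0.14 -0.51] g 0.296 j [ 16.69  36.54 -20.66 105.3   18.53  41.4  -11.92]
shift [-7.59 -0.07 -0.05] turn [-0.01  0.    0.  ] rows>= 3.8
```

View pics/t17.png

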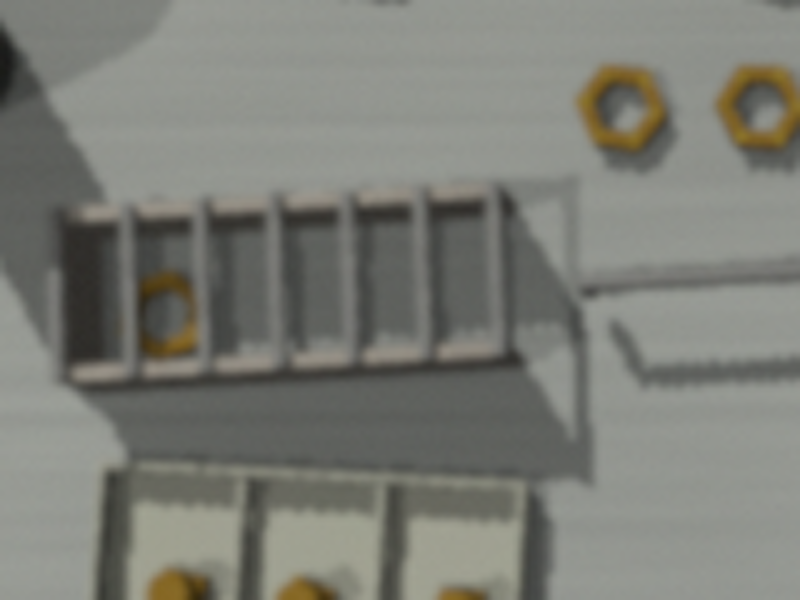

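move_arm(series=[-0.6, -0.07, 0, 0, 0, 0, 0, -1.3, -0.07, 0, 0, 0, 0, 0, -2.1, -0.07, 0, 0, 0, 0, 0, -2.9, -0.07, -0.02, 0, 0, 0, 0, -3.7, -0.07, -0.03, 0, 0, 0, 0])

```text
t: 13.1
tcp_pos: [577.6, 17.5, 31.9]
eef_rot: [-90.0, 0.0, -87.6]
force: [0.3, 0.6, -2.0]
gripper_width: 0.297
```

move_arm(series=[-0.8, 0, 0, 0, 0, 0, 0, -1.6, 0, 0, 0, 0, 0, 0, -2.3, 0, 0, 0, 0, 0, 0, -3, 0, -0.02, 0, 0, 0, 0, -3.5, 0, -0.04, 0, 0, 0, 0])

```text
t: 13.6
tcp_pos: [572.6, 105.6, 31.9]
eef_rot: [-90.0, 0.1, -87.6]
force: [0.2, 0.9, -1.2]
gripper_width: 0.296
```

move_arm(series=[-0.3, 0, 0, 0, 0, 0, 0, -0.38, 0, 0, 0, 0, 0, 0, -0.38, 0, 0, 0, 0, 0, 0])

```text
t: 13.9
tcp_pos: [572.3, 111.9, 31.7]
eef_rot: [-90.0, -0.0, -87.7]
force: [-0.8, -0.4, -1.1]
gripper_width: 0.293
```

```bash
python3 pl.py -51.5 5.5 32; python3 - <<'E'
from loc import *
d=img("side");crop(d,200,240,360,380,5,"s18.png")
d=img("top");crop(d,150,200,310,300,5,"t18.png")
E
```

```text
[573.57 112.43]
t 13.9 pos [572.3  111.91  31.72] yaw -87.68 F [-0.84 -0.43 -1.09] g 0.293 j [ -2.22  36.07 -20.2  105.88  18.01  41.19 -30.21]
shift [-0.02 -0.01  0.05] turn [ 0. -0.  0.] rows>= 0.03
```

View pics/t18.png

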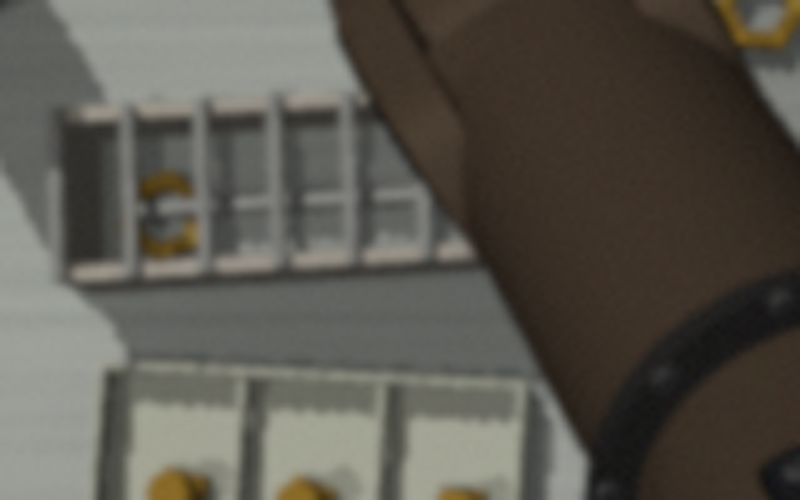

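```bash
python3 - <<'E'
from loc import *
d=img("top"); w=wor((156.5,6.1))
for z in(20,50,54): q=proj(d,[*w,z])[0]; print(z,(q-[150,200]+.5)*5)
crop(d,165,220,215,260,16,"t19.png")
s=status.read_state();print(s["tcp_pos"],loc(s["tcp_pos"]))
E
```

```text
20 [164.21 212.55]
50 [147.34 205.04]
54 [145.03 204.01]
[572.37 110.96  31.68] [-52.92   6.77]
```

View pics/t19.png

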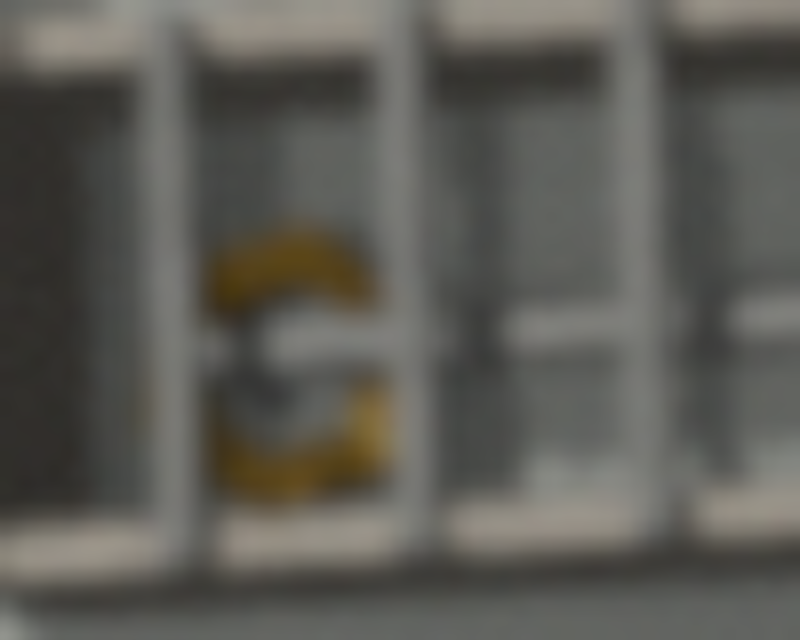

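View pics/s18.png

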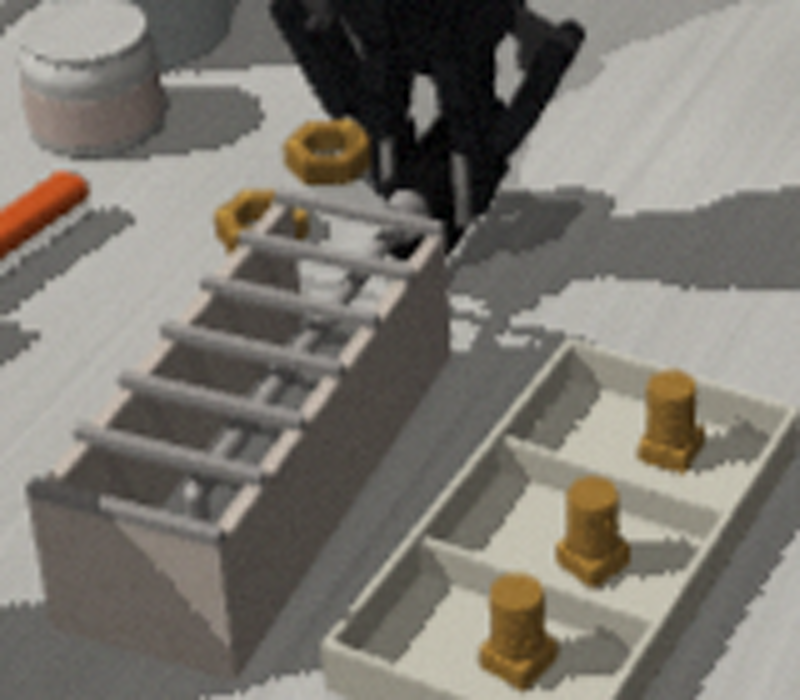

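move_arm(series=[0, 0.25, 0, 0, 0, 0, 0, 0, 0.5, 0, 0, 0, 0, 0, 0, 0.67, 0, 0, 0, 0, 0, 0, 0.67, 0, 0, 0, 0, 0])

```text
t: 14.45
tcp_pos: [572.0, 111.9, 14.3]
eef_rot: [-90.0, -0.0, -87.7]
force: [-0.5, 0.6, -0.4]
gripper_width: 0.297
```

```bash
python3 - <<'E'
from loc import *
d=img("top"); 
crop(d,165,220,215,260,16,"t20.png")
s=status.read_state();print(s["tcp_pos"],loc(s["tcp_pos"]),s["force"])
E
```

```text
[571.98 111.96  14.48] [-51.9    7.11] [-0.05 -0.34 -1.  ]
```

View pics/t20.png

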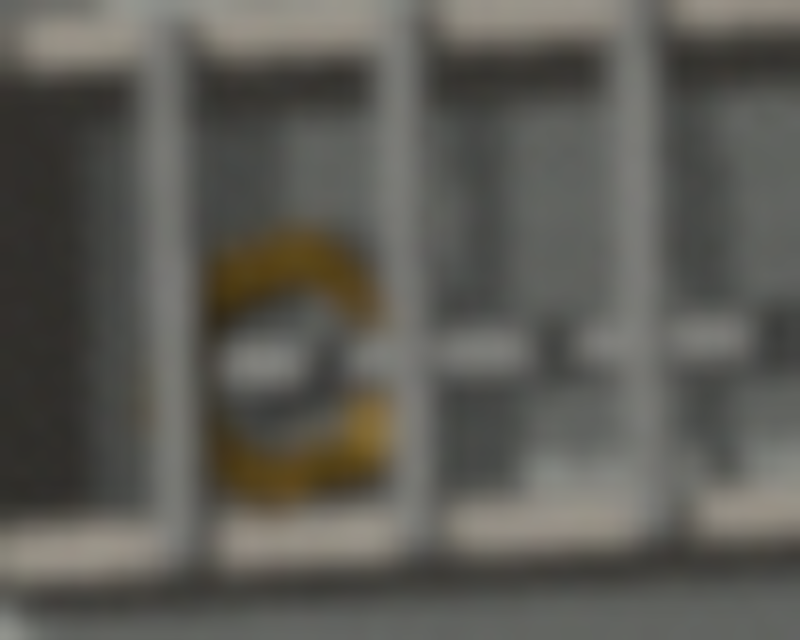

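move_arm(series=[0.4, 0, 0, 0, 0, 0, 0, 1, 0, 0, 0, 0, 0, 0, 1.7, 0, 0, 0, 0, 0, 0, 2.4, 0, 0, 0, 0, 0, 0, 3.1, 0, 0, 0, 0, 0, 0])

```text
t: 15.0
tcp_pos: [575.3, 32.2, 15.0]
eef_rot: [-90.0, -0.0, -87.7]
force: [-0.9, 0.8, -1.3]
gripper_width: 0.296
```

move_arm(series=[0.7, 0, 0, 0, 0, 0, 0, 1.4, 0, 0, 0, 0, 0, 0, 2.1, 0, 0, 0, 0, 0, 0, 2.8, 0, 0, 0, 0, 0, 0, 3.5, 0, 0, 0, 0, 0, 0])

```text
t: 15.5
tcp_pos: [578.5, -55.3, 15.0]
eef_rot: [-90.0, -0.0, -87.8]
force: [0.0, 1.3, -1.7]
gripper_width: 0.291
```

move_arm(series=[0.7, 0, 0, 0, 0, 0, 0, 1.4, 0, 0, 0, 0, 0, 0, 2, 0, 0, 0, 0, 0, 0, 2.4, 0, 0, 0, 0, 0, 0, 2.4, 0, 0, 0, 0, 0, 0])

```text
t: 16.0
tcp_pos: [581.0, -115.4, 14.9]
eef_rot: [-90.0, -0.1, -87.9]
force: [-0.7, -0.4, -1.6]
gripper_width: 0.293
```

```bash
python3 - <<'E'
from loc import *
d=img("top"); 
crop(d,150,180,310,300,5,"t21.png")
s=status.read_state();print(s["tcp_pos"],loc(s["tcp_pos"]),s["force"],s["gripper_width"])
E
```

```text
[ 581.13 -113.64   14.94] [-277.68    8.25] [-0.62 -0.12 -0.88] 0.2935388914469653
```

View pics/t21.png

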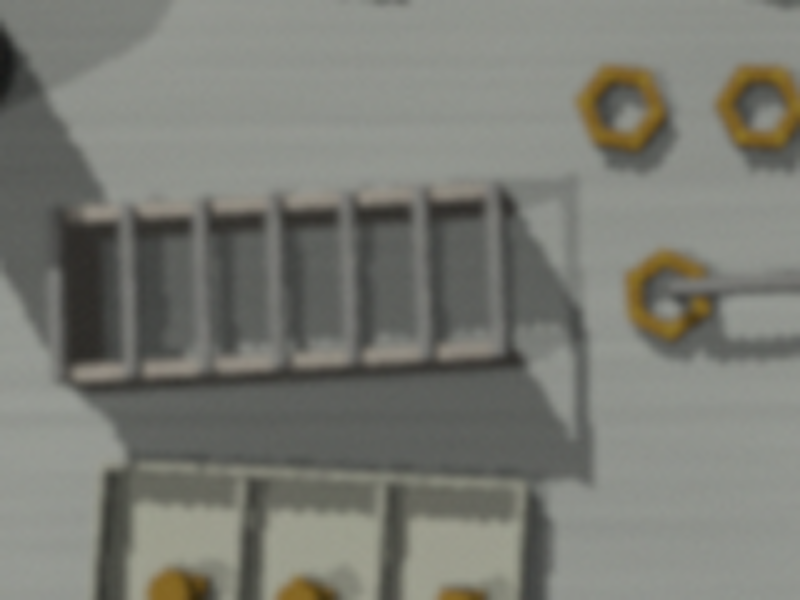

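move_arm(series=[0, -0.4, 0, 0, 0, 0, 0, 0, -0.8, 0, 0, 0, 0, 0, -0.1, -0.8, -0.9, 0, 0, 0, 0, -0.3, -0.8, -1.9, 0, 0, 0, 0, -0.5, -0.8, -2.9, 0, 0, 0, 0])

```text
t: 16.55
tcp_pos: [508.2, -102.2, 36.1]
eef_rot: [-89.9, -0.0, -87.6]
force: [-0.7, 0.5, -1.2]
gripper_width: 0.292
```

move_arm(series=[-0.1, 0, -0.7, 0, 0, 0, 0, -0.2, 0, -1.2, 0, 0, 0, 0, -0.3, 0, -1.45, 0, 0, 0, 0, -0.3, 0, -1.45, 0, 0, 0, 0])

```text
t: 16.95
tcp_pos: [471.8, -96.5, 35.7]
eef_rot: [-90.0, -0.0, -87.6]
force: [-0.1, -0.3, -0.4]
gripper_width: 0.289
```

```bash
python3 plan.py 471.5 -98 14.2; python3 - <<'E'
from loc import *
d=img("top"); 
crop(d,230,200,390,320,5,"t22.png")
d=img("side"); 
crop(d,240,200,440,350,4,"s22.png")
E
```

```text
t 16.95 pos [471.8  -96.46  35.74] yaw -87.61 F [-0.09 -0.33 -0.36] g 0.289 j [ 21.91  29.22 -21.96 119.96  19.05  34.07 -11.05]
shift [ 0.06  0.86 -0.02] turn [-0.  0.  0.] rows>= 0.43
```

View pics/t22.png

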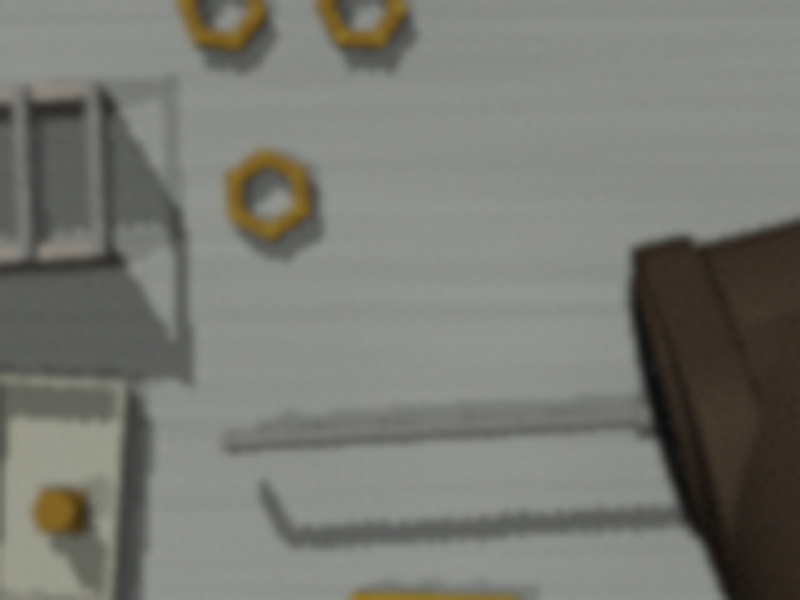

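View pics/s22.png

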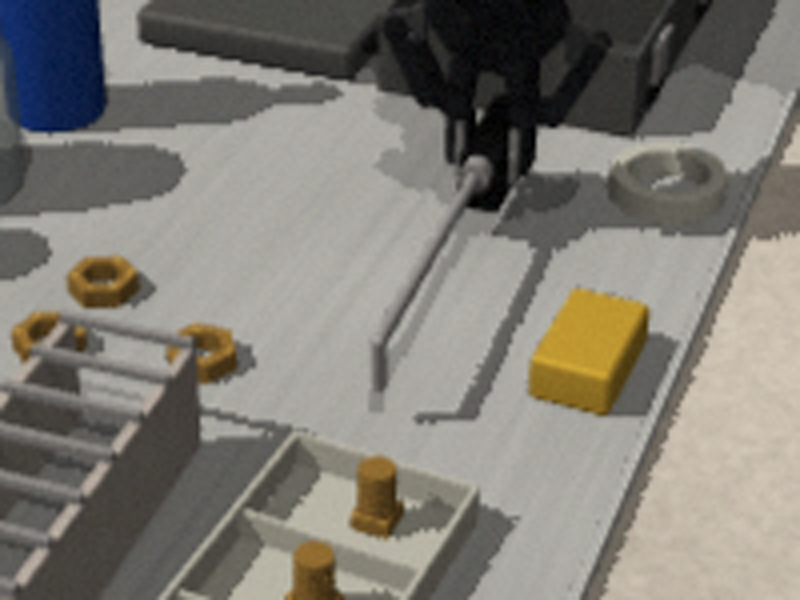

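move_arm(series=[0, 0.3, 0, 0, 0, 0, 0, 0, 0.6, 0, 0, 0, 0, 0, 0, 0.8, 0, 0, 0, 0, 0, 0, 0.86, 0, 0, 0, 0, 0, 0, 0.87, 0, 0, 0, 0, 0])

```text
t: 17.55
tcp_pos: [471.8, -97.1, 13.8]
eef_rot: [-90.0, -0.0, -87.7]
force: [-7.8, 1.5, 26.1]
gripper_width: 0.292
```

```bash
python3 plan.py 471.5 -98 14.2
```

```text
t 17.55 pos [471.76 -97.1   13.84] yaw -87.67 F [-7.76  1.52 26.12] g 0.292 j [ 20.75  31.34 -20.53 120.72  20.66  31.28 -12.51]
shift [ 0.04 -0.01 -0.01] turn [ 0.   -0.    0.01] rows>= 0.02
```

move_arm(series=[0, -0.03, 0, 0, 0, 0, 0.3, 0, -0.03, 0, 0, 0, 0, 0.5, 0, -0.03, 0, 0, 0, 0, 0.8, 0, -0.03, 0, 0, 0, 0, 1, 0, -0.03, 0, 0, 0, 0, 1])

```text
t: 18.05
tcp_pos: [471.8, -97.1, 13.8]
eef_rot: [-90.0, 0.0, -87.7]
force: [-0.4, 0.4, -0.0]
gripper_width: 0.957
```

move_arm(series=[0, -0.5, 0, 0, 0, 0, 1, 0, -1.5, 0, 0, 0, 0, 1, 0, -3, 0, 0, 0, 0, 1, 0, -4, 0, 0, 0, 0, 1, 0, -4, 0, 0, 0, 0, 1])

```text
t: 18.55
tcp_pos: [474.2, -97.2, 118.0]
eef_rot: [-89.6, -0.1, -87.7]
force: [-0.5, -0.3, 0.3]
gripper_width: 0.997
```

```bash
python3 - <<'E'
from loc import *
d=img("top"); 
crop(d,230,180,390,300,5,"t23.png")
e=img("side"); 
crop(e,240,200,440,350,4,"s23.png")
s=status.read_state();print(s["t"],s["tcp_pos"],s["eef_rot"],s["force"],s["gripper_width"])
E
```

```text
18.65 [472.21 -97.33 115.01] [-89.9   -0.04 -87.69] [-0.19  0.18 -0.83] 1.00384424044157
```

View pics/t23.png

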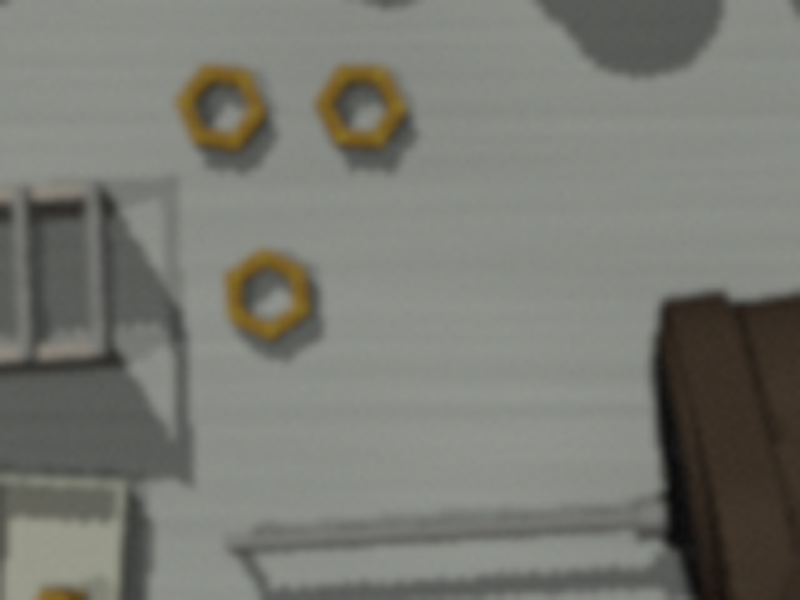

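View pics/s23.png

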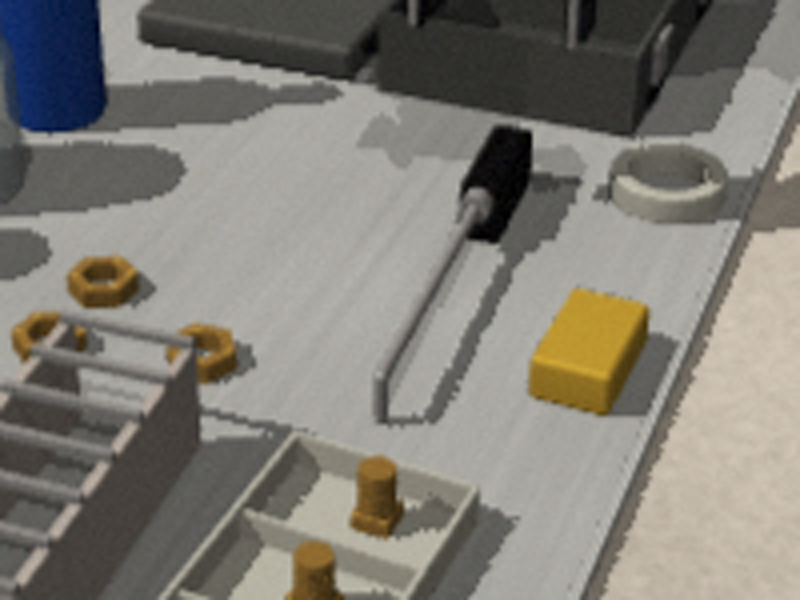

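```bash
cat > nuts.py <<'E'
from loc import *
def seg(im):
    hsv=cv2.cvtColor(im["frame"],cv2.COLOR_RGB2HSV); m=cv2.inRange(hsv,(10,120,50),(25,255,255))
    return m
def blobs(im,amin=25):
    m=seg(im); n,l,st,c=cv2.connectedComponentsWithStats(m); out=[]
    for i in range(1,n):
        if st[i,4]>=amin:
            x,y,w,h=st[i,:4]; out.append((x,y,w,h,st[i,4],c[i]))
    return out
if __name__=="__main__":
    for n in("top","side"):
        d=img(n); print(n)
        for x,y,w,h,a,c in blobs(d):
            q=(x+w/2-.5,y+h/2-.5); z=11 if n=="top" else 8
            print((x,y,w,h,a),"cent",c,"world",back(d,q,z)[0][:2],"cent world",back(d,c,z)[0][:2])
    d=img("top");crop(d,255,185,320,250,12,"t24.png")
E
python3 nuts.py
```

```text
top
(np.int32(243), np.int32(71), np.int32(228), np.int32(8), np.int32(1097)) cent [356.43  74.26] world [944.5  -67.85] cent world [945.06 -67.7 ]
(np.int32(165), np.int32(73), np.int32(53), np.int32(8), np.int32(258)) cent [189.79  76.1 ] world [943.59 309.22] cent world [944.57 312.  ]
(np.int32(191), np.int32(140), np.int32(75), np.int32(31), np.int32(1135)) cent [218.46 156.27] world [759.78 223.37] cent world [757.08 244.73]
(np.int32(266), np.int32(194), np.int32(17), np.int32(16), np.int32(116)) cent [273.97 201.2 ] world [653.01 120.22] cent world [653.69 120.3 ]
(np.int32(294), np.int32(194), np.int32(17), np.int32(16), np.int32(116)) cent [301.91 200.94] world [652.38  57.99] cent world [653.64  58.18]
(np.int32(276), np.int32(231), np.int32(16), np.int32(17), np.int32(119)) cent [283.29 238.69] world [568.91  99.28] cent world [569.61  99.74]
(np.int32(180), np.int32(294), np.int32(11), np.int32(9), np.int32(77)) cent [185.1  298.29] world [441.54 314.45] cent world [440.92 314.21]
(np.int32(206), np.int32(296), np.int32(11), np.int32(9), np.int32(73)) cent [210.58 300.21
[... 939 characters left out ...]
.int32(278), np.int32(12), np.int32(12), np.int32(69)) cent [247.94 282.25] world [664.39 120.94] cent world [668.02 117.21]
(np.int32(286), np.int32(281), np.int32(13), np.int32(15), np.int32(118)) cent [292.78 287.52] world [567.28  99.49] cent world [566.48  97.22]
(np.int32(328), np.int32(314), np.int32(13), np.int32(20), np.int32(182)) cent [333.92 324.2 ] world [439.2  175.02] cent world [438.59 177.03]
(np.int32(312), np.int32(335), np.int32(14), np.int32(22), np.int32(206)) cent [318.13 346.17] world [443.   243.96] cent world [442.94 245.86]
(np.int32(296), np.int32(355), np.int32(15), np.int32(23), np.int32(233)) cent [303.03 365.85] world [447.88 302.1 ] cent world [447.97 301.76]
```

View pics/t24.png

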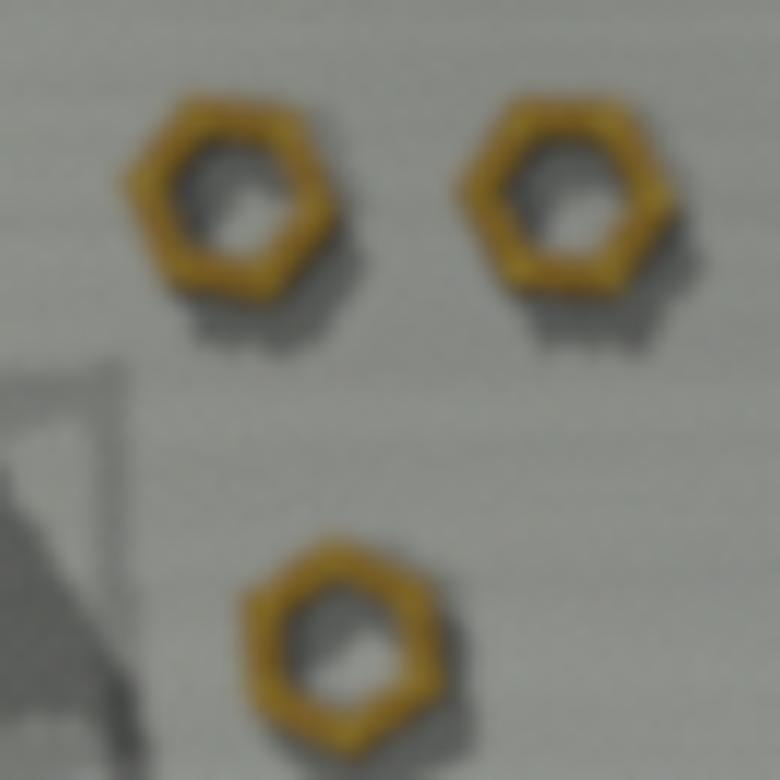

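```bash
python3 plan.py 653.5 58.5 50 -90
```

```text
t 18.8 pos [471.12 -97.13 113.33] yaw -87.68 F [-0.56 -0.09 -1.05] g 1.002 j [ 25.56  22.42 -25.84 116.07  13.72  44.48  -6.13]
shift [-5.92  2.52  7.55] turn [ 0.01  0.29 -0.  ] rows>= 4.96
```

move_arm(series=[-1, 0.2, 1.2, 0, 0, 0, 0.8, -2.3, 0.6, 2.8, 0, 0.1, 0, 0.6, -3.6, 1.2, 4.5, 0, 0.2, 0, 0.55, -4.9, 2, 6.2, 0, 0.29, 0, 0.55, -5.9, 2.5, 7.5, 0, 0.29, 0, 0.55])

```text
t: 19.3
tcp_pos: [647.8, 54.2, 51.8]
eef_rot: [-90.1, -0.0, -90.0]
force: [0.3, -0.1, 0.0]
gripper_width: 0.549
```

move_arm(series=[0, 0.3, 0, 0, 0, 0, 0.55, 0, 0.6, 0, 0, 0, 0, 0.55, 0, 0.9, 0, 0, 0, 0, 0.55, 0, 1, 0, 0, 0, 0, 0.55, 0, 1, 0, 0, 0, 0, 0.55])

```text
t: 19.8
tcp_pos: [646.7, 51.6, 28.7]
eef_rot: [-90.0, -0.0, -90.1]
force: [-0.1, 0.2, 0.9]
gripper_width: 0.551
```

```bash
python3 plan.py 653.5 58.5 5 -90; python3 - <<'E'
from h import *
d=img("side");crop(d,210,180,340,300,6,"s25.png")
p=status.read_state()["tcp_pos"]; print(p,(proj(d,p)-[210,180]+.5)*6)
E
```

```text
t 19.8 pos [646.68  51.64  28.72] yaw -90.07 F [-0.05  0.18  0.91] g 0.551 j [  4.41  41.08 -21.18  95.92  19.1   46.65 -25.33]
shift [-0.28  0.95  0.27] turn [ 0.01 -0.01  0.01] rows>= 0.51
[647.13  51.93  29.26] [[359.56 492.22]]
```

View pics/s25.png

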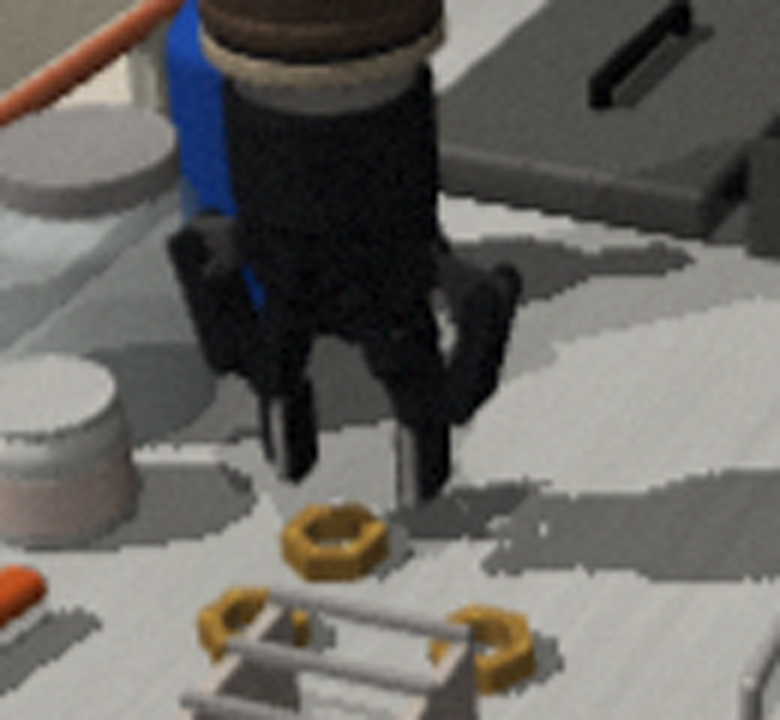

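move_arm(series=[-0.28, 0.1, 0.27, 0, 0, 0, 0.6, -0.28, 0.4, 0.27, 0, 0, 0, 0.6, -0.28, 0.7, 0.27, 0, 0, 0, 0.6, -0.28, 0.96, 0.27, 0, 0, 0, 0.6, -0.28, 0.96, 0.27, 0, 0, 0, 0.6])

```text
t: 20.35
tcp_pos: [653.1, 59.6, 3.4]
eef_rot: [-90.1, -0.0, -90.0]
force: [-1.3, 0.3, -0.4]
gripper_width: 0.6
```

```bash
python3 plan.py 653.5 58.5 4.5 -90; python3 - <<'E'
from h import *
d=img("side");crop(d,210,180,340,300,6,"s26.png")
E
```

```text
t 20.35 pos [653.05  59.59   3.38] yaw -90.0 F [-1.27  0.28 -0.43] g 0.6 j [  3.22  43.44 -20.44  95.44  19.91  44.88 -26.35]
shift [ 0.04 -0.04  0.02] turn [0.02 0.   0.  ] rows>= 0.03
```

View pics/s26.png

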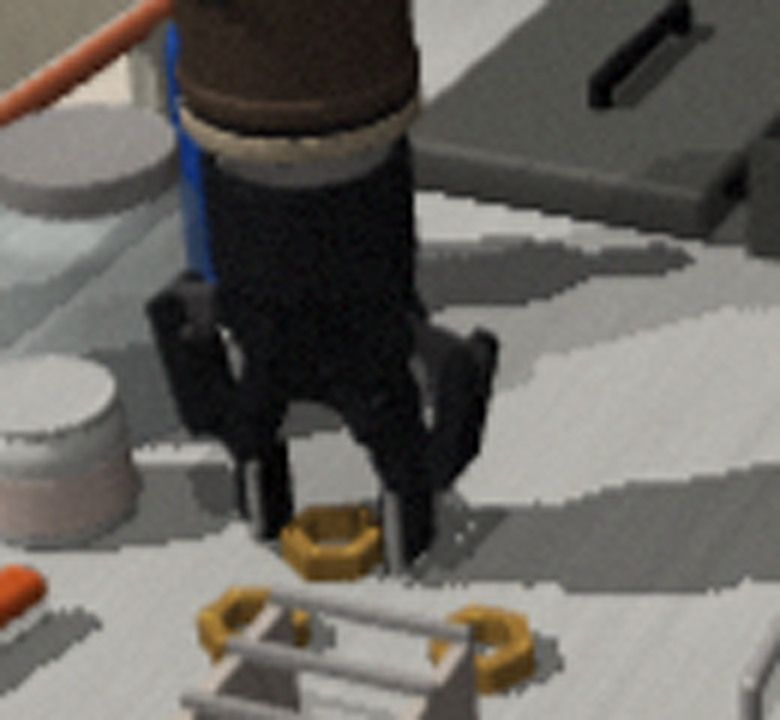

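move_arm(series=[0, -0.06, 0, 0, 0, 0, 0.5, 0, -0.06, 0, 0, 0, 0, 0.4, 0, -0.06, 0, 0, 0, 0, 0.2, 0, -0.06, 0, 0, 0, 0, 0, 0, -0.06, 0, 0, 0, 0, 0])

```text
t: 20.9
tcp_pos: [654.6, 60.0, 7.4]
eef_rot: [-89.9, 0.0, -90.0]
force: [-1.4, -0.6, 5.4]
gripper_width: 0.396
```

move_arm(series=[0, 0, 0, 0, 0, 0, 0, 0, -0.4, 0, 0, 0, 0, 0, 0, -1.2, 0, 0, 0, 0, 0, 0, -2.4, 0, 0, 0, 0, 0, 0, -3.6, 0, 0, 0, 0, 0])

```text
t: 21.4
tcp_pos: [653.8, 59.9, 97.7]
eef_rot: [-90.0, 0.0, -90.0]
force: [0.7, -0.0, -0.2]
gripper_width: 0.399
```

```bash
python3 plan.py 550 -296 100 -90; python3 - <<'E'
from h import *
d=img("side");crop(d,210,140,340,260,6,"s27.png")
E
```

```text
t 21.4 pos [653.84  59.93  97.73] yaw -89.99 F [ 0.7  -0.01 -0.17] g 0.399 j [  4.73  37.09 -22.81  91.99  16.71  54.34 -23.73]
shift [14.24 -0.09 -4.16] turn [ 0.  0. -0.] rows>= 7.42
```

View pics/s27.png

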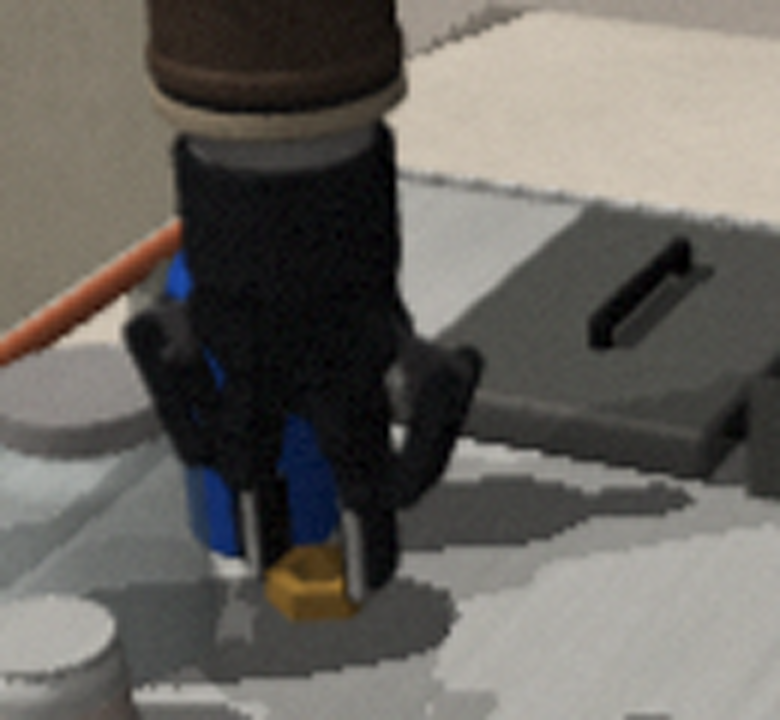

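move_arm(series=[1, 0, -0.3, 0, 0, 0, 0, 2.5, 0, -0.7, 0, 0, 0, 0, 4, 0, -1.1, 0, 0, 0, 0, 5.6, 0, -1.6, 0, 0, 0, 0, 7.2, 0, -2.1, 0, 0, 0, 0])

```text
t: 21.95
tcp_pos: [601.3, -121.4, 97.1]
eef_rot: [-89.9, -0.0, -90.0]
force: [0.3, -1.1, 0.3]
gripper_width: 0.398
```

move_arm(series=[1.6, 0, -0.4, 0, 0, 0, 0, 3.2, 0, -0.9, 0, 0, 0, 0, 4.8, 0, -1.4, 0, 0, 0, 0, 6, 0, -1.8, 0, 0, 0, 0, 7, 0, -2.05, 0, 0, 0, 0])

```text
t: 22.45
tcp_pos: [549.1, -297.8, 96.9]
eef_rot: [-90.0, -0.1, -90.1]
force: [0.6, 0.8, -0.4]
gripper_width: 0.398
```

```bash
python3 plan.py 550 -296 13 -90
```

```text
t 22.45 pos [ 549.12 -297.79   96.93] yaw -90.13 F [ 0.6   0.77 -0.38] g 0.398 j [ 38.69  34.51 -22.6   97.03  16.19  51.67   9.43]
shift [-0.07  3.36  0.04] turn [ 0.   -0.02  0.01] rows>= 1.68
```

move_arm(series=[0.89, 0.3, -0.56, 0, 0, 0, 0, 0.89, 1.2, -0.56, 0, 0, 0, 0, 0.89, 2.1, -0.56, 0, 0, 0, 0, 0.89, 3, -0.56, 0, 0, 0, 0, 0.89, 3.3, -0.56, 0, 0, 0, 0])

```text
t: 22.95
tcp_pos: [535.2, -316.9, 12.3]
eef_rot: [-90.1, 0.1, -90.0]
force: [-0.5, -0.2, 0.9]
gripper_width: 0.395
```

```bash
python3 plan.py 535 -320 13 -90; python3 - <<'E'
from h import *
d=img("side");crop(d,330,100,460,220,6,"s28.png")
E
```

```text
t 22.95 pos [ 535.17 -316.93   12.26] yaw -90.0 F [-0.55 -0.2   0.88] g 0.395 j [ 39.29  40.41 -20.33 100.48  19.37  42.74   9.02]
shift [ 0.12 -0.03 -0.01] turn [ 0.02 -0.   -0.01] rows>= 0.06
```

View pics/s28.png

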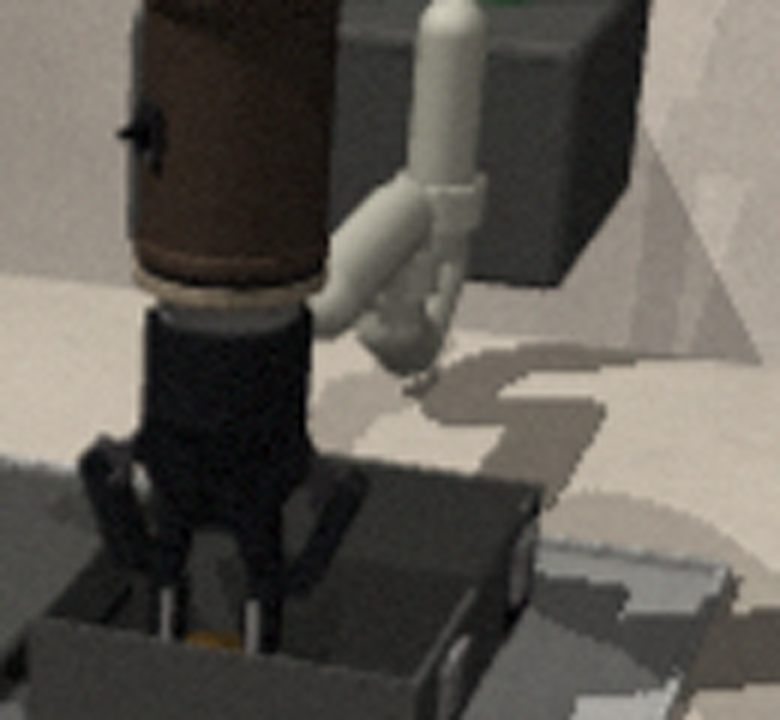

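move_arm(series=[0, 0.03, 0, 0, 0, 0, 0.45, 0, 0.03, 0, 0, 0, 0, 0.55, 0, 0.03, 0, 0, 0, 0, 0.6, 0, -0.5, 0, 0, 0, 0, 0.6, 0, -1.5, 0, 0, 0, 0, 0.6])

```text
t: 23.5
tcp_pos: [535.5, -316.9, 51.6]
eef_rot: [-90.1, 0.1, -90.0]
force: [-0.1, -0.6, 1.3]
gripper_width: 0.604
```

move_arm(series=[0, -1, 0, 0, 0, 0, 0.6, 0, -2, 0, 0, 0, 0, 0.6, -1, -2, 0.3, 0, 0.3, 0, 0.6, -2.5, -2, 0.7, 0, 0.6, 0, 0.6, -4.2, -2, 1.1, 0, 0.8, 0, 0.6])

```text
t: 24.0
tcp_pos: [564.4, -212.7, 103.3]
eef_rot: [-89.9, -0.1, -96.7]
force: [0.9, 0.8, -0.6]
gripper_width: 0.598
```

```bash
python3 plan.py 654 120.5 60 -97; python3 nuts.py | head -12; python3 - <<'E'
from h import *
d=img("top");crop(d,430,200,570,320,5,"t29.png")
E
```

```text
t 24.0 pos [ 564.44 -212.69  103.33] yaw -96.66 F [ 0.95  0.84 -0.59] g 0.598 j [ 30.52  32.15 -21.69 100.12  14.85  50.42  -4.3 ]
shift [-13.65   1.72   2.01] turn [-0.02  0.04  0.01] rows>= 6.95
top
(np.int32(244), np.int32(71), np.int32(228), np.int32(8), np.int32(1096)) cent [357.02  74.29] world [944.48 -70.13] cent world [944.99 -69.05]
(np.int32(165), np.int32(73), np.int32(53), np.int32(8), np.int32(256)) cent [189.32  76.04] world [943.59 309.22] cent world [944.73 313.07]
(np.int32(191), np.int32(140), np.int32(75), np.int32(31), np.int32(1143)) cent [218.35 156.23] world [759.78 223.37] cent world [757.17 244.99]
(np.int32(266), np.int32(194), np.int32(17), np.int32(16), np.int32(119)) cent [273.98 201.21] world [653.01 120.22] cent world [653.66 120.26]
(np.int32(276), np.int32(231), np.int32(16), np.int32(17), np.int32(119)) cent [283.29 238.69] world [568.91  99.28] cent world [569.61  99.74]
(np.int32(180), np.int32(294), np.int32(11), np.int32(9), np.int32(76)) cent [185.09 298.18] world [441.54 314.45] cent world [441.14 314.24]
(np.int32(206), np.int32(296), np.int32(11), np.int32(10), np.int32(73)) cent [210.56 300.22] world [435.54 257.66] cent world [436.16 258.62]
(np.int32(237), np.int32(298), np.int32(10), np.int32(8), np.int32(70)) cent [241.66 301.67] world [432.7  191.14] cent world [432.33 190.79]
(np.int32(300), np.int32(319), np.int32(34), np.int32(21), np.int32(708)) cent [316.5 329. ] world [371.75  28.12] cent world [371.75  28.12]
(np.int32(0), np.int32(408), np.int32(46), np.int32(72), np.int32(1336)) cent [ 10.64 447.5 ] world [137.62 654.23] cent world [129.66 679.  ]
side
```

View pics/t29.png

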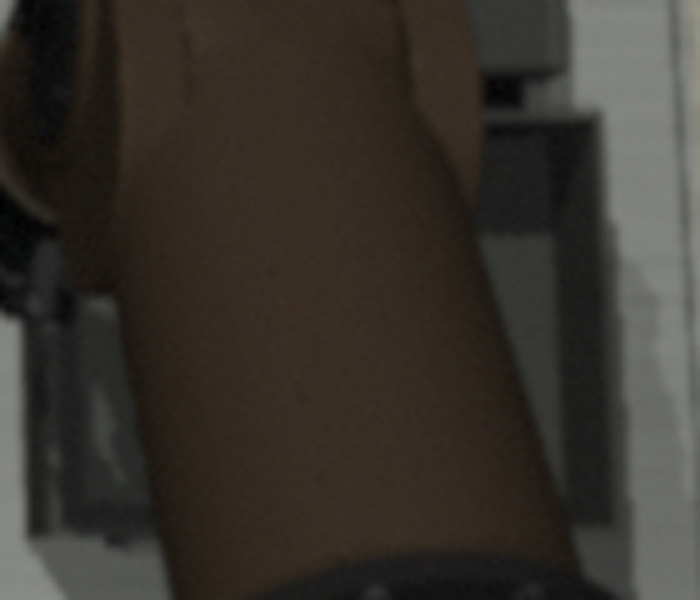

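move_arm(series=[-1.9, 0.1, 0.3, 0, 0, 0, 0.6, -3.8, 0.3, 0.6, 0, 0, 0, 0.6, -5.7, 0.5, 0.9, 0, 0, 0, 0.6, -7.6, 0.7, 1.1, 0, 0, 0, 0.6, -9.4, 0.9, 1.4, 0, 0, 0, 0.6])

```text
t: 24.7
tcp_pos: [625.4, 17.5, 79.6]
eef_rot: [-90.0, -0.0, -96.5]
force: [0.0, -0.4, -0.3]
gripper_width: 0.598
```

move_arm(series=[-1.6, 0.3, 0.2, 0, 0, 0, 0.6, -3, 0.6, 0.4, 0, 0, 0, 0.6, -4, 0.8, 0.6, 0, 0, 0, 0.6, -4.25, 0.8, 0.63, 0, 0.05, 0, 0.6, -4.25, 0.8, 0.63, 0, 0.05, 0, 0.6])

```text
t: 25.2
tcp_pos: [652.8, 120.9, 59.3]
eef_rot: [-90.0, -0.0, -96.8]
force: [-0.5, -0.3, -0.4]
gripper_width: 0.597
```

```bash
python3 plan.py 654.5 120.7 5 -97
```

```text
t 25.2 pos [652.78 120.93  59.28] yaw -96.79 F [-0.46 -0.35 -0.36] g 0.597 j [ -2.15  39.82 -20.37  92.63  16.8   50.57 -35.71]
shift [0.   2.17 0.07] turn [-0.    0.03  0.  ] rows>= 1.09
```

move_arm(series=[0, 0.5, 0.07, 0, 0, 0, 0.6, 0, 1, 0.07, 0, 0, 0, 0.6, 0, 1.5, 0.07, 0, 0, 0, 0.6, 0, 2, 0.07, 0, 0, 0, 0.6, 0, 2.15, 0.07, 0, 0, 0, 0.6])

```text
t: 25.7
tcp_pos: [652.8, 120.1, 2.9]
eef_rot: [-90.2, -0.1, -96.8]
force: [0.2, -0.4, 0.5]
gripper_width: 0.6
```

```bash
python3 plan.py 654.5 120.7 5 -97; python3 - <<'E'
from h import *
d=img("side");crop(d,180,180,310,300,6,"s30.png")
E
```

```text
t 25.7 pos [652.81 120.1    2.86] yaw -96.82 F [ 0.19 -0.4   0.55] g 0.6 j [ -2.94  43.83 -19.04  94.23  18.54  45.26 -37.06]
shift [-0.03 -0.09  0.06] turn [0.02 0.02 0.01] rows>= 0.06
```

View pics/s30.png

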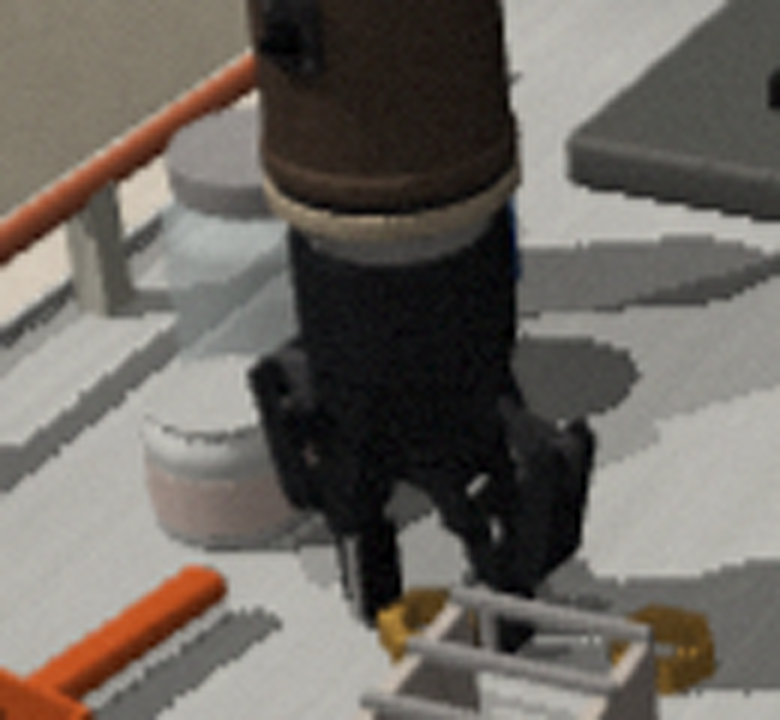

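Straddling nut B (left finger tip at about (370,615) in the crop, nut at (420,620)). Closing and lifting.

move_arm(series=[0, -0.06, 0.03, 0, 0, 0, 0.5, 0, -0.06, 0.03, 0, 0, 0, 0.4, 0, -0.06, 0.03, 0, 0, 0, 0.2, 0, -0.06, 0.03, 0, 0, 0, 0, 0, -0.06, 0.03, 0, 0, 0, 0])

```text
t: 26.25
tcp_pos: [655.5, 121.2, 7.6]
eef_rot: [-89.9, 0.0, -96.8]
force: [-0.5, -0.3, 6.2]
gripper_width: 0.393
```

move_arm(series=[0, 0, 0, 0, 0, 0, 0, 0, -0.4, 0, 0, 0, 0, 0, 0, -1.2, 0, 0, 0, 0, 0, 0, -2.4, 0, 0, 0, 0, 0, 0, -3.8, 0, 0, 0, 0, 0])

```text
t: 26.75
tcp_pos: [653.9, 120.6, 102.2]
eef_rot: [-90.1, -0.0, -96.8]
force: [1.1, -0.4, -0.9]
gripper_width: 0.398
```

```bash
python3 plan.py 535 -265 100 -90; python3 - <<'E'
from h import *
d=img("side");crop(d,180,140,310,260,6,"s31.png")
E
```

```text
t 26.75 pos [653.89 120.6  102.15] yaw -96.79 F [ 1.1  -0.38 -0.88] g 0.398 j [ -1.57  37.28 -21.25  90.46  15.47  55.31 -34.52]
shift [15.88  0.1  -2.9 ] turn [ 0.02 -0.85  0.  ] rows>= 8.07
```

View pics/s31.png

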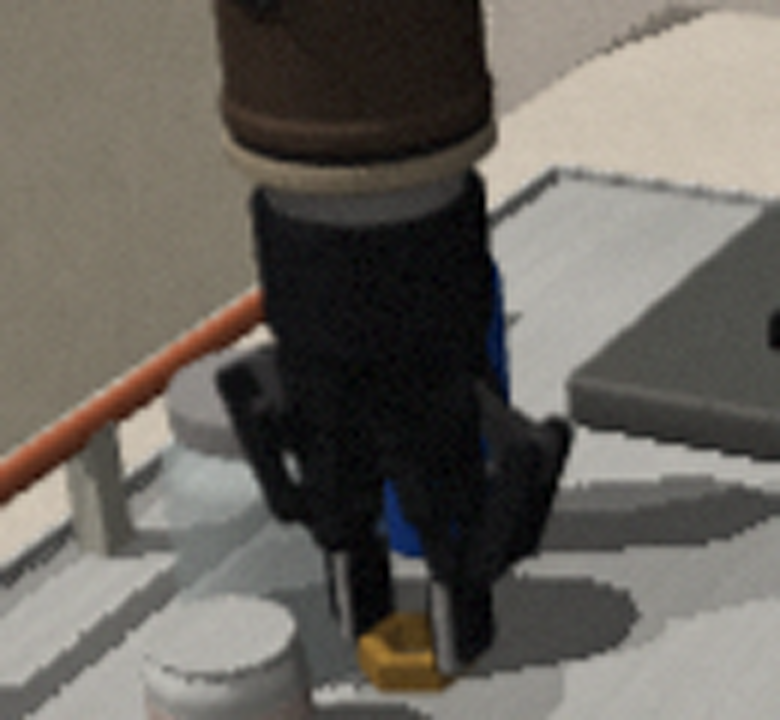

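move_arm(series=[1.2, 0, -0.2, 0, 0, 0, 0, 2.8, 0, -0.5, 0, -0.2, 0, 0, 4.5, 0, -0.8, 0, -0.4, 0, 0, 6.2, 0, -1.1, 0, -0.6, 0, 0, 8, 0, -1.45, 0, -0.85, 0, 0])

```text
t: 27.3
tcp_pos: [594.7, -74.6, 102.2]
eef_rot: [-90.0, -0.0, -89.9]
force: [1.3, -0.0, -0.4]
gripper_width: 0.396
```

```bash
python3 plan.py 535 -265 100 -90
```

```text
t 27.3 pos [594.67 -74.55 102.18] yaw -89.88 F [ 1.32 -0.03 -0.44] g 0.396 j [ 18.36  32.3  -23.61 100.52  16.11  50.49 -12.2 ]
shift [ 7.61  0.09 -2.4 ] turn [-0.    0.01  0.  ] rows>= 3.99
```

move_arm(series=[1.6, 0, -0.5, 0, 0, 0, 0, 3.3, 0, -1, 0, 0, 0, 0, 5, 0, -1.6, 0, 0, 0, 0, 6.6, 0, -2.1, 0, 0, 0, 0, 7.4, 0, -2.35, 0, 0, 0, 0])

```text
t: 27.8
tcp_pos: [534.2, -263.4, 101.9]
eef_rot: [-90.1, -0.1, -90.3]
force: [0.1, 0.1, 0.3]
gripper_width: 0.391
```

```bash
python3 plan.py 535 -265 12.5 -90;python3 - <<'E'
from h import *
d=img("side");crop(d,330,100,460,220,6,"s32.png")
E
```

```text
t 27.8 pos [ 534.21 -263.43  101.91] yaw -90.28 F [0.07 0.08 0.28] g 0.391 j [ 36.93  31.92 -22.89 101.09  15.73  50.16   6.7 ]
shift [0.05 3.58 0.04] turn [ 0.01 -0.03  0.02] rows>= 1.79
```

View pics/s32.png

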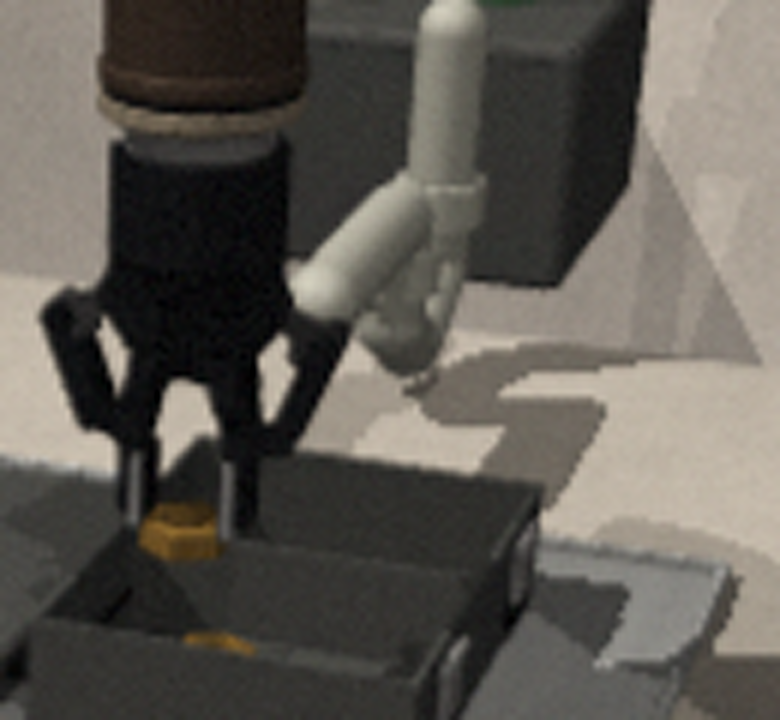

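move_arm(series=[0.05, 0.8, 0.03, 0, 0, 0, 0, 0.05, 1.7, 0.03, 0, 0, 0, 0, 0.05, 2.6, 0.03, 0, 0, 0, 0, 0.05, 3.3, 0.03, 0, 0, 0, 0, 0.05, 3.52, 0.03, 0, 0, 0, 0])

```text
t: 28.35
tcp_pos: [536.1, -259.0, 12.2]
eef_rot: [-90.1, 0.1, -90.0]
force: [1.0, 0.7, -0.4]
gripper_width: 0.394
```

move_arm(series=[0, 0.02, 0, 0, 0, 0, 0.45, 0, 0.02, 0, 0, 0, 0, 0.55, 0, 0.02, 0, 0, 0, 0, 0.6, 0, -0.5, 0, 0, 0, 0, 0.6, 0, -1.5, 0, 0, 0, 0, 0.6])

```text
t: 28.85
tcp_pos: [536.3, -259.4, 51.5]
eef_rot: [-90.1, 0.0, -90.0]
force: [0.5, -0.1, 0.3]
gripper_width: 0.601
```

move_arm(series=[0, -1, 0, 0, 0, 0, 0.6, 0, -2, 0, 0, 0, 0, 0.6, -1, -2, 0, 0, 0.8, 0, 0.6, -2.8, -2, 0, 0, 1.8, 0, 0.6, -4.6, -2, 0.1, 0, 2.8, 0, 0.6])

```text
t: 29.35
tcp_pos: [539.8, -144.3, 103.0]
eef_rot: [-89.9, 0.0, -112.9]
force: [1.0, 0.5, 0.6]
gripper_width: 0.597
```

```bash
python3 nuts.py | sed -n 5,7p;  python3 plan.py 570 99.5 60 -117.8; python3 - <<'E'
from h import *
d=img("side");crop(d,330,100,460,220,6,"s33.png")
E
```

```text
(np.int32(276), np.int32(231), np.int32(16), np.int32(17), np.int32(116)) cent [283.4  238.65] world [568.91  99.28] cent world [569.7   99.51]
(np.int32(180), np.int32(294), np.int32(11), np.int32(9), np.int32(77)) cent [185.1  298.29] world [441.54 314.45] cent world [440.92 314.21]
(np.int32(206), np.int32(296), np.int32(11), np.int32(9), np.int32(72)) cent [210.53 300.15] world [436.63 257.67] cent world [436.31 258.7 ]
t 29.5 pos [ 540.79 -140.12  103.09] yaw -112.04 F [-0.35 -0.96  1.01] g 0.601 j [ 22.61  28.22 -18.55 106.71  11.81  46.81 -24.03]
shift [-9.32  1.74 -2.52] turn [-0.01  0.72 -0.01] rows>= 4.9
```

View pics/s33.png

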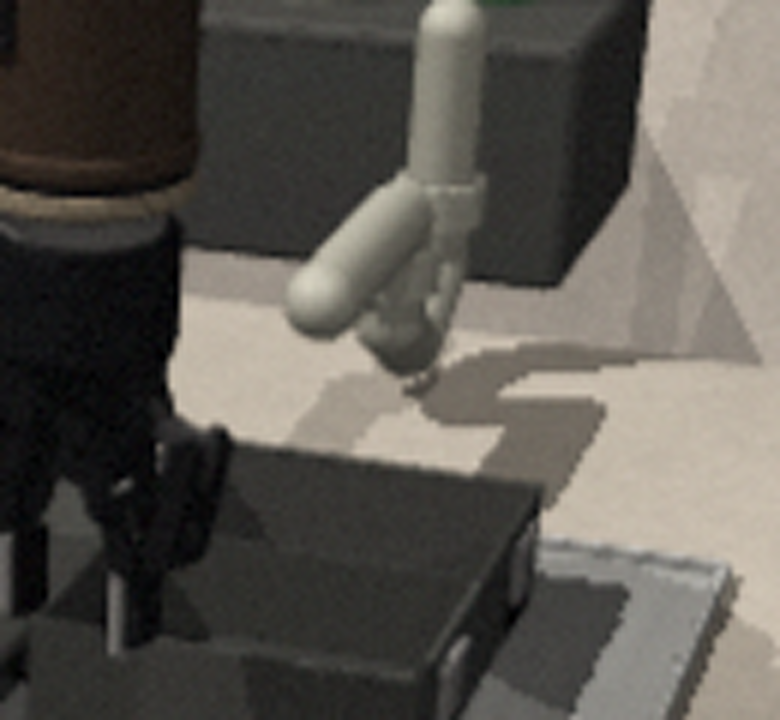

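move_arm(series=[-1.8, 0.2, -0.5, 0, 0.2, 0, 0.6, -3.7, 0.4, -1, 0, 0.4, 0, 0.6, -5.6, 0.8, -1.5, 0, 0.6, 0, 0.6, -7.5, 1.2, -2, 0, 0.72, 0, 0.6, -9.2, 1.7, -2.45, 0, 0.72, 0, 0.6])

```text
t: 30.05
tcp_pos: [572.0, 92.0, 59.5]
eef_rot: [-89.9, 0.1, -118.2]
force: [1.2, -0.5, -0.1]
gripper_width: 0.599
```

move_arm(series=[0, 0, 0, 0, 0, 0, 0.6, 0, 0, 0, 0, 0, 0, 0.6])

```text
t: 30.25
tcp_pos: [571.0, 91.2, 58.8]
eef_rot: [-90.0, -0.0, -118.0]
force: [0.7, -1.4, 0.0]
gripper_width: 0.599
```

```bash
python3 plan.py 570.5 100 5 -117.8
```

```text
t 30.25 pos [571.04  91.18  58.81] yaw -118.04 F [ 0.73 -1.42  0.04] g 0.599 j [ -2.73  32.96 -16.48 105.87  13.1   43.02 -54.36]
shift [-0.3   2.15 -0.19] turn [-0.   -0.03  0.  ] rows>= 1.09
```

move_arm(series=[-0.3, 0.4, -0.19, 0, 0, 0, 0.6, -0.3, 0.9, -0.19, 0, 0, 0, 0.6, -0.3, 1.4, -0.19, 0, 0, 0, 0.6, -0.3, 1.9, -0.19, 0, 0, 0, 0.6, -0.3, 2.12, -0.19, 0, 0, 0, 0.6])

```text
t: 30.75
tcp_pos: [569.0, 99.2, 3.7]
eef_rot: [-90.1, -0.1, -118.2]
force: [0.3, -0.3, -0.4]
gripper_width: 0.603
```

```bash
python3 plan.py 570.5 100 5 -117.8; python3 - <<'E'
from h import *
d=img("side");crop(d,230,200,360,320,6,"s34.png")
E
```

```text
t 30.75 pos [569.05  99.23   3.74] yaw -118.19 F [ 0.29 -0.29 -0.38] g 0.603 j [ -4.77  37.45 -14.87 107.68  15.07  36.91 -57.04]
shift [-0.05 -0.05  0.04] turn [ 0.01 -0.05  0.01] rows>= 0.05
```

View pics/s34.png

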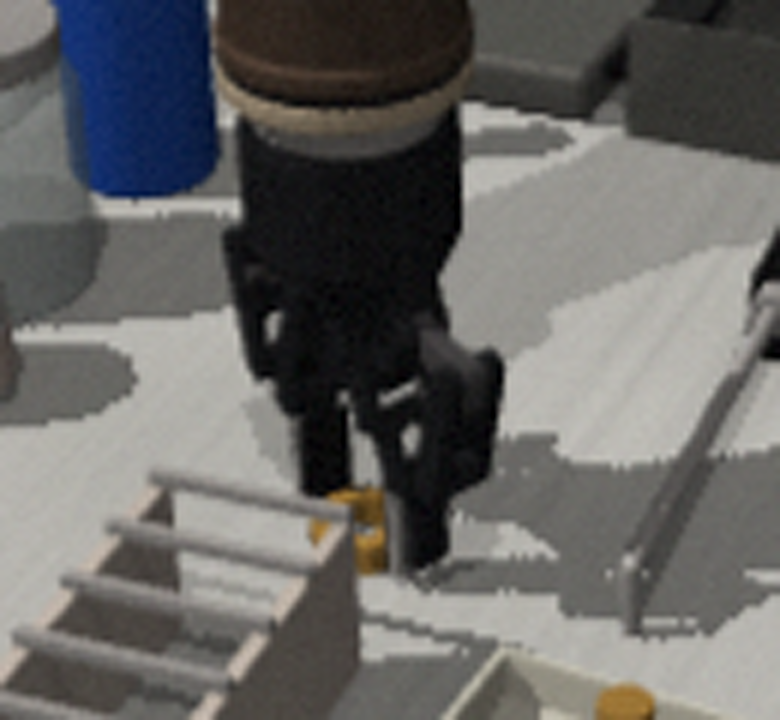

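move_arm(series=[0, -0.05, 0.03, 0, 0, 0, 0.5, 0, -0.05, 0.03, 0, 0, 0, 0.4, 0, -0.05, 0.03, 0, 0, 0, 0.2, 0, -0.05, 0.03, 0, 0, 0, 0, 0, -0.05, 0.03, 0, 0, 0, 0])

```text
t: 31.3
tcp_pos: [571.2, 99.9, 7.6]
eef_rot: [-89.9, 0.0, -118.2]
force: [-0.5, -0.3, 5.8]
gripper_width: 0.395
```

move_arm(series=[0, 0, 0, 0, 0, 0, 0, 0, -0.4, 0, 0, 0, 0, 0, 0, -1.2, 0, 0, 0, 0, 0, 0, -2.4, 0, 0, 0, 0, 0, 0, -3.8, 0, 0, 0, 0, 0])

```text
t: 31.8
tcp_pos: [569.8, 99.7, 102.6]
eef_rot: [-90.1, -0.1, -118.1]
force: [1.2, -0.5, -0.5]
gripper_width: 0.393
```

```bash
python3 plan.py 465 -295 100 -90; python3 - <<'E'
from h import *
d=img("side");crop(d,230,160,360,280,6,"s35.png")
E
```

```text
t 31.8 pos [569.77  99.74 102.63] yaw -118.14 F [ 1.23 -0.55 -0.54] g 0.393 j [ -2.71  29.78 -17.55 103.77  11.54  48.3  -53.96]
shift [15.9   0.12  3.75] turn [ 0.01 -3.52  0.01] rows>= 8.17
```

View pics/s35.png

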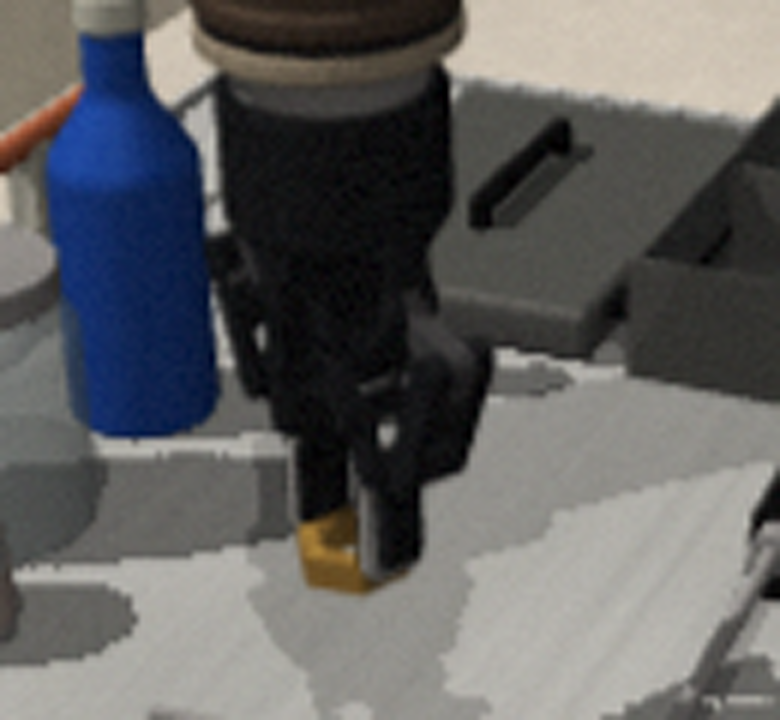

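move_arm(series=[1.2, 0, 0.3, 0, -0.4, 0, 0, 2.8, 0, 0.6, 0, -0.9, 0, 0, 4.5, 0, 1, 0, -1.5, 0, 0, 6.2, 0, 1.4, 0, -2, 0, 0, 8, 0, 1.85, 0, -2.6, 0, 0])

```text
t: 32.35
tcp_pos: [516.6, -99.4, 102.5]
eef_rot: [-90.0, 0.0, -97.1]
force: [1.5, 0.1, -0.6]
gripper_width: 0.394
```

```bash
python3 plan.py 465 -295 100 -90
```

```text
t 32.35 pos [516.6  -99.38 102.48] yaw -97.12 F [ 1.52  0.13 -0.62] g 0.394 j [ 22.05  26.35 -22.64 110.94  13.91  45.3  -15.44]
shift [ 8.02  0.1  -1.08] turn [-0.01 -0.89 -0.  ] rows>= 4.05
```

move_arm(series=[1.6, 0, -0.2, 0, -0.2, 0, 0, 3.3, 0, -0.4, 0, -0.4, 0, 0, 5, 0, -0.6, 0, -0.7, 0, 0, 6.7, 0, -0.85, 0, -0.89, 0, 0, 7.8, 0, -1.05, 0, -0.89, 0, 0])

```text
t: 32.85
tcp_pos: [464.6, -292.0, 102.3]
eef_rot: [-90.0, -0.1, -90.4]
force: [0.9, 0.6, -1.2]
gripper_width: 0.392
```

move_arm(series=[0, 0, 0, 0, 0, 0, 0])

```text
t: 32.95
tcp_pos: [463.7, -293.6, 102.0]
eef_rot: [-90.1, -0.1, -90.7]
force: [-0.2, -0.1, 0.2]
gripper_width: 0.4
```

```bash
python3 plan.py 465 -295 12.5 -90;python3 - <<'E'
from h import *
d=img("side");crop(d,330,100,460,220,6,"s36.png")
E
```

```text
t 32.95 pos [ 463.69 -293.62  101.99] yaw -90.65 F [-0.19 -0.06  0.16] g 0.4 j [ 43.23  28.18 -22.61 107.8   14.61  46.83  12.3 ]
shift [0.05 3.58 0.06] turn [ 0.01 -0.08  0.02] rows>= 1.79
```

View pics/s36.png

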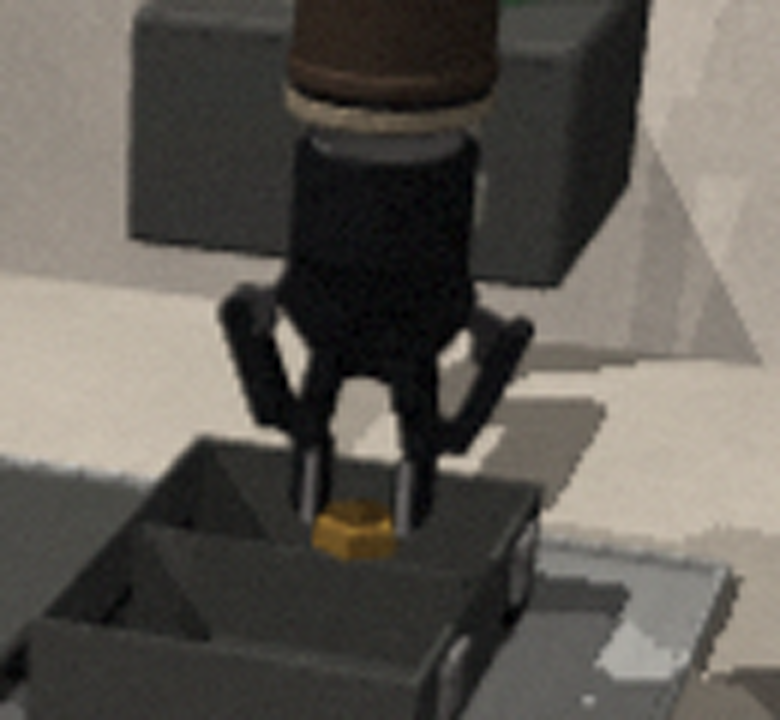

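```bash
python3 - <<'E'
from h import *
d=img("top");crop(d,420,190,570,320,5,"t36.png")
E
```

```text
(no output)
```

View pics/t36.png

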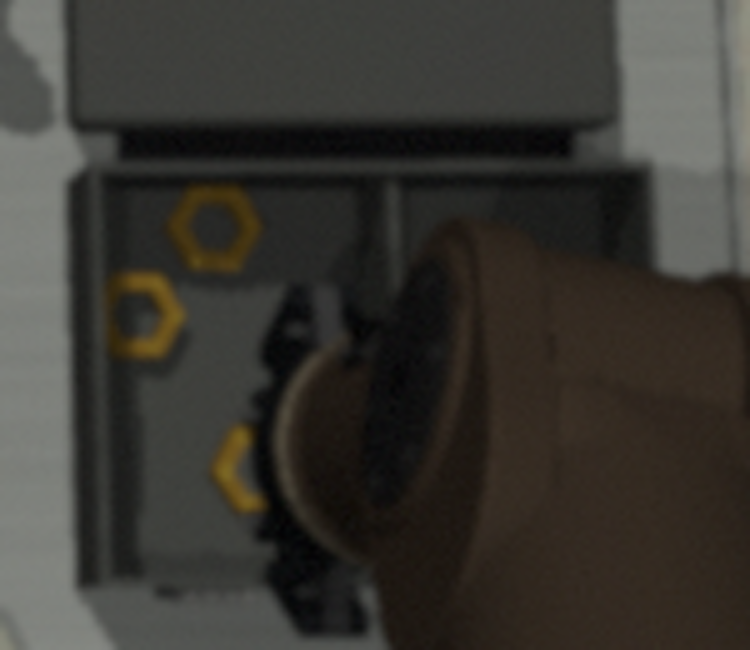

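move_arm(series=[0.05, 0.8, -0.1, 0, 0, 0, 0, 0.05, 1.7, -0.1, 0, 0, 0, 0, 0.05, 2.6, -0.1, 0, 0, 0, 0, 0.05, 3.3, -0.1, 0, 0, 0, 0, 0.05, 3.52, -0.1, 0, 0, 0, 0])

```text
t: 33.55
tcp_pos: [466.3, -288.1, 15.1]
eef_rot: [-89.8, -0.0, -90.1]
force: [-2.8, 4.0, 57.8]
gripper_width: 0.396
```

move_arm(series=[0, 0.02, 0, 0, 0, 0, 0.45, 0, 0.02, 0, 0, 0, 0, 0.5, 0, 0.02, 0, 0, 0, 0, 0.53, 0, -0.5, 0, 0, 0, 0, 0.53, 0, -1.5, 0, 0, 0, 0, 0.53])

```text
t: 34.05
tcp_pos: [463.2, -287.4, 51.2]
eef_rot: [-90.1, 0.1, -90.1]
force: [-0.5, 0.0, 0.4]
gripper_width: 0.533
```

move_arm(series=[0, -1, 0, 0, 0, 0, 0.5, 0, -2, 0, 0, 0, 0, 0.5, -1, -2, 0, 0, 0, 0, 0.5, -2.8, -2, 0, 0, 0, 0, 0.5, -4.6, -2, 0, 0, 0, 0, 0.5])

```text
t: 34.55
tcp_pos: [464.1, -172.6, 102.3]
eef_rot: [-89.9, -0.0, -90.2]
force: [0.7, 0.5, 0.0]
gripper_width: 0.502
```

```bash
python3 plan.py 432 191 100 -93.6; python3 - <<'E'
from h import *
d=img("top");cv2.imwrite("pics/t37.png",d["frame"][:,:,::-1])
E
```

```text
t 34.55 pos [ 464.08 -172.61  102.34] yaw -90.25 F [0.69 0.48 0.05] g 0.502 j [ 33.21  24.24 -24.61 115.    14.35  43.58  -0.19]
shift [-14.54   0.09  -1.35] turn [-0.01  0.42  0.  ] rows>= 7.3
```

View pics/t37.png

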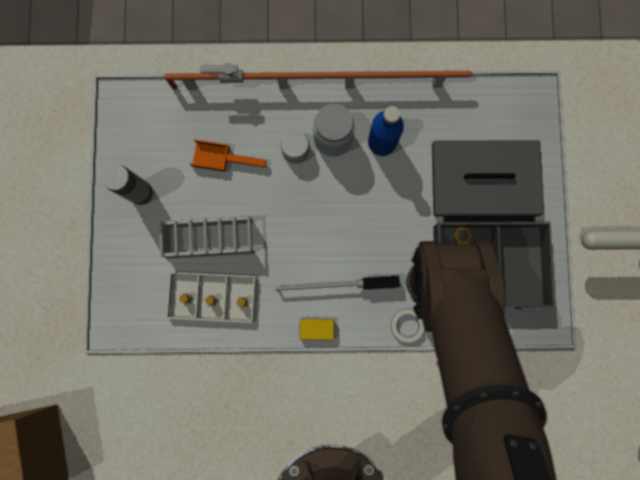

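move_arm(series=[-1.8, 0, -0.2, 0, 0.1, 0, 0.5, -3.6, 0, -0.4, 0, 0.2, 0, 0.45, -5.4, 0, -0.6, 0, 0.3, 0, 0.42, -7.2, 0, -0.75, 0, 0.42, 0, 0.42, -9, 0, -0.9, 0, 0.42, 0, 0.42])

```text
t: 35.1
tcp_pos: [441.7, 53.0, 102.2]
eef_rot: [-90.0, -0.0, -93.5]
force: [1.9, -0.3, -0.4]
gripper_width: 0.417
```

```bash
python3 plan.py 432.4 189.3 70 -93.6; python3 - <<'E'
from h import *
d=img("top");crop(d,420,190,570,320,5,"t38.png")
E
```

```text
t 35.1 pos [441.69  52.99 102.15] yaw -93.54 F [ 1.89 -0.34 -0.38] g 0.417 j [  8.17  20.69 -27.16 121.38  14.28  40.92 -31.89]
shift [-5.42  1.29 -0.71] turn [-0.    0.01  0.  ] rows>= 2.81
```

View pics/t38.png

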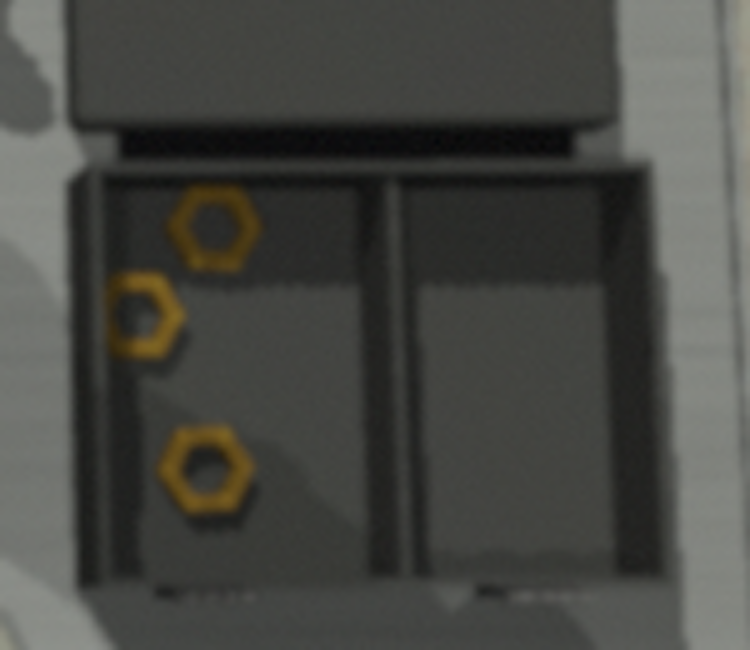

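move_arm(series=[-1.5, 0.2, -0.2, 0, 0, 0, 0.42, -3.2, 0.6, -0.4, 0, 0, 0, 0.42, -4.8, 1, -0.6, 0, 0, 0, 0.42, -5.4, 1.25, -0.7, 0, 0, 0, 0.42, -5.4, 1.25, -0.7, 0, 0, 0, 0.42])

```text
t: 35.65
tcp_pos: [432.1, 189.7, 70.2]
eef_rot: [-90.1, 0.1, -93.2]
force: [0.3, 0.2, -0.1]
gripper_width: 0.418
```

move_arm(series=[0, 0, 0, 0, 0, 0, 0.42])

```text
t: 35.75
tcp_pos: [433.0, 186.2, 70.4]
eef_rot: [-90.0, -0.0, -93.5]
force: [0.1, -1.1, 0.9]
gripper_width: 0.419
```

```bash
python3 plan.py 432.4 189.3 19 -93.6; python3 - <<'E'
from h import *
d=img("side");crop(d,270,240,400,360,6,"s39.png")
E
```

```text
t 35.75 pos [433.01 186.15  70.42] yaw -93.5 F [ 0.1  -1.06  0.88] g 0.419 j [ -9.38  25.75 -26.31 119.56  18.04  38.51 -51.19]
shift [-0.13  2.06 -0.03] turn [0.   0.01 0.01] rows>= 1.03
```

View pics/s39.png

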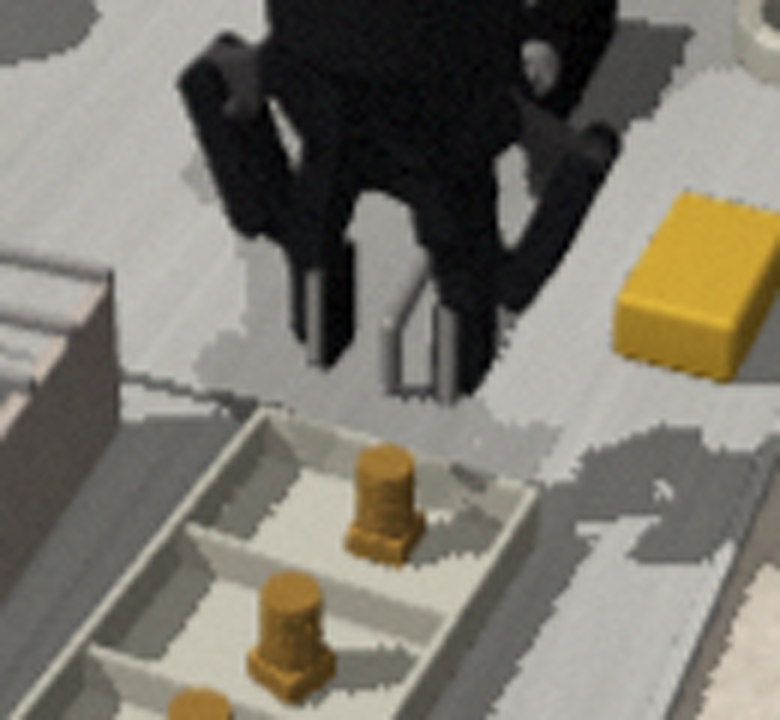

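move_arm(series=[-0.1, 0.4, 0, 0, 0, 0, 0.42, -0.1, 0.8, 0, 0, 0, 0, 0.42, -0.1, 1.3, -0.02, 0, 0, 0, 0.42, -0.1, 1.8, -0.02, 0, 0, 0, 0.42, -0.1, 2, -0.02, 0, 0, 0, 0.42])

```text
t: 36.3
tcp_pos: [432.3, 188.2, 18.4]
eef_rot: [-90.1, -0.1, -93.6]
force: [0.7, -0.1, 0.1]
gripper_width: 0.424
```

```bash
python3 plan.py 432.4 189.3 19 -93.6; python3 - <<'E'
from h import *
d=img("side");crop(d,270,240,400,360,6,"s40.png")
E
```

```text
t 36.3 pos [432.27 188.16  18.39] yaw -93.6 F [ 0.66 -0.07  0.11] g 0.424 j [-12.5   30.67 -23.02 121.7   22.24  31.76 -55.38]
shift [-0.05 -0.02  0.  ] turn [ 0.02 -0.    0.01] rows>= 0.03
```

View pics/s40.png

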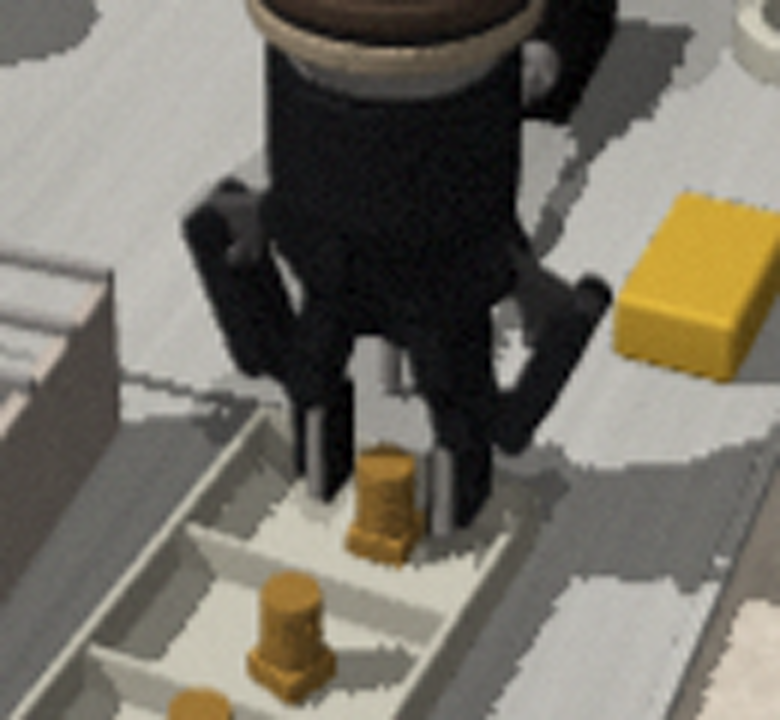

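move_arm(series=[0, -0.06, 0, 0, 0, 0, 0.3, 0, -0.06, 0, 0, 0, 0, 0.2, 0, -0.06, 0, 0, 0, 0, 0.1, 0, -0.06, 0, 0, 0, 0, 0, 0, -0.06, 0, 0, 0, 0, 0])

```text
t: 36.85
tcp_pos: [433.5, 189.0, 22.1]
eef_rot: [-90.0, 0.0, -93.6]
force: [-0.6, -0.1, 3.5]
gripper_width: 0.181
```

move_arm(series=[0, 0, 0, 0, 0, 0, 0, 0, -0.4, 0, 0, 0, 0, 0, 0, -1.2, 0, 0, 0, 0, 0, 0, -2.4, 0, 0, 0, 0, 0, 0, -3.8, 0, 0, 0, 0, 0])

```text
t: 37.35
tcp_pos: [432.2, 188.4, 117.5]
eef_rot: [-90.1, -0.0, -93.6]
force: [0.7, 1.1, 0.4]
gripper_width: 0.181
```

```bash
python3 plan.py 535 -432 115 -90; python3 - <<'E'
from h import *
d=img("side");crop(d,270,200,400,320,6,"s41.png")
E
```

```text
t 37.35 pos [432.17 188.43 117.52] yaw -93.57 F [0.69 1.09 0.39] g 0.181 j [ -7.28  21.78 -28.76 116.87  14.6   44.9  -48.33]
shift [24.51  0.11  5.65] turn [ 0.02 -0.45  0.01] rows>= 12.58
```

View pics/s41.png

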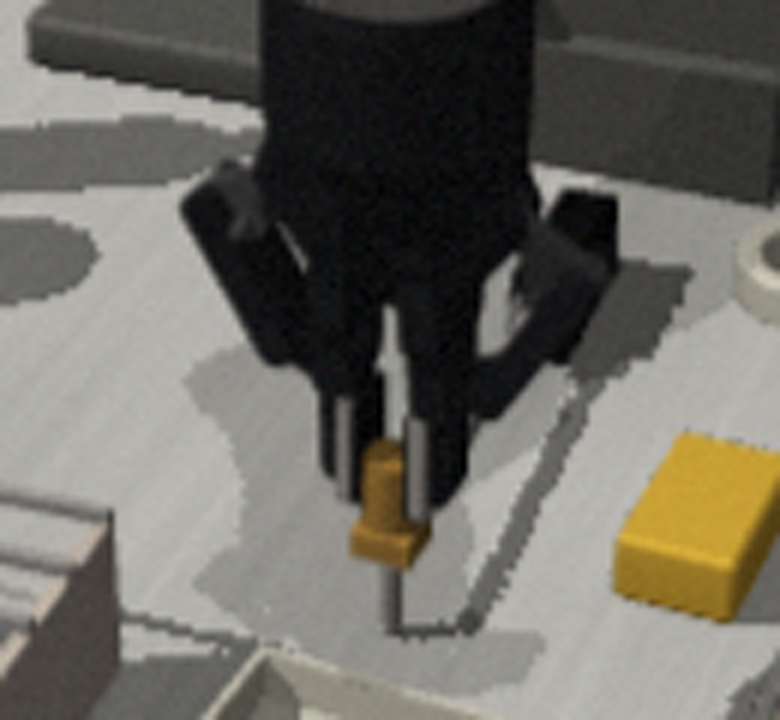

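move_arm(series=[1.2, 0, 0.3, 0, 0, 0, 0, 2.9, 0, 0.7, 0, 0, 0, 0, 4.6, 0, 1.1, 0, -0.1, 0, 0, 6.4, 0, 1.5, 0, -0.2, 0, 0, 8.2, 0, 1.9, 0, -0.2, 0, 0])

```text
t: 37.9
tcp_pos: [467.6, -20.5, 117.2]
eef_rot: [-90.0, -0.0, -91.9]
force: [0.8, -0.2, 0.4]
gripper_width: 0.183
```

move_arm(series=[1.8, 0, 0.4, 0, 0, 0, 0, 3.6, 0, 0.8, 0, -0.1, 0, 0, 5.4, 0, 1.2, 0, -0.1, 0, 0, 7.1, 0, 1.5, 0, -0.25, 0, 0, 8.8, 0, 1.9, 0, -0.25, 0, 0])

```text
t: 38.4
tcp_pos: [507.0, -242.2, 117.1]
eef_rot: [-90.0, 0.0, -90.0]
force: [0.7, 0.8, -1.3]
gripper_width: 0.176
```

```bash
python3 plan.py 535 -432 115 -90
```

```text
t 38.4 pos [ 507.01 -242.21  117.07] yaw -89.97 F [ 0.68  0.84 -1.26] g 0.176 j [ 36.73  28.14 -22.97 105.15  14.01  49.5    7.05]
shift [7.59 0.08 1.12] turn [ 0.  0. -0.] rows>= 3.84
```

move_arm(series=[1.7, 0, 0.3, 0, 0, 0, 0, 3.4, 0, 0.5, 0, 0, 0, 0, 5.1, 0, 0.8, 0, 0, 0, 0, 6.6, 0, 1, 0, 0, 0, 0, 7.5, 0, 1.1, 0, 0, 0, 0])

```text
t: 38.9
tcp_pos: [534.0, -431.6, 116.7]
eef_rot: [-90.0, -0.1, -90.2]
force: [0.2, 0.1, -0.5]
gripper_width: 0.179
```

move_arm(series=[0, 0, 0, 0, 0, 0, 0])

```text
t: 39.0
tcp_pos: [533.5, -432.4, 116.3]
eef_rot: [-90.0, -0.1, -90.3]
force: [0.5, 0.2, -0.7]
gripper_width: 0.182
```

```bash
python3 plan.py 535 -432 25 -90; python3 - <<'E'
from h import *
d=img("side");crop(d,330,80,460,200,6,"s42.png")
E
```

```text
t 39.0 pos [ 533.46 -432.36  116.32] yaw -90.3 F [ 0.53  0.19 -0.68] g 0.182 j [ 47.02  38.02 -20.34  86.45  14.72  58.15  22.55]
shift [-0.02  3.65  0.06] turn [ 0.01 -0.04  0.01] rows>= 1.83
```

View pics/s42.png

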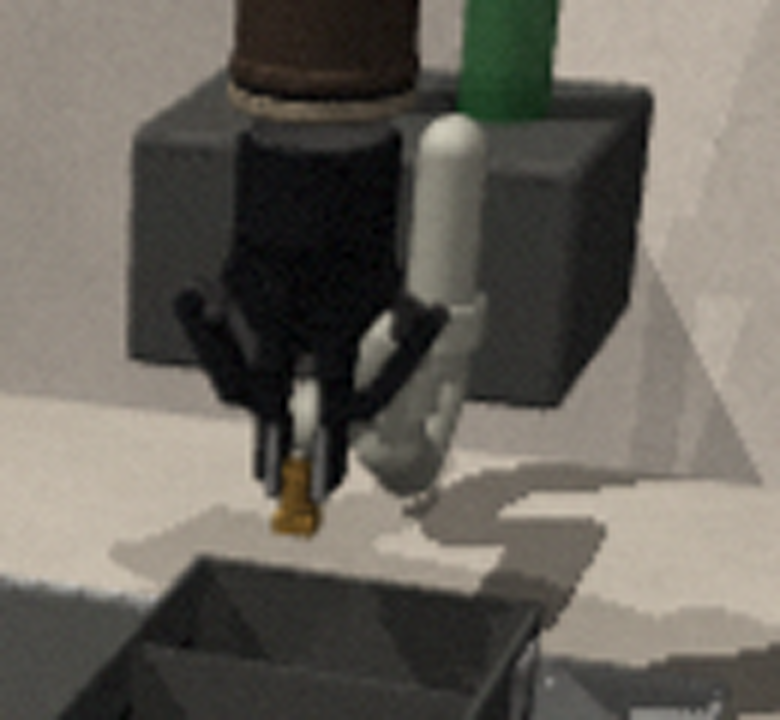

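move_arm(series=[0, 0.8, 0.04, 0, 0, 0, 0, 0, 1.7, 0.04, 0, 0, 0, 0, 0, 2.5, 0.04, 0, 0, 0, 0, 0, 3.1, 0.04, 0, 0, 0, 0, 0, 3.45, 0.04, 0, 0, 0, 0])

```text
t: 39.55
tcp_pos: [535.7, -426.3, 29.3]
eef_rot: [-90.1, 0.1, -89.9]
force: [-0.2, 0.4, -1.4]
gripper_width: 0.18
```

```bash
python3 plan.py 535 -432 24.5 -90; python3 - <<'E'
from h import *
d=img("side");crop(d,330,80,460,200,6,"s43.png")
E
```

```text
t 39.55 pos [ 535.69 -426.3    29.32] yaw -89.93 F [-0.18  0.41 -1.41] g 0.18 j [ 45.82  43.35 -19.03  90.21  17.09  49.43  20.49]
shift [ 0.23  0.19 -0.03] turn [ 0.01  0.01 -0.01] rows>= 0.15
```

View pics/s43.png

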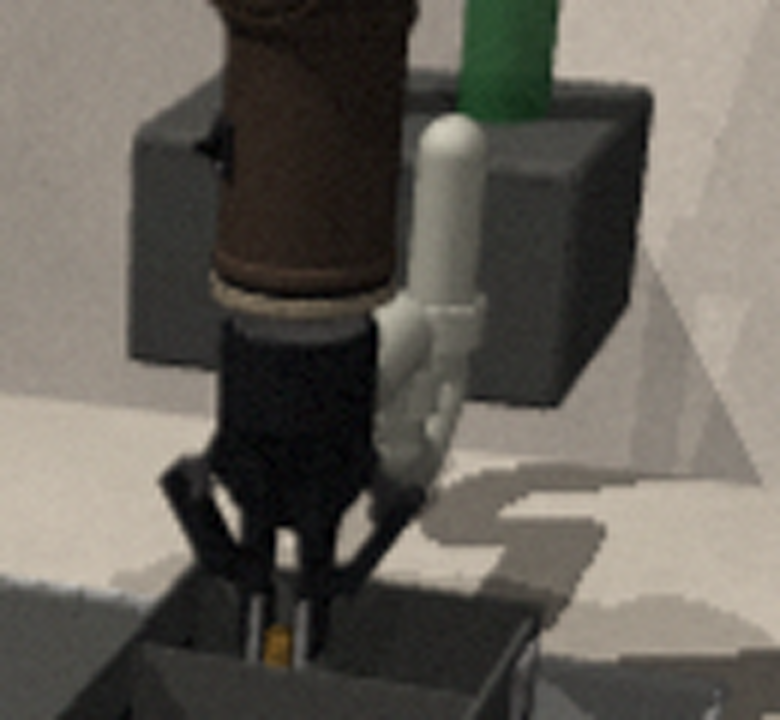

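Inside the small well; lower 4 mm more, release and rise.

move_arm(series=[0.1, 0.1, 0, 0, 0, 0, 0, 0.1, 0.17, 0, 0, 0, 0, 0, 0.1, 0.17, 0, 0, 0, 0, 0.25, 0.1, 0.17, 0, 0, 0, 0, 0.4, 0.1, 0.17, 0, 0, 0, 0, 0.42])

```text
t: 40.1
tcp_pos: [536.3, -430.4, 26.8]
eef_rot: [-90.0, -0.0, -90.0]
force: [0.0, -0.4, 0.4]
gripper_width: 0.418
```

move_arm(series=[0, -0.5, 0, 0, 0, 0, 0.42, 0, -1.5, 0, 0, 0, 0, 0.42, 0, -2.7, 0, 0, 0, 0, 0.42, 0, -3.6, 0, 0, 0, 0, 0.42, -1.5, -3.6, -0.2, 0, 0, 0, 0.42])

```text
t: 40.6
tcp_pos: [532.3, -399.2, 120.9]
eef_rot: [-89.6, -0.4, -90.4]
force: [0.9, 0.1, 0.1]
gripper_width: 0.421
```

```bash
python3 plan.py 437.2 255.7 110 -93.6; python3 - <<'E'
from h import *
d=img("side");crop(d,330,80,460,200,6,"s44.png")
E
```

```text
t 40.6 pos [ 532.28 -399.19  120.94] yaw -90.38 F [0.88 0.09 0.15] g 0.421 j [ 45.43  35.73 -20.76  90.17  14.66  56.26  19.79]
shift [-26.17   0.22  -3.98] turn [-0.05  0.4   0.05] rows>= 13.24
```

View pics/s44.png

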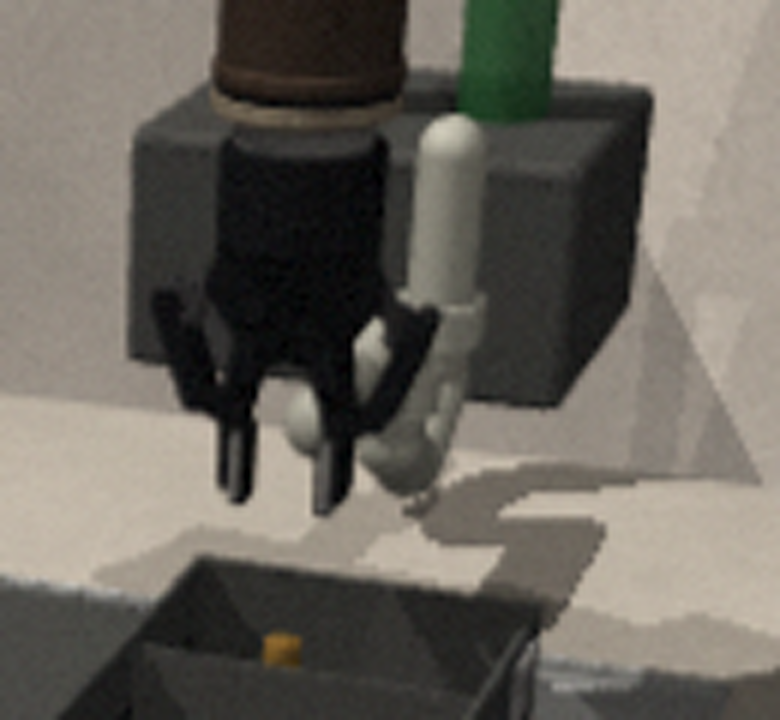

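move_arm(series=[-1.8, 0, -0.3, 0, 0, 0, 0.42, -3.6, 0, -0.6, 0, 0.1, 0, 0.42, -5.4, 0, -0.85, 0, 0.1, 0, 0.42, -7.2, 0, -1.1, 0, 0.2, 0, 0.42, -9, 0, -1.4, 0, 0.2, 0, 0.42])

```text
t: 41.15
tcp_pos: [495.9, -165.8, 117.2]
eef_rot: [-89.9, -0.0, -91.6]
force: [1.5, -0.3, 0.0]
gripper_width: 0.42
```

move_arm(series=[-1.9, 0, -0.3, 0, 0, 0, 0.42, -3.8, 0, -0.6, 0, 0.1, 0, 0.42, -5.7, 0, -0.9, 0, 0.1, 0, 0.42, -7.6, 0, -1.1, 0, 0.2, 0, 0.42, -9.4, 0, -1.35, 0, 0.2, 0, 0.42])

```text
t: 41.65
tcp_pos: [468.7, 70.4, 117.3]
eef_rot: [-89.9, 0.0, -93.2]
force: [0.3, -0.7, 0.6]
gripper_width: 0.422
```

```bash
python3 plan.py 437.2 255.7 90 -93.6
```

```text
t 41.65 pos [468.7   70.41 117.27] yaw -93.18 F [ 0.34 -0.72  0.61] g 0.422 j [  6.21  21.56 -26.82 116.86  13.73  44.45 -32.02]
shift [-7.33  1.09 -1.67] turn [-0.01  0.05 -0.  ] rows>= 3.8
```

move_arm(series=[-1.8, 0, -0.4, 0, 0, 0, 0.42, -3.6, 0.1, -0.8, 0, 0, 0, 0.42, -5.4, 0.4, -1.2, 0, 0.05, 0, 0.42, -7, 0.8, -1.6, 0, 0.05, 0, 0.42, -7.25, 1.05, -1.67, 0, 0.05, 0, 0.42])

```text
t: 42.15
tcp_pos: [435.5, 257.7, 90.7]
eef_rot: [-90.0, 0.2, -93.2]
force: [-0.2, -0.3, 0.2]
gripper_width: 0.42
```

move_arm(series=[0, 0.3, 0, 0, 0, 0, 0.42, 0, 0.4, 0, 0, 0, 0, 0.42])

```text
t: 42.35
tcp_pos: [437.2, 249.9, 79.4]
eef_rot: [-90.0, -0.1, -93.6]
force: [-0.2, 0.3, -0.0]
gripper_width: 0.421
```

```bash
python3 plan.py 437.2 255.7 20 -93.6; python3 - <<'E'
from h import *
d=img("side");crop(d,260,250,390,370,6,"s45.png")
p=status.read_state()["tcp_pos"].copy(); print((proj(d,p)-[260,250]+.5)*6)
p[2]=39; print((proj(d,p)-[260,250]+.5)*6)
E
```

```text
t 42.35 pos [437.22 249.93  79.42] yaw -93.63 F [-0.24  0.27 -0.05] g 0.421 j [-15.86  27.32 -26.45 114.79  17.9   41.88 -56.88]
shift [-0.23  2.38 -0.01] turn [ 0.   -0.    0.01] rows>= 1.19
[[362.08 410.44]]
[[363.22 515.18]]
```

View pics/s45.png

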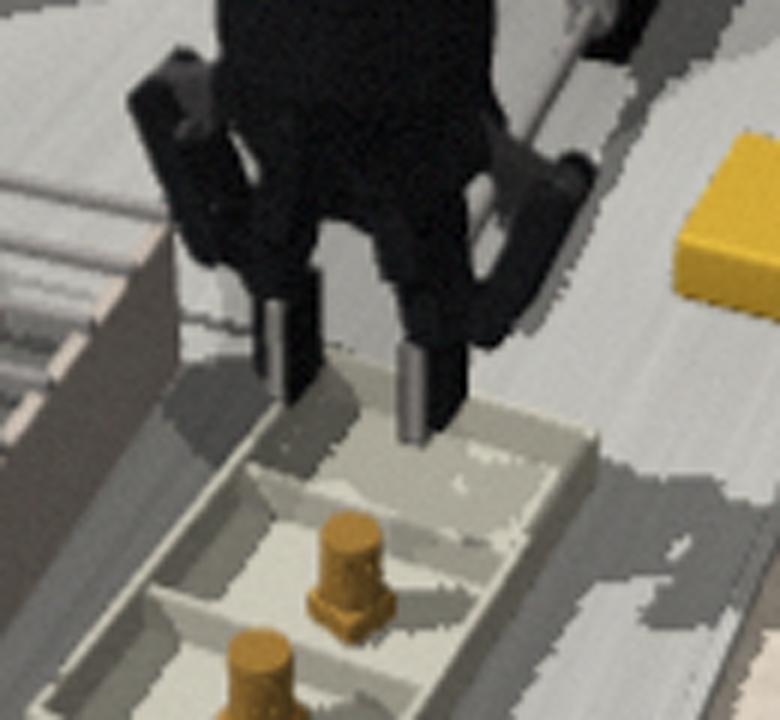

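move_arm(series=[-0.15, 0.3, 0, 0, 0, 0, 0.42, -0.15, 0.8, 0, 0, 0, 0, 0.42, -0.15, 1.4, 0, 0, 0, 0, 0.42, -0.15, 2, 0, 0, 0, 0, 0.42, -0.15, 2.3, 0, 0, 0, 0, 0.42])

```text
t: 42.9
tcp_pos: [437.0, 254.1, 20.7]
eef_rot: [-90.1, -0.1, -93.6]
force: [-0.8, -0.6, 0.6]
gripper_width: 0.418
```

```bash
python3 plan.py 437.2 255.7 20 -93.6; python3 - <<'E'
from h import *
d=img("side");crop(d,260,250,390,370,6,"s46.png")
E
```

```text
t 42.9 pos [436.98 254.05  20.75] yaw -93.65 F [-0.84 -0.55  0.65] g 0.418 j [-18.86  32.58 -23.38 116.97  22.01  34.75 -60.92]
shift [-0.07  0.03  0.  ] turn [ 0.01 -0.01  0.01] rows>= 0.04
```

View pics/s46.png

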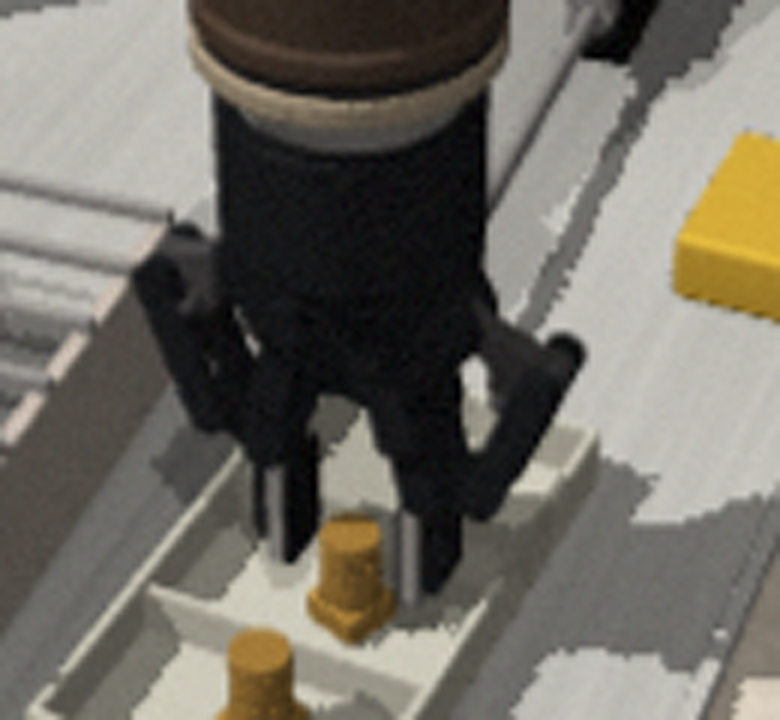

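move_arm(series=[-0.04, 0, 0, 0, 0, 0, 0.3, -0.04, 0, 0, 0, 0, 0, 0.2, -0.04, 0, 0, 0, 0, 0, 0.1, -0.04, 0, 0, 0, 0, 0, 0, -0.04, 0, 0, 0, 0, 0, 0])

```text
t: 43.45
tcp_pos: [437.8, 256.3, 22.8]
eef_rot: [-90.0, 0.0, -93.6]
force: [1.0, -0.1, 2.4]
gripper_width: 0.179
```

move_arm(series=[0, 0, 0, 0, 0, 0, 0, 0, -0.4, 0, 0, 0, 0, 0, 0, -1.2, 0, 0, 0, 0, 0, 0, -2.4, 0, 0, 0, 0, 0, 0, -3.8, 0, 0, 0, 0, 0])

```text
t: 43.95
tcp_pos: [436.7, 255.7, 118.3]
eef_rot: [-90.1, -0.1, -93.6]
force: [0.4, 0.6, -1.6]
gripper_width: 0.181
```

```bash
python3 plan.py 475 -400 115 -90; python3 - <<'E'
from h import *
d=img("side");crop(d,260,210,390,330,6,"s47.png")
E
```

```text
t 43.95 pos [436.74 255.73 118.34] yaw -93.58 F [ 0.37  0.64 -1.64] g 0.181 j [-14.8   24.46 -28.22 112.32  15.49  47.   -55.14]
shift [26.08  0.15  3.16] turn [ 0.01 -0.45  0.01] rows>= 13.14
```

View pics/s47.png

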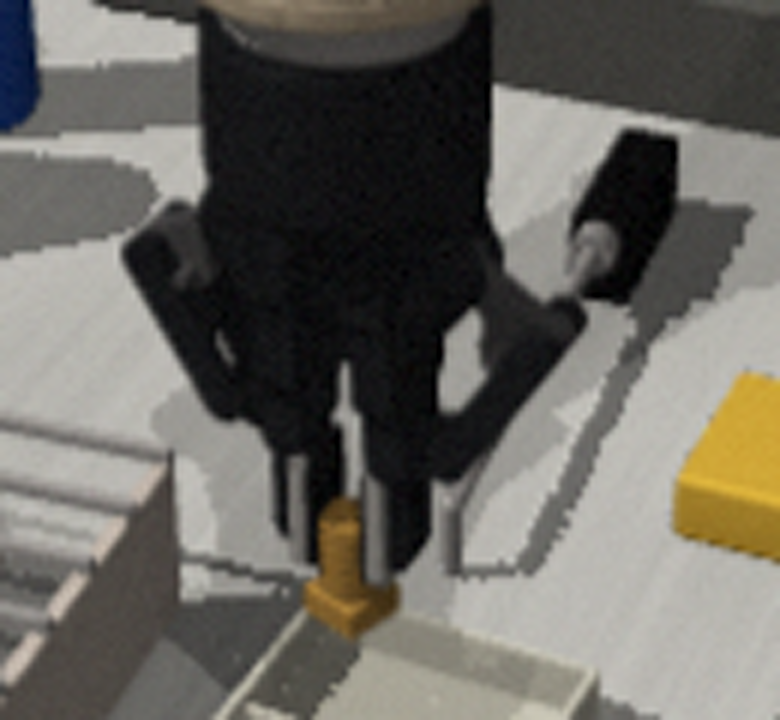

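move_arm(series=[1.2, 0, 0.15, 0, 0, 0, 0, 2.9, 0, 0.4, 0, 0, 0, 0, 4.7, 0, 0.6, 0, -0.1, 0, 0, 6.5, 0, 0.8, 0, -0.2, 0, 0, 8.3, 0, 1, 0, -0.2, 0, 0])

```text
t: 44.5
tcp_pos: [449.3, 45.8, 118.0]
eef_rot: [-90.0, -0.0, -91.9]
force: [1.6, 0.5, -0.4]
gripper_width: 0.184
```

move_arm(series=[1.8, 0, 0.2, 0, 0, 0, 0, 3.6, 0, 0.4, 0, -0.1, 0, 0, 5.4, 0, 0.6, 0, -0.1, 0, 0, 7.2, 0, 0.8, 0, -0.25, 0, 0, 9, 0, 1, 0, -0.25, 0, 0])

```text
t: 45.0
tcp_pos: [466.5, -180.1, 118.1]
eef_rot: [-90.0, -0.0, -90.0]
force: [1.7, -0.2, -0.8]
gripper_width: 0.182
```

```bash
python3 plan.py 475 -400 115 -90
```

```text
t 45.0 pos [ 466.5  -180.13  118.09] yaw -89.95 F [ 1.66 -0.19 -0.84] g 0.182 j [ 33.39  23.17 -23.78 113.54  12.8   45.75   2.38]
shift [8.79 0.13 0.33] turn [-0.01  0.01  0.  ] rows>= 4.4
```

move_arm(series=[1.8, 0, 0.1, 0, 0, 0, 0, 3.6, 0, 0.1, 0, 0, 0, 0, 5.4, 0, 0.2, 0, 0, 0, 0, 7.2, 0, 0.3, 0, 0, 0, 0, 8.7, 0, 0.33, 0, 0, 0, 0])

```text
t: 45.5
tcp_pos: [474.4, -398.6, 117.9]
eef_rot: [-90.0, -0.0, -90.1]
force: [-0.1, 0.7, -0.2]
gripper_width: 0.181
```

move_arm(series=[0, 0.3, 0, 0, 0, 0, 0, 0, 0.6, 0, 0, 0, 0, 0])

```text
t: 45.7
tcp_pos: [474.5, -396.5, 102.3]
eef_rot: [-90.0, 0.0, -90.1]
force: [0.7, 0.2, -0.3]
gripper_width: 0.181
```

```bash
python3 plan.py 475 -400 25.5 -90; python3 - <<'E'
from h import *
d=img("side");crop(d,330,80,460,200,6,"s48.png")
E
```

```text
t 45.7 pos [ 474.49 -396.48  102.25] yaw -90.11 F [ 0.67  0.23 -0.31] g 0.181 j [ 48.58  33.26 -20.11  97.88  13.95  51.33  22.62]
shift [0.14 3.07 0.02] turn [-0.   -0.01 -0.  ] rows>= 1.54
```

View pics/s48.png

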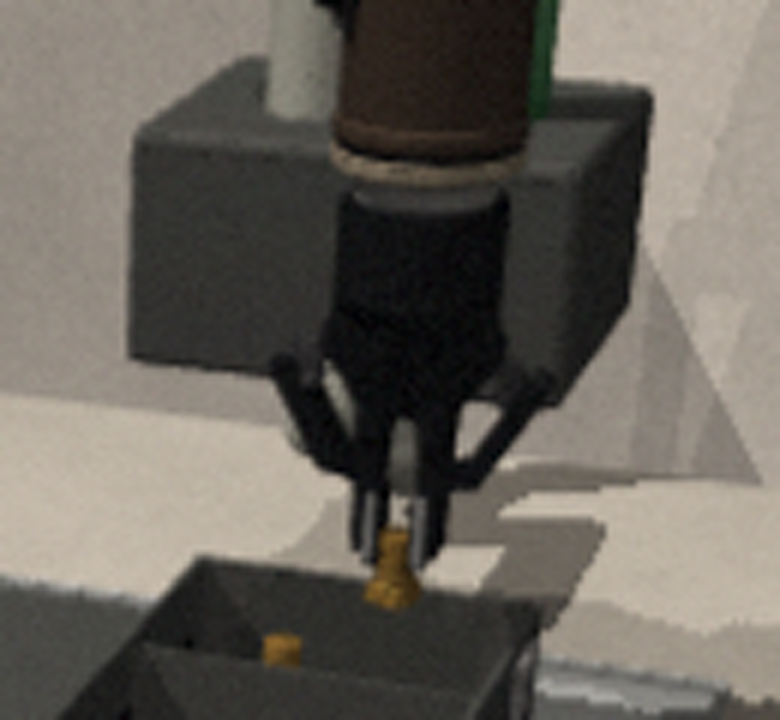

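move_arm(series=[0.2, 0.8, 0, 0, 0, 0, 0, 0.2, 1.6, 0, 0, 0, 0, 0, 0.2, 2.4, 0, 0, 0, 0, 0, 0.2, 2.85, 0, 0, 0, 0, 0, 0.2, 2.95, 0, 0, 0, 0, 0])

```text
t: 46.25
tcp_pos: [474.5, -398.9, 27.6]
eef_rot: [-90.1, 0.1, -89.9]
force: [-0.7, 0.5, 0.2]
gripper_width: 0.178
```

move_arm(series=[0, 0.03, 0, 0, 0, 0, 0, 0, 0.03, 0, 0, 0, 0, 0.25, 0, 0.03, 0, 0, 0, 0, 0.4, 0, 0.03, 0, 0, 0, 0, 0.42, 0, -0.5, 0, 0, 0, 0, 0.42])

```text
t: 46.75
tcp_pos: [473.9, -400.3, 40.6]
eef_rot: [-90.1, 0.1, -90.0]
force: [-0.2, -0.5, -0.5]
gripper_width: 0.422
```

move_arm(series=[0, -1.2, 0, 0, 0, 0, 0.42, 0, -2.4, 0, 0, 0, 0, 0.42, 0, -3.2, 0, 0, 0, 0, 0.42, -1.5, -3.2, 0, 0, 0, 0, 0.42, -3.3, -3.2, -0.1, 0, 0, 0, 0.42])

```text
t: 47.25
tcp_pos: [473.0, -319.6, 123.2]
eef_rot: [-89.8, -0.1, -90.2]
force: [0.5, 0.7, -0.4]
gripper_width: 0.423
```

```bash
python3 plan.py 441.9 310.7 110 -93.6; python3 - <<'E'
from h import *
d=img("side");crop(d,330,80,460,200,6,"s49.png")
E
```

```text
t 47.25 pos [ 472.95 -319.57  123.17] yaw -90.21 F [ 0.52  0.7  -0.44] g 0.423 j [ 44.19  28.08 -21.55 103.87  13.06  50.27  16.37]
shift [-25.21   0.46  -1.34] turn [-0.02  0.42  0.02] rows>= 12.62
```

View pics/s49.png

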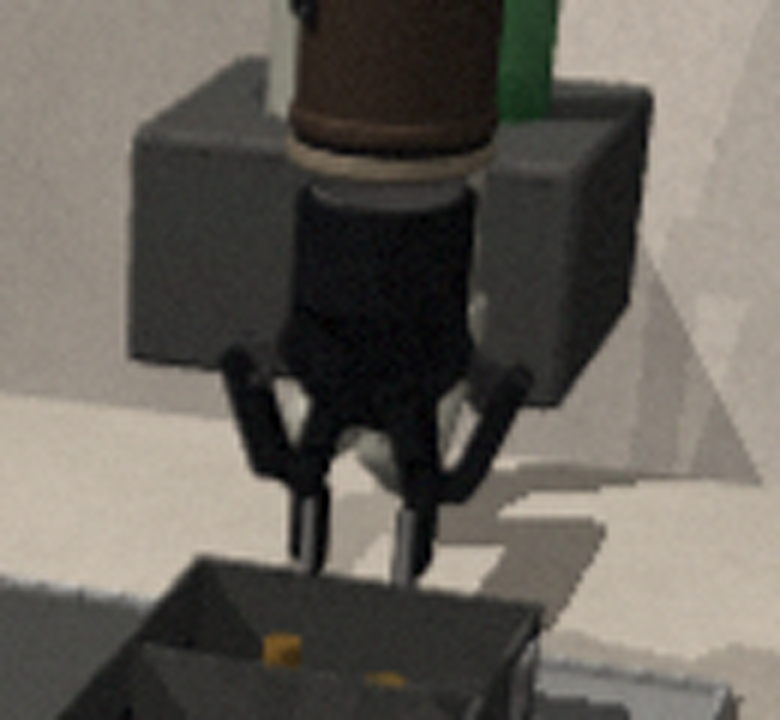

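Two plugs stand in the small well. On to the last.

move_arm(series=[-1.8, 0, -0.1, 0, 0, 0, 0.42, -3.6, 0, -0.2, 0, 0.1, 0, 0.42, -5.4, 0.1, -0.3, 0, 0.1, 0, 0.42, -7.2, 0.1, -0.4, 0, 0.2, 0, 0.42, -9, 0.1, -0.5, 0, 0.2, 0, 0.42])

```text
t: 47.8
tcp_pos: [459.9, -91.7, 119.8]
eef_rot: [-89.9, -0.0, -91.6]
force: [1.8, -0.4, 0.6]
gripper_width: 0.423
```

move_arm(series=[-1.8, 0, -0.1, 0, 0, 0, 0.42, -3.7, 0, -0.2, 0, 0.1, 0, 0.42, -5.6, 0.1, -0.3, 0, 0.1, 0, 0.42, -7.4, 0.1, -0.4, 0, 0.2, 0, 0.42, -9.2, 0.1, -0.5, 0, 0.2, 0, 0.42])

```text
t: 48.3
tcp_pos: [453.8, 138.9, 117.3]
eef_rot: [-89.9, 0.0, -93.2]
force: [0.2, -0.4, 0.4]
gripper_width: 0.417
```

```bash
python3 plan.py 441.9 310.7 85 -93.6
```

```text
t 48.3 pos [453.83 138.92 117.3 ] yaw -93.21 F [ 0.22 -0.39  0.43] g 0.417 j [ -1.6   21.77 -27.7  116.71  14.26  44.64 -41.04]
shift [-6.83  1.29 -0.86] turn [-0.01  0.05 -0.  ] rows>= 3.5
```

move_arm(series=[-1.8, 0.1, -0.2, 0, 0, 0, 0.42, -3.6, 0.4, -0.4, 0, 0, 0, 0.42, -5.4, 0.8, -0.7, 0, 0.05, 0, 0.42, -6.7, 1.2, -0.86, 0, 0.05, 0, 0.42, -6.8, 1.25, -0.86, 0, 0.05, 0, 0.42])

```text
t: 48.8
tcp_pos: [440.2, 313.4, 85.3]
eef_rot: [-90.0, 0.2, -93.2]
force: [-0.7, 1.0, 0.4]
gripper_width: 0.425
```

move_arm(series=[0, 0.2, 0, 0, 0, 0, 0.42, 0, 0.2, 0, 0, 0, 0, 0.42])

```text
t: 49.0
tcp_pos: [442.0, 306.3, 79.8]
eef_rot: [-90.0, -0.1, -93.7]
force: [0.3, -0.4, 1.1]
gripper_width: 0.417
```

```bash
python3 plan.py 441.9 310.7 20 -93.6; python3 - <<'E'
from h import *
d=img("side");crop(d,240,270,370,390,6,"s50.png")
E
```

```text
t 49.0 pos [442.01 306.3   79.76] yaw -93.66 F [ 0.29 -0.38  1.09] g 0.417 j [-21.21  29.82 -26.26 110.11  18.45  44.27 -61.5 ]
shift [-0.18  2.39 -0.02] turn [ 0.   -0.01  0.01] rows>= 1.2
```

View pics/s50.png

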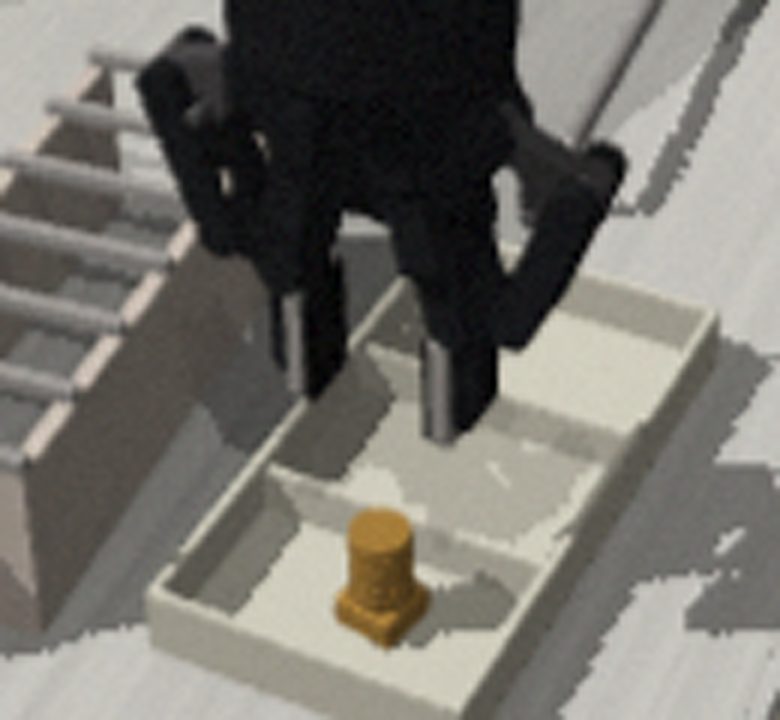

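move_arm(series=[-0.14, 0.3, 0, 0, 0, 0, 0.42, -0.14, 0.8, 0, 0, 0, 0, 0.42, -0.14, 1.4, 0, 0, 0, 0, 0.42, -0.14, 2, 0, 0, 0, 0, 0.42, -0.14, 2.3, 0, 0, 0, 0, 0.42])

```text
t: 49.55
tcp_pos: [441.4, 310.3, 20.6]
eef_rot: [-90.1, -0.1, -93.6]
force: [0.2, 0.6, -0.3]
gripper_width: 0.419
```

```bash
python3 plan.py 441.9 310.7 20 -93.6; python3 - <<'E'
from h import *
d=img("side");crop(d,240,270,370,390,6,"s51.png")
E
```

```text
t 49.55 pos [441.38 310.31  20.58] yaw -93.62 F [ 0.2   0.58 -0.33] g 0.419 j [-23.74  34.81 -23.6  112.18  22.02  37.53 -64.91]
shift [-0.02  0.02  0.02] turn [ 0.01 -0.    0.01] rows>= 0.02
```

View pics/s51.png

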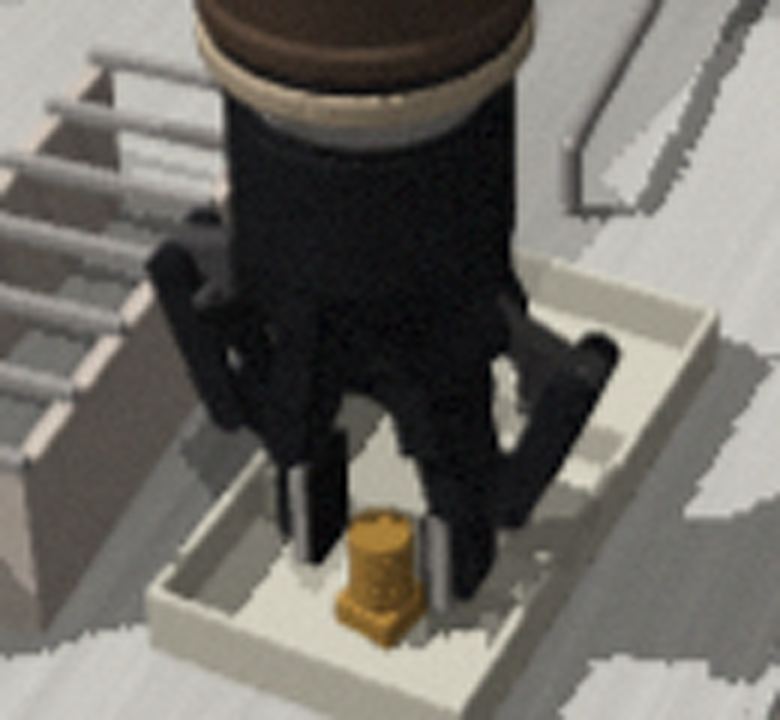

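move_arm(series=[0, 0, 0, 0, 0, 0, 0.3, 0, 0, 0, 0, 0, 0, 0.2, 0, 0, 0, 0, 0, 0, 0.1, 0, 0, 0, 0, 0, 0, 0, 0, 0, 0, 0, 0, 0, 0])

```text
t: 50.1
tcp_pos: [442.2, 311.5, 22.8]
eef_rot: [-90.0, 0.0, -93.6]
force: [0.2, -0.3, 1.6]
gripper_width: 0.181
```

move_arm(series=[0, 0, 0, 0, 0, 0, 0, 0, -0.4, 0, 0, 0, 0, 0, 0, -1.2, 0, 0, 0, 0, 0, 0, -2.4, 0, 0, 0, 0, 0, 0, -3.8, 0, 0, 0, 0, 0])

```text
t: 50.6
tcp_pos: [441.3, 311.0, 118.3]
eef_rot: [-90.1, -0.1, -93.6]
force: [0.5, 0.8, -1.1]
gripper_width: 0.181
```

```bash
python3 plan.py 530 -390 115 -90; python3 - <<'E'
from h import *
d=img("side");crop(d,240,230,370,350,6,"s52.png")
E
```

```text
t 50.6 pos [441.29 310.96 118.35] yaw -93.57 F [ 0.52  0.76 -1.05] g 0.181 j [-20.3   27.15 -27.81 107.78  16.32  49.1  -59.9 ]
shift [27.76  0.15  5.29] turn [ 0.01 -0.45  0.01] rows>= 14.13
```

View pics/s52.png

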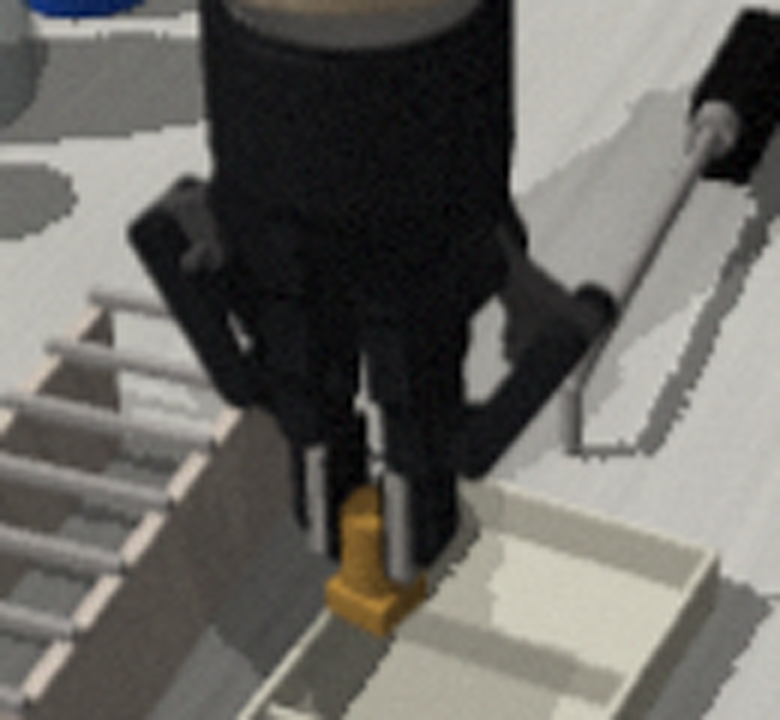

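move_arm(series=[1.2, 0, 0.2, 0, 0, 0, 0, 2.9, 0, 0.5, 0, 0, 0, 0, 4.7, 0, 0.9, 0, -0.1, 0, 0, 6.5, 0, 1.2, 0, -0.2, 0, 0, 8.3, 0, 1.6, 0, -0.2, 0, 0])

```text
t: 51.15
tcp_pos: [468.7, 100.2, 118.0]
eef_rot: [-90.0, 0.0, -91.9]
force: [1.5, -0.6, -0.4]
gripper_width: 0.18
```

move_arm(series=[1.8, 0, 0.3, 0, 0, 0, 0, 3.6, 0, 0.6, 0, -0.1, 0, 0, 5.4, 0, 1, 0, -0.1, 0, 0, 7.2, 0, 1.3, 0, -0.25, 0, 0, 9, 0, 1.6, 0, -0.25, 0, 0])

```text
t: 51.65
tcp_pos: [501.1, -126.3, 118.1]
eef_rot: [-90.0, -0.0, -89.9]
force: [1.2, 0.3, -0.9]
gripper_width: 0.18
```

```bash
python3 plan.py 530 -388 115 -90
```

```text
t 51.65 pos [ 501.13 -126.32  118.1 ] yaw -89.95 F [ 1.17  0.32 -0.88] g 0.18 j [ 27.15  24.7  -24.92 111.24  13.96  46.93  -5.3 ]
shift [10.47  0.13  1.15] turn [-0.01  0.01  0.  ] rows>= 5.27
```

move_arm(series=[1.9, 0, 0.2, 0, 0, 0, 0, 3.8, 0, 0.4, 0, 0, 0, 0, 5.7, 0, 0.6, 0, 0, 0, 0, 7.6, 0, 0.8, 0, 0, 0, 0, 9.4, 0, 1.1, 0, 0, 0, 0])

```text
t: 52.15
tcp_pos: [528.0, -361.9, 118.0]
eef_rot: [-90.0, -0.0, -90.0]
force: [0.6, 0.7, -0.8]
gripper_width: 0.177
```

move_arm(series=[0.9, 0, 0.1, 0, 0, 0, 0, 1, 0.3, 0.1, 0, 0, 0, 0, 1, 0.6, 0.1, 0, 0, 0, 0])

```text
t: 52.45
tcp_pos: [530.9, -384.6, 102.2]
eef_rot: [-90.0, 0.0, -90.1]
force: [0.4, 0.7, -0.8]
gripper_width: 0.185
```

```bash
python3 plan.py 530 -387 26.5 -90; python3 - <<'E'
from h import *
d=img("side");crop(d,330,80,460,200,6,"s53.png")
E
```

```text
t 52.45 pos [ 530.89 -384.58  102.2 ] yaw -90.06 F [ 0.38  0.73 -0.76] g 0.185 j [ 44.82  36.41 -21.04  92.09  15.17  54.33  18.58]
shift [ 0.1   3.03 -0.04] turn [-0.   -0.01 -0.  ] rows>= 1.51
```

View pics/s53.png

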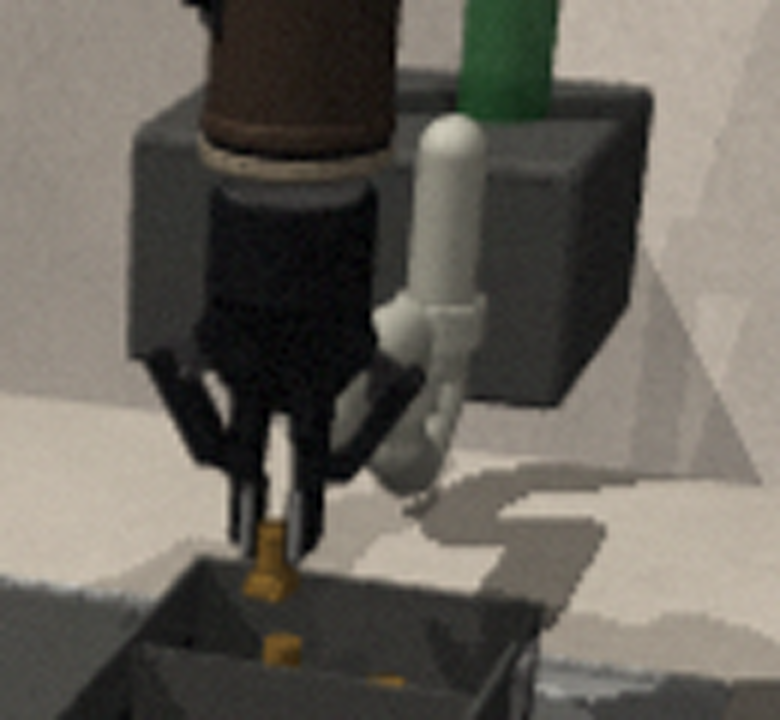

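move_arm(series=[0.15, 0.8, 0, 0, 0, 0, 0, 0.15, 1.6, 0, 0, 0, 0, 0, 0.15, 2.3, 0, 0, 0, 0, 0, 0.15, 2.75, 0, 0, 0, 0, 0, 0.15, 2.85, 0, 0, 0, 0, 0])

```text
t: 53.0
tcp_pos: [530.6, -386.2, 29.9]
eef_rot: [-90.1, 0.1, -89.9]
force: [-1.1, -0.2, -0.1]
gripper_width: 0.177
```

```bash
python3 plan.py 530 -387 26.5 -90; python3 - <<'E'
from h import *
d=img("side");crop(d,350,150,410,210,12,"s54.png")
E
```

```text
t 53.0 pos [ 530.58 -386.23   29.94] yaw -89.89 F [-1.05 -0.25 -0.06] g 0.177 j [ 43.94  41.31 -19.52  94.7   17.45  47.17  17.04]
shift [ 0.03  0.14 -0.02] turn [ 0.01  0.01 -0.01] rows>= 0.07
```

View pics/s54.png

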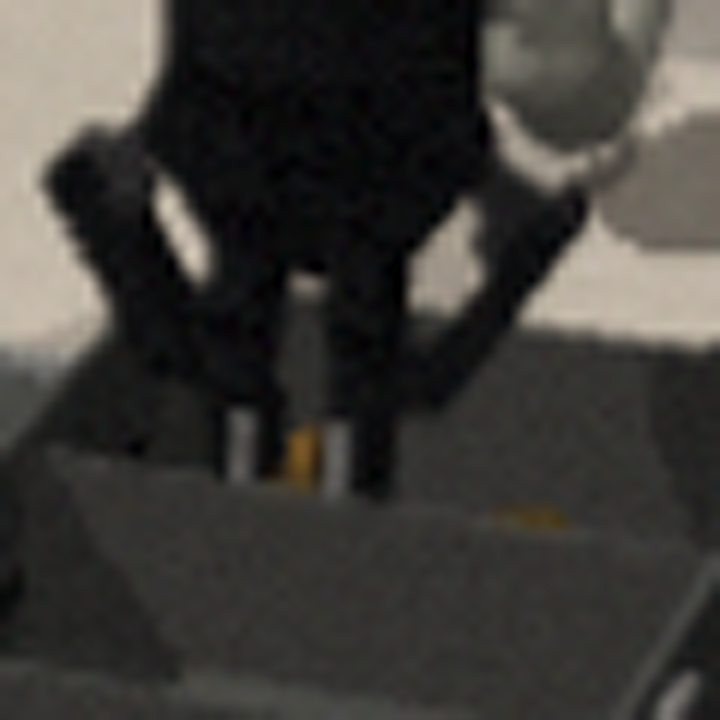

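Lower a little more, release and retreat upward, away from everything.

move_arm(series=[0, 0.08, 0, 0, 0, 0, 0, 0, 0.14, 0, 0, 0, 0, 0.05, 0, 0.14, 0, 0, 0, 0, 0.25, 0, 0.14, 0, 0, 0, 0, 0.4, 0, 0.14, 0, 0, 0, 0, 0.42])

```text
t: 53.55
tcp_pos: [531.2, -388.4, 28.0]
eef_rot: [-90.0, -0.0, -90.0]
force: [-0.5, -0.3, -0.0]
gripper_width: 0.423
```

move_arm(series=[0, -0.5, 0, 0, 0, 0, 0.42, 0, -1.5, 0, 0, 0, 0, 0.42, 0, -2.8, 0, 0, 0, 0, 0.42, 0, -4.2, 0, 0, 0, 0, 0.42, -1.5, -5, 0, 0, 0, 0, 0.42])

```text
t: 54.05
tcp_pos: [530.9, -356.7, 156.4]
eef_rot: [-89.8, -0.3, -90.4]
force: [0.5, -0.5, -0.2]
gripper_width: 0.422
```

move_arm(series=[-1.8, -0.4, 0, 0, 0, 0, 0.42, -3.6, -0.8, 0, 0, 0, 0, 0.42, -5.4, -1.2, 0, 0, 0, 0, 0.42, -7.2, -1.2, 0, 0, 0, 0, 0.42, -9, -1.2, 0, 0, 0, 0, 0.42])

```text
t: 54.55
tcp_pos: [531.2, -123.9, 184.4]
eef_rot: [-89.9, -0.0, -90.0]
force: [0.2, 0.7, 0.3]
gripper_width: 0.421
```

move_arm(series=[-1.8, 0, -0.8, 0, 0, 0, 0.42, -3.6, 0, -1.6, 0, 0, 0, 0.42, -5, 0, -2.4, 0, 0, 0, 0.42, -6, 0, -3, 0, 0, 0, 0.42, -6.3, 0, -3.2, 0, 0, 0, 0.42])

```text
t: 55.05
tcp_pos: [449.6, 34.9, 183.9]
eef_rot: [-89.9, 0.0, -89.7]
force: [-0.1, -0.2, 0.4]
gripper_width: 0.423
```

```bash
python3 - <<'E'
from h import *
s=status.read_state(); print(s["t"],s["tcp_pos"],s["force"],s["gripper_width"])
d=img("top");cv2.imwrite("pics/t55.png",d["frame"][:,:,::-1]);crop(d,420,190,570,320,5,"t55c.png")
d=img("side");cv2.imwrite("pics/s55.png",d["frame"][:,:,::-1]); crop(d,330,140,430,220,8,"s55c.png")
E
```

```text
55.05 [449.62  34.87 183.85] [-0.1  -0.25  0.36] 0.4228719978506494
```

View pics/t55.png

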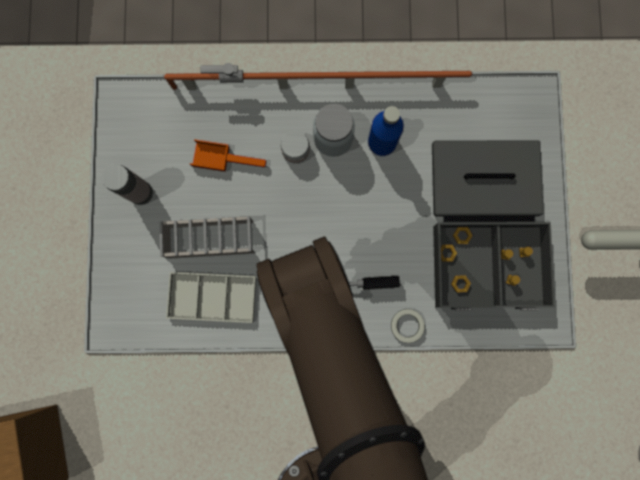

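View pics/t55c.png

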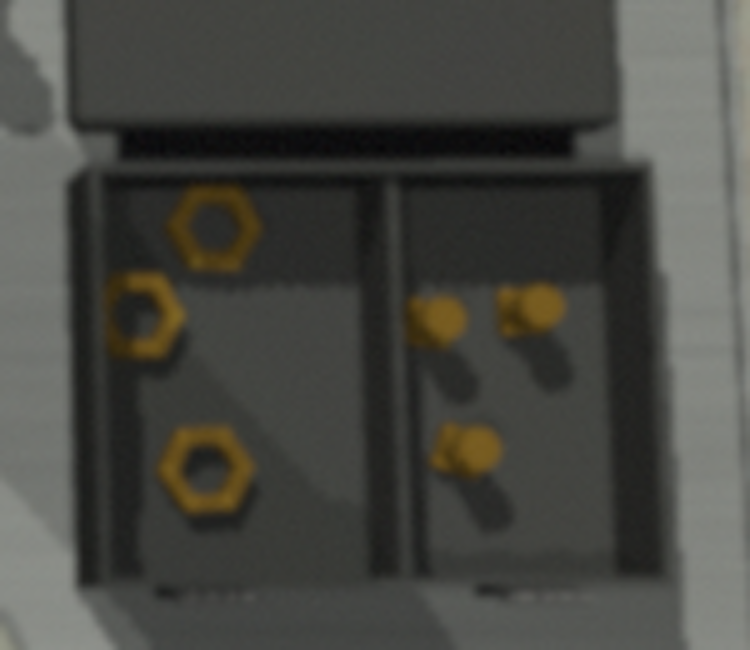

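View pics/s55.png

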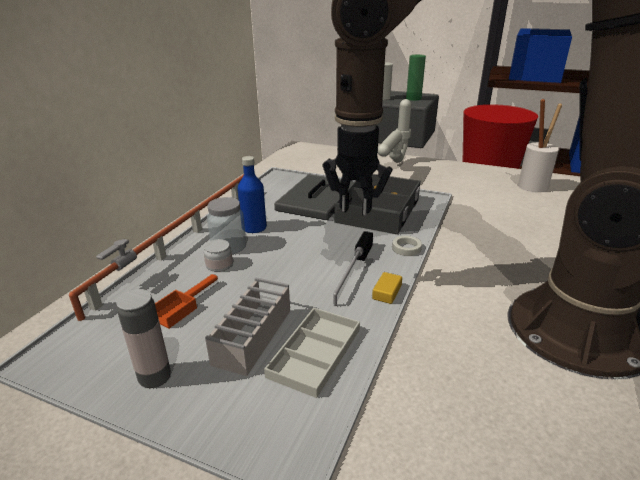

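move_arm(series=[0, 0, 0, 0, 0, 0, 0.42, 0, 0, 0, 0, 0, 0, 0.42, 0, 0, 0, 0, 0, 0, 0.42])

```text
t: 55.45
tcp_pos: [451.6, 30.7, 182.6]
eef_rot: [-90.0, -0.0, -90.1]
force: [0.6, 0.2, -0.1]
gripper_width: 0.419
```

```bash
python3 - <<'E'
from h import *
s=status.read_state(); print(s["t"],s["joint_vel"],s["force"])
print(ticket.job_done())
E
```

```text
55.45 [-0.24 -0.05 -0.3   0.28 -0.06 -0.02 -0.13] [ 0.59  0.2  -0.07]
the job is handed in; nothing more can be done
None
```

I fished all three nuts out of the chase with the hook picker and laid the picker flat on the tray near where it started. I then put the nuts in the large well and the three plugs in the small well. The job was handed in at about 55 s of the 210 s allowed.

**Last pictures:** They show three nuts lying flat in the large well, three plugs standing in the small well, and the chase and organiser empty. The other items looked unmoved by eye, and the arm was clear of everything and nearly still. In the last top view the arm hid the sponge and most of the hook, so I checked those two only in the side view.

**What did not go as expected:**
- **Shifted nut:** At least one nut moved a few centimetres inside the large well after I released it, but it stayed in the well.
- **Hard press:** Setting down the third nut pushed to about 58 N at the wrist for a moment. I think this was the held nut or the fingertips on the well floor, but I did not confirm it. It is under the 120 N wrist limit; the separate 40 N limit covers only the arm and the gripper's body.
- **Tilted plug:** The last plug looked slightly tilted in the grip before release, but it is standing in the well.
- **Camera disagreement:** The two cameras differed by 2–4 mm, so I used averages and checked most grasps visually.

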